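Change over the culture unit

TASK

Change over the white culture unit: lift the two spent black cartridges out of their recesses and lay them side by side, flat on the floor of the metal discard tray, press the two fresh cartridges from the bench fully home in their place, flush in the recesses, and stand every amber vial on the bench upright inside one of the unit's grey collars (any collar, one vial each; there may be spare collars). When all of that is in place, last of all throw the black toggle on the unit fully over, away from the robot, and leave the other things on the bench where they are.

Things in the scene. Friction and masses are not known exactly. Their poses are not given: they have to be found in the camera images.
- unit: white fixed deck of the culture unit, 200 (x) by 340 (y) by 42 mm high; origin at the centre of its underside, x roughly away from the robot. On top: five grey collars in a row along y at x = -55 mm, two recesses and the toggle in the far half, between these a blue filter at (45, 35) mm, 14 mm tall, and two grey stubs at (30 and 60, 72) mm, 12 mm tall.
- discard: fixed open aluminium tray, 130 (x) by 170 mm (y) outside, 18 mm high, walls and floor 4 mm; origin at the centre of the underside; the fresh cartridges lie between it and the robot. It stands to the left or right of the unit.
- toggle_tip (a point): centre of the black ball (26 mm across) at the tip of the toggle's lever; it swings on a 50 mm radius about an axle along the unit's y, 22 mm above the deck at unit (50, 135) mm. Grey housing 70 (x) by 50 (y) by 25 mm tall; the ball's centre is 66 to 72 mm above the deck. A push of about 2 N swings it
- toggle (a joint): toggle of the culture unit, rad: about 0 leaning towards the robot (unit -x), 1.0 fully over to unit +x; stays where it is left
- recess0 (a point): centre of the floor of a recess, 16 mm below the top of the deck (26 mm above the bench), axes as the unit's. The recess is 47 mm (x) by 63 mm (y), so a cartridge has 1.5 mm of play on each side. The two recesses lie 80 mm apart along y; either cartridge fits either, either way round
- spent0: a spent cartridge, which starts seated in a recess: black block 44 mm (x) by 60 mm (y) by 16 mm high, with a grip rib in the middle of its top 12 mm wide (x), 44 mm long (y) and 24 mm tall (40 mm high in all); about 90 g. Origin at the centre of the underside, z up. Hold it by the rib
- fresh0: a fresh cartridge, the same shape and size as a spent one; it starts on the bench between the discard tray and the robot, its y axis roughly along the unit's x. Origin at the centre of the underside, z up
- recess1 (a point): centre of the floor of a recess, 16 mm below the top of the deck (26 mm above the bench), axes as the unit's. The recess is 47 mm (x) by 63 mm (y), so a cartridge has 1.5 mm of play on each side. The two recesses lie 80 mm apart along y; either cartridge fits either, either way round
- spent1: a spent cartridge, which starts seated in a recess: black block 44 mm (x) by 60 mm (y) by 16 mm high, with a grip rib in the middle of its top 12 mm wide (x), 44 mm long (y) and 24 mm tall (40 mm high in all); about 90 g. Origin at the centre of the underside, z up. Hold it by the rib
- fresh1: a fresh cartridge, the same shape and size as a spent one; it starts on the bench between the discard tray and the robot, its y axis roughly along the unit's x. Origin at the centre of the underside, z up
- ring0 (a point): centre of a collar at the level of the deck's top (42 mm above the bench), on which the vial stands; collar 12 mm tall, 37 mm across inside, wall 3.5 mm; the collars stand 55 mm apart in a row along the unit's y
- vial0: amber glass vial with a white cap, standing on the bench to one side of the unit; may be absent. Body 34 mm in diameter and 38 mm tall, cap 29 mm in diameter, 50 mm tall in all; 70 g. Origin at the centre of the underside, z up; round, so its yaw means nothing
- ring1 (a point): centre of a collar at the level of the deck's top (42 mm above the bench), on which the vial stands; collar 12 mm tall, 37 mm across inside, wall 3.5 mm; the collars stand 55 mm apart in a row along the unit's y
- vial1: amber glass vial with a white cap, standing on the bench to one side of the unit; may be absent. Body 34 mm in diameter and 38 mm tall, cap 29 mm in diameter, 50 mm tall in all; 70 g. Origin at the centre of the underside, z up; round, so its yaw means nothing
- ring2 (a point): centre of a collar at the level of the deck's top (42 mm above the bench), on which the vial stands; collar 12 mm tall, 37 mm across inside, wall 3.5 mm; the collars stand 55 mm apart in a row along the unit's y
- vial2: amber glass vial with a white cap, standing on the bench to one side of the unit; may be absent. Body 34 mm in diameter and 38 mm tall, cap 29 mm in diameter, 50 mm tall in all; 70 g. Origin at the centre of the underside, z up; round, so its yaw means nothing
- ring3 (a point): centre of a collar at the level of the deck's top (42 mm above the bench), on which the vial stands; collar 12 mm tall, 37 mm across inside, wall 3.5 mm; the collars stand 55 mm apart in a row along the unit's y
- vial3: amber glass vial with a white cap, standing on the bench to one side of the unit; may be absent. Body 34 mm in diameter and 38 mm tall, cap 29 mm in diameter, 50 mm tall in all; 70 g. Origin at the centre of the underside, z up; round, so its yaw means nothing
- ring4 (a point): centre of a collar at the level of the deck's top (42 mm above the bench), on which the vial stands; collar 12 mm tall, 37 mm across inside, wall 3.5 mm; the collars stand 55 mm apart in a row along the unit's y
- vial4: amber glass vial with a white cap, standing on the bench to one side of the unit; may be absent. Body 34 mm in diameter and 38 mm tall, cap 29 mm in diameter, 50 mm tall in all; 70 g. Origin at the centre of the underside, z up; round, so its yaw means nothing
- petri: bystander: small clear dish, 41 mm across, 16 mm tall, among the vials; leave alone. Origin at the centre of the underside
- driver: bystander: screwdriver, 150 mm long, lying on the bench between the robot and the unit; leave alone
- clip: bystander: steel clip, 20 by 45 mm, 32 mm tall, lying on the bench nearer the robot than the unit; leave alone
Not all that is in view belongs to the job. What is shaped like the vial4 but blue is not meant.

How it is judged:
On the way, in this order (a step that is already met when the one before it is completed fails the run):
1. both spent cartridges lie flat in the discard tray (x of spent0 in the frame of discard between -0.045 and 0.045 m and y of spent0 in the frame of discard between -0.062 and 0.062 m and z of each of spent0, spent1 in the frame of discard below 0.008 m and x of spent1 in the frame of discard between -0.045 and 0.045 m and y of spent1 in the frame of discard between -0.062 and 0.062 m), for 0.2 s.
2. both fresh cartridges are home in the recesses and every vial stands in a collar, the toggle not yet thrown (z of each of fresh0, fresh1 in the frame of recess0 below 0.0025 m and (horizontal distance between fresh0 and recess0 below 0.004 m or horizontal distance between fresh0 and recess1 below 0.004 m) and angle between the x axis of each of fresh0, fresh1 and the x axis of recess0, either way round below 0.08 rad and angle between each of fresh0, fresh1's own z axis and vertical below 0.06 rad and (horizontal distance between fresh1 and recess0 below 0.004 m or horizontal distance between fresh1 and recess1 below 0.004 m) and angle between each of vial0, vial1, vial2, vial3, vial4's own z axis and vertical below 0.08 rad and z of vial0 in the frame of ring0 between -0.004 and 0.003 m and (horizontal distance between vial0 and ring0 below 0.005 m or horizontal distance between vial0 and ring1 below 0.005 m or horizontal distance between vial0 and ring2 below 0.005 m or horizontal distance between vial0 and ring3 below 0.005 m or horizontal distance between vial0 and ring4 below 0.005 m) and z of vial1 in the frame of ring0 between -0.004 and 0.003 m and (horizontal distance between vial1 and ring0 below 0.005 m or horizontal distance between vial1 and ring1 below 0.005 m or horizontal distance between vial1 and ring2 below 0.005 m or horizontal distance between vial1 and ring3 below 0.005 m or horizontal distance between vial1 and ring4 below 0.005 m) and z of vial2 in the frame of ring0 between -0.004 and 0.003 m and (horizontal distance between vial2 and ring0 below 0.005 m or horizontal distance between vial2 and ring1 below 0.005 m or horizontal distance between vial2 and ring2 below 0.005 m or horizontal distance between vial2 and ring3 below 0.005 m or horizontal distance between vial2 and ring4 below 0.005 m) and z of vial3 in the frame of ring0 between -0.004 and 0.003 m and (horizontal distance between vial3 and ring0 below 0.005 m or horizontal distance between vial3 and ring1 below 0.005 m or horizontal distance between vial3 and ring2 below 0.005 m or horizontal distance between vial3 and ring3 below 0.005 m or horizontal distance between vial3 and ring4 below 0.005 m) and z of vial4 in the frame of ring0 between -0.004 and 0.003 m and (horizontal distance between vial4 and ring0 below 0.005 m or horizontal distance between vial4 and ring1 below 0.005 m or horizontal distance between vial4 and ring2 below 0.005 m or horizontal distance between vial4 and ring3 below 0.005 m or horizontal distance between vial4 and ring4 below 0.005 m) and value of joint toggle below 0.6 rad), for 0.2 s.
3. the toggle is thrown fully over (value of joint toggle above 0.85 rad), for 0.2 s.
At the end, for the whole second after the job is handed in: Spent cartridges flat on the tray floor; fresh ones in the recesses within 2.5 mm of the floor, 4 mm of its centre, 0.08 rad of square; every vial present upright (0.08 rad) on the deck within 5 mm of a collar's centre; toggle beyond 0.85 rad (all of step 1 and z of each of fresh0, fresh1 in the frame of recess0 below 0.0025 m and (horizontal distance between fresh0 and recess0 below 0.004 m or horizontal distance between fresh0 and recess1 below 0.004 m) and angle between the x axis of each of fresh0, fresh1 and the x axis of recess0, either way round below 0.08 rad and angle between each of fresh0, fresh1's own z axis and vertical below 0.06 rad and (horizontal distance between fresh1 and recess0 below 0.004 m or horizontal distance between fresh1 and recess1 below 0.004 m) and angle between each of vial0, vial1, vial2, vial3, vial4's own z axis and vertical below 0.08 rad and z of vial0 in the frame of ring0 between -0.004 and 0.003 m and (horizontal distance between vial0 and ring0 below 0.005 m or horizontal distance between vial0 and ring1 below 0.005 m or horizontal distance between vial0 and ring2 below 0.005 m or horizontal distance between vial0 and ring3 below 0.005 m or horizontal distance between vial0 and ring4 below 0.005 m) and z of vial1 in the frame of ring0 between -0.004 and 0.003 m and (horizontal distance between vial1 and ring0 below 0.005 m or horizontal distance between vial1 and ring1 below 0.005 m or horizontal distance between vial1 and ring2 below 0.005 m or horizontal distance between vial1 and ring3 below 0.005 m or horizontal distance between vial1 and ring4 below 0.005 m) and z of vial2 in the frame of ring0 between -0.004 and 0.003 m and (horizontal distance between vial2 and ring0 below 0.005 m or horizontal distance between vial2 and ring1 below 0.005 m or horizontal distance between vial2 and ring2 below 0.005 m or horizontal distance between vial2 and ring3 below 0.005 m or horizontal distance between vial2 and ring4 below 0.005 m) and z of vial3 in the frame of ring0 between -0.004 and 0.003 m and (horizontal distance between vial3 and ring0 below 0.005 m or horizontal distance between vial3 and ring1 below 0.005 m or horizontal distance between vial3 and ring2 below 0.005 m or horizontal distance between vial3 and ring3 below 0.005 m or horizontal distance between vial3 and ring4 below 0.005 m) and z of vial4 in the frame of ring0 between -0.004 and 0.003 m and (horizontal distance between vial4 and ring0 below 0.005 m or horizontal distance between vial4 and ring1 below 0.005 m or horizontal distance between vial4 and ring2 below 0.005 m or horizontal distance between vial4 and ring3 below 0.005 m or horizontal distance between vial4 and ring4 below 0.005 m) and value of joint toggle above 0.85 rad); the robot touches nothing.
It fails at once if the clear dish is pushed more than 6 cm (distance of petri from where it was at the start of the episode above 0.06 m).
It fails at once if the screwdriver is pushed more than 6 cm (distance of driver from where it was at the start of the episode above 0.06 m).
It fails at once if the steel clip is pushed more than 6 cm (distance of clip from where it was at the start of the episode above 0.06 m).
Of vial0, vial1, vial2, vial3, vial4 only 3 to 5 are there at a start; the rules pass over those that are not, and their reading is None.
At some moment in a run one of fresh0, fresh1, vial0, vial1, vial2, vial3, vial4 may be knocked a few centimetres aside while the robot is not near it.
It also fails if it takes over 210 s, if anything falls off the work surface, if the arm or the gripper's body presses on something with over 40 N, if the wrist force passes 120 N, or if a joint passes its speed limit or range.

ROBOT

A 6-joint arm with a two-finger parallel gripper is mounted at the origin on the work surface. World frame = base frame: x ahead of the robot, y to its left, z up, the work surface at z = 0. Lengths are in m, angles in rad, forces in N, time in s.
With the tool pointing down it reaches from about 0.35 to 0.775 m from the base axis. Payload 5.5 kg.
Tool frame: the origin (TCP) lies at the very end of the fingers, on their centre line; the grasp point (between the pads) lies hold_point_z behind it (hold_point_z is the distance from the TCP to the grasp point, in m); x points along the fingers, y is the direction in which the jaws open and shut, and the axes are right-handed (so a half turn about x gives the same grasp; the last joint's range is limited). The gripper opens to 85 mm and grips with 20 to 120 N. Pads are 22 mm wide; open, the fingers measure 114 mm over their backs; the gripper's body (76 mm by 85 mm) begins 54 mm behind the grasp point. The pads swing forward as they close: fully open they stand 13 mm farther back than shut.
Start: joints at [1.002, 0.313, 0.046, 1.304, 0, 1.431], TCP at [0.239, 0.523, 0.231] pointing down, gripper open.
Joint ranges: [-2.76, 2.76], [-0.86, 1.69], [-1.03, 1.26], [-2.2, 2.34], [-1.47, 1.5], [-3.14, 3.14]. Speed limits (rad/s): [2.57, 2.57, 3.14, 3.14, 3.14, 3.14].

INTERFACE

Orientations are given as a unit quaternion [w, x, y, z].
In Python, from workcell import * gives the robot as it stands. The module is installed in compiled form; this text tells all that it offers.
- The arm moves only by the tool step_arm, never from a script. Its argument "targets" is a list of rows, each a list of 3 entries, a list of its own where there are three numbers: the turn, a rotation vector about the tool's x, y, z in degrees, then the shift along the tool's x, y, z in cm, then the finger opening in cm, from 0 to 8.54. A call has exactly 10 rows; each row shifts and turns the commanded pose from where the row before left it, along the tool's axes as they then stand; what a row does not reach is not made up. A row lasts 1/10 s, in which the tool goes at most 50 mm and 8.59 degrees, less where a joint would pass 70% of its speed; a pose out of reach is approached as far as the arm can. A call with a gripper value outside its range is refused whole. The fingers move at their own pace and stop on an object; "force" is the grip in N (left out, the last holds). Time passes only in rows, so rows that do not move let the fingers close, or fill a call up. It gives the time, the measured TCP pose, the force and the opening at its end, in the units of the state.
- get_state(): the state, without advancing time (a new reading comes with each control period).
- read_camera(name): name is "scene" or "side" or "wrist"; returns the picture (400x640x3 uint8, red, green, blue); there is no depth.
- camera_model(name): a dict with "fx", "fy", "cx", "cy" (pixels), "xyz" and "rotation" of the camera in the world; the wrist camera has in their place "T_tool_cam" (4x4, takes a point from camera to tool coordinates, whose origin is the TCP and whose axes are the tool frame's). Camera axes: x right, y down, z forward; pixel columns grow to the right and rows downward; lengths in m; the calibration is good to about 2 mm. A picture is of the moment at which its call begins: read the wrist's pose just before it. camera_model takes no time and is no camera call.
- hand_in(): hands the job in, once; it reports no verdict.
Trained networks look in the newest picture that a camera, given by its name, has taken for a name from the list of things; names that differ only in an ending like _2 or _b are one class to them, and where a whole thing is asked for, a point or a joint stands for the part that bears it (a point fixed in the world has none). Each returns a list of dicts, best first, with "p" (0 to 1); they miss things now and then, are a little off and sometimes report something else, mostly with a low value. They report only what shows in the picture. A call takes as long as a camera call. They do not tell look-alikes from the thing itself.
- find_in(camera, label): "extent" ([left, top, width, height] in pixels, round what is visible of it).
- silhouettes(camera, label): "mask" (400x640 bool, what is visible of it) and "extent" ([left, top, width, height] in pixels, round what is visible of it).
The state is a dict: "clock": time; "joint_pos": joint angles; "qvel": joint speeds; "tau": joint torques, N m; "tcp_pos": TCP position; "orientation": TCP orientation; "wrist_force": force on the tool from outside, world axes, zero at the start; "ft_torque": the same for the moment, N m; "finger_gap": finger opening in m.
Only numpy, scipy, OpenCV 4.12 (cv2) and the standard library are available. Lean on these libraries where they do the work, as an engineer would, in place of code of your own. Each camera call takes 0.05 s, during which the arm holds its last target.

## Working session

There is one attempt and no reset: what is moved stays moved. The work goes in short steps, Python scripts to look and compute and a tool call to move; the robot and the scene stay as the last step left them, time stands still between calls to the robot, and variables do not carry over. Pictures are saved under pics/ and viewed, and the job is handed in when it is done.

Besides the shell and the picture viewer there is one more tool, called as name(argument=value, ...), one argument or row to a line, values as JSON. step_arm: Moves the arm, as the interface text tells. Its arguments: {"type":"object","properties":{"targets":{"type":"array","items":{"type":"array"}},"force":{"type":"number"}},"required":["targets"]}

```bash
ls; mkdir -p pics; python3 - <<'E'
from workcell import *
import cv2
s=get_state(); print(s)
for n in ["scene","side","wrist"]:
    im=read_camera(n); cv2.imwrite(f"pics/a_{n}.png",im[:,:,::-1])
    print(n,camera_model(n))
try: print(hold_point_z)
except Exception as e: print(e)
E
```

```text
pics
{'clock': 0.0, 'joint_pos': array([ 1.00242038e+00,  3.14015258e-01,  4.49670595e-02,  1.30361983e+00,
       -9.77959514e-06,  1.43118899e+00]), 'qvel': array([ 7.02473989e-04, -6.12322406e-04, -2.35955516e-04,  2.27865184e-04,
        4.28972511e-05,  4.28924836e-05]), 'tau': array([-1.55222642e-03, -4.80629075e+01,  2.98530936e+01,  1.95634807e-02,
       -1.86941038e-04, -2.16166762e-05]), 'tcp_pos': array([0.23878633, 0.52249544, 0.23039556]), 'orientation': array([ 0.69069294,  0.14981206,  0.69114523, -0.1510559 ]), 'wrist_force': array([0.20506524, 0.09515233, 0.29693429]), 'ft_torque': array([-0.02684523,  0.0129006 , -0.01195592]), 'finger_gap': 0.08550828467321848}
scene {'fx': 518.2278149948418, 'fy': 518.2278149948418, 'cx': 317.55760231739913, 'cy': 204.04412112529246, 'xyz': array([ 1.4098349 , -0.18699081,  1.51340703]), 'rotation': array([-0.21176322,  0.72825133,  0.62679182, -0.17871304])}
side {'fx': 440.5184945805743, 'fy': 440.5184945805743, 'cx': 328.30953040502277, 'cy': 194.52474426464352, 'xyz': array([ 0.35492762, -0.82167462,  0.979678  ]), 'rotation': array([-0.36052221,  0.92615738, -0.10501282,  0.03505063])}
wrist {'fx': 339.20989737749545, 'fy': 339.20989737749545, 'cx': 307.8233424855275, 'cy': 195.26136454729146, 'T_tool_cam': array([[-8.23842100e-04, -2.76323920e-01,  9.61064208e-01,
        -1.42439877e-01],
       [ 9.99999582e-01,  1.52792143e-04,  9.01148822e-04,
         1.35086072e-04],
       [-3.95852035e-04,  9.61064549e-01,  2.76323679e-01,
        -6.99338780e-02],
       [ 0.00000000e+00,  0.00000000e+00,  0.00000000e+00,
         1.00000000e+00]])}
0.0187
```

View pics/a_scene.png

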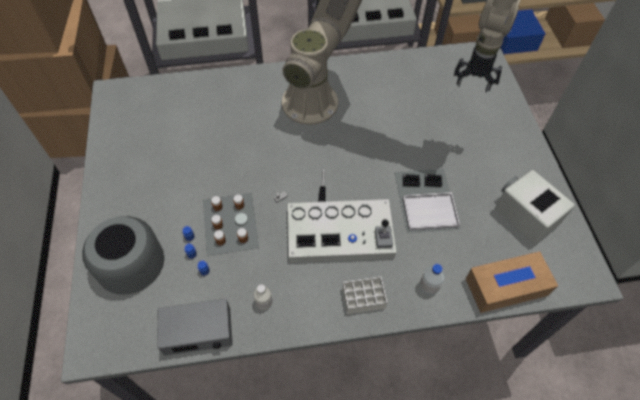

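View pics/a_side.png

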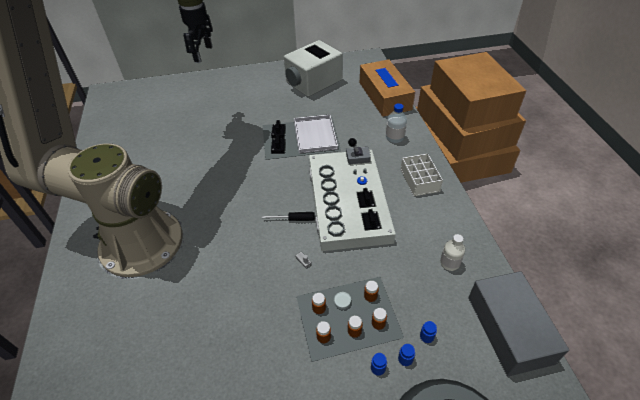

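View pics/a_wrist.png

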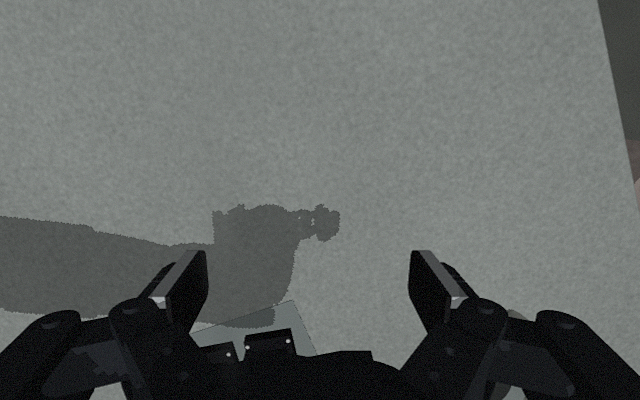

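```bash
cat > h.py <<'E'
from workcell import *
import numpy as np, cv2
from scipy.spatial.transform import Rotation as R
def q2R(q): return R.from_quat([q[1],q[2],q[3],q[0]]).as_matrix()
def cam(n,st=None):
    m=camera_model(n); K=np.array([[m['fx'],0,m['cx']],[0,m['fy'],m['cy']],[0,0,1]])
    if n=='wrist':
        st=st or get_state(); T=np.eye(4);T[:3,:3]=q2R(st['orientation']);T[:3,3]=st['tcp_pos']
        W=T@np.array(m['T_tool_cam']); return K,W[:3,:3],W[:3,3]
    return K,q2R(m['rotation']),np.array(m['xyz'])
def unproj(c,uv,z):
    K,Rc,p=c; d=Rc@np.linalg.solve(K,np.array([uv[0],uv[1],1.])); t=(z-p[2])/d[2]; return p+t*d
def proj(c,P):
    K,Rc,p=c; P=np.atleast_2d(P); q=(P-p)@Rc; q=q@K.T; return q[:,:2]/q[:,2:]
def snap(n,f=None):
    st=get_state(); im=read_camera(n)[:,:,::-1].copy()
    if f: cv2.imwrite('pics/'+f,im)
    return im,cam(n,st)
E
python3 - <<'E'
from h import *
for n in ['scene','side']:
    im,c=snap(n)
    for l,z in [('vial0',.045),('petri',.008),('spent0',.05),('fresh0',.02),('ring0',.05),('toggle_tip',.11),('discard',.01),('unit',.04),('clip',.01),('driver',.01)]:
        for d in find_in(n,l)[:8]:
            e=d['extent']; u=(e[0]+e[2]/2,e[1]+e[3]/2)
            print(n,l,round(d['p'],2),np.round(e),np.round(unproj(c,u,z)[:2],3))
print(get_state()['clock'])
E
```

```text
scene vial0 0.71 [212. 219.   7.  13.] [ 0.531 -0.381]
scene vial0 0.71 [238. 232.  10.  14.] [ 0.593 -0.298]
scene vial0 0.67 [211. 229.  12.  17.] [ 0.578 -0.379]
scene vial0 0.58 [185. 244.  14.  16.] [ 0.615 -0.461]
scene petri 0.7 [236. 214.  14.  14.] [ 0.507 -0.296]
scene petri 0.45 [402. 196.  57.  35.] [0.568 0.337]
scene spent0 0.72 [294. 235.  20.  12.] [ 0.633 -0.106]
scene spent0 0.47 [319. 232.  22.  12.] [ 0.633 -0.022]
scene fresh0 0.63 [287. 200. 108.  64.] [0.602 0.021]
scene fresh0 0.55 [424. 177.  18.  13.] [0.457 0.374]
scene fresh0 0.53 [405. 177.  16.   8.] [0.436 0.307]
scene fresh0 0.25 [320. 230.  18.  15.] [ 0.617 -0.023]
scene fresh0 0.17 [380. 219.   6.  15.] [0.601 0.165]
scene ring0 0.65 [288. 199. 107.  62.] [0.612 0.021]
scene toggle_tip 0.64 [212. 235.  12.  11.] [ 0.624 -0.367]
scene discard 0.92 [402. 194.  56.  37.] [0.566 0.336]
scene driver 0.55 [319. 179.  10.  25.] [ 0.43  -0.007]
side vial0 0.75 [364. 281.  16.  21.] [ 0.565 -0.314]
side vial0 0.72 [373. 351.  12.  29.] [ 0.529 -0.489]
side vial0 0.69 [311. 292.  14.  22.] [ 0.434 -0.314]
sid
[... 391 characters left out ...]
358. 186.  17.  24.] [ 0.635 -0.028]
side fresh0 0.69 [272. 134.  11.  19.] [0.424 0.298]
side fresh0 0.65 [268. 121.  19.  17.] [0.435 0.373]
side ring0 0.63 [310. 139.  85. 113.] [ 0.601 -0.007]
side toggle_tip 0.74 [315. 322.  12.  21.] [ 0.421 -0.419]
side toggle_tip 0.74 [335. 293.  16.  17.] [ 0.483 -0.359]
side toggle_tip 0.64 [309. 139.  86. 112.] [ 0.583 -0.06 ]
side toggle_tip 0.44 [348. 138.   7.  10.] [0.636 0.145]
side discard 0.78 [294. 114.  42.  42.] [0.556 0.327]
side unit 0.64 [308. 138.  86. 111.] [0.598 0.007]
side unit 0.16 [360. 212.  21.  18.] [ 0.627 -0.1  ]
side clip 0.6 [298. 252.  12.  14.] [ 0.428 -0.162]
side driver 0.78 [262. 212.  54.  11.] [ 0.412 -0.014]
1.25
```

```bash
python3 - <<'E'
import cv2
a=cv2.imread('pics/a_scene.png')[170:280,180:480]; cv2.imwrite('pics/b1.png',cv2.resize(a,None,fx=2.6,fy=2.6,interpolation=2))
a=cv2.imread('pics/a_side.png')[100:380,250:450]; cv2.imwrite('pics/b2.png',cv2.resize(a,None,fx=2.1,fy=2.1,interpolation=2))
E
```

```text
(no output)
```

View pics/b1.png

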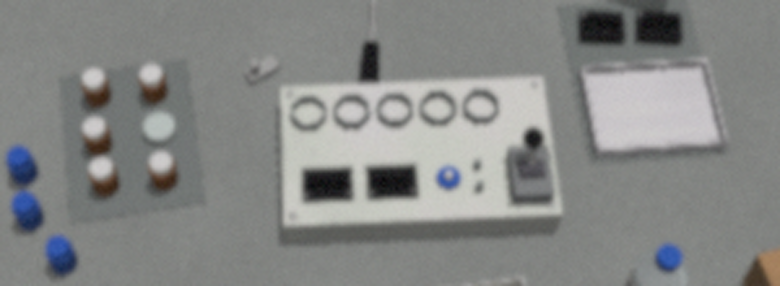

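View pics/b2.png

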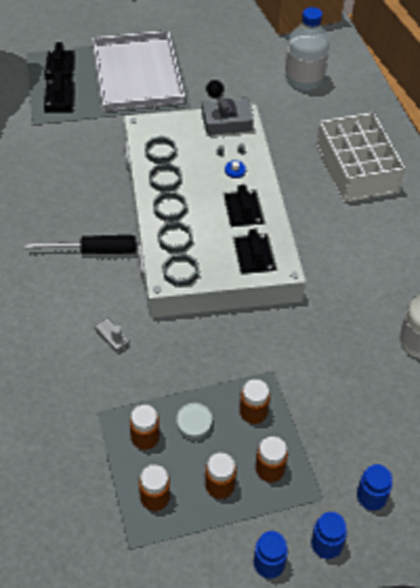

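```bash
python3 - <<'E'
from h import *
s=get_state(); M=q2R(s['orientation']); print(M.round(3)); 
im,c=snap('wrist'); print(c[2])
print([np.round(unproj(c,u,0)[:2],3) for u in [(320,0),(320,200),(320,350),(0,200),(640,200)]])
E
```

```text
[[ 0.     0.416  0.909]
 [ 0.     0.909 -0.416]
 [-1.     0.     0.   ]]
[0.17554099 0.5521642  0.37376066]
[array([0.097, 0.602]), array([0.284, 0.518]), array([0.473, 0.434]), array([0.131, 0.183]), array([0.438, 0.854])]
```

step_arm(
  targets=[
    [[-8.2,0,0],[-2.3,0,0],8.5],
    [[-8.2,0,0],[-2.3,0,0],8.5],
    [[-8.2,0,0],[-2.3,0,0],8.5],
    [[0,0,0],[0,-3.8,2.4],8.5],
    [[0,0,0],[0,-3.8,2.4],8.5],
    [[0,0,0],[0,-3.8,2.4],8.5],
    [[0,0,0],[0,-3.8,2.4],8.5],
    [[0,0,0],[0,-3.8,2.4],8.5],
    [[0,0,0],[0,0,0],8.5],
    [[0,0,0],[0,0,0],8.5],
  ],
  force=60,
)

```text
clock: 2.3
tcp_pos: [0.3598, 0.3322, 0.3005]
orientation: [0.707, 0.001, 0.707, -0.001]
wrist_force: [0.8, 1.0, -0.1]
finger_gap: 0.0852
```

```bash
python3 - <<'E'
from h import *
im,c=snap('wrist','c1.png'); s=get_state(); print(s['tcp_pos'],s['qvel'].round(3),q2R(s['orientation']).round(3))
E
```

```text
[0.35931744 0.3329646  0.30044673] [ 0.032  0.008  0.002 -0.001 -0.    -0.001] [[ 0.     0.     1.   ]
 [ 0.001  1.    -0.   ]
 [-1.     0.001  0.   ]]
```

View pics/c1.png

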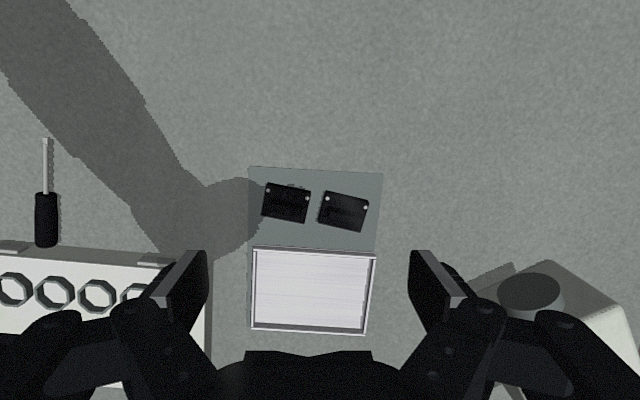

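```bash
python3 - <<'E'
import cv2,numpy as np
a=cv2.imread('pics/c1.png')[160:345,240:390].astype(float)
a=255*(a/255)**0.5
cv2.imwrite('pics/c2.png',cv2.resize(a.astype(np.uint8),None,fx=3.2,fy=3.2,interpolation=2))
E
```

```text
(no output)
```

View pics/c2.png

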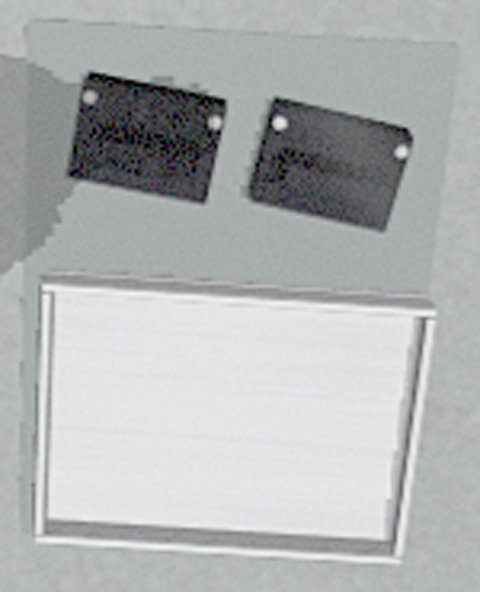

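```bash
python3 - <<'E'
from h import *
c=cam('wrist')
f=lambda u:(240+u[0]/3.2,160+u[1]/3.2)
for n,pts,z in [('A',[(88,72),(226,98),(207,204),(70,176),(90,97),(215,122)],.016),('B',[(272,98),(412,130),(386,230),(250,195),(279,123),(401,152)],.016),('tray',[(40,285),(436,310),(400,560),(38,540)],.018)]:
    P=np.array([unproj(c,f(p),z)[:2] for p in pts]);print(n,P.round(4).tolist(), [np.linalg.norm(P[i]-P[(i+1)%4]).round(4) for i in range(4)],P[:4].mean(0))
E
```

```text
A [[0.3951, 0.2812], [0.406, 0.3371], [0.4521, 0.3292], [0.4396, 0.2722], [0.4056, 0.2817], [0.4162, 0.3326]] [np.float64(0.0569), np.float64(0.0467), np.float64(0.0583), np.float64(0.0454)] [0.42321064 0.3049309 ]
B [[0.406, 0.3558], [0.4197, 0.4136], [0.4638, 0.4048], [0.4481, 0.3472], [0.4167, 0.3589], [0.4292, 0.4095]] [np.float64(0.0593), np.float64(0.045), np.float64(0.0597), np.float64(0.0429)] [0.43439914 0.38035871]
tray [[0.4882, 0.2579], [0.4999, 0.4275], [0.6268, 0.418], [0.6159, 0.2512]] [np.float64(0.1701), np.float64(0.1272), np.float64(0.1671), np.float64(0.1279)] [0.55769651 0.33864934]
```

```bash
python3 - <<'E'
import cv2,numpy as np
g=lambda a:(255*(a/255.)**0.45).astype(np.uint8)
a=g(cv2.imread('pics/a_side.png')[105:170,255:350]); b=g(cv2.imread('pics/a_scene.png')[165:240,395:470])
a=cv2.resize(a,(0,0),fx=6,fy=6,interpolation=2)[:390]; b=cv2.resize(b,(0,0),fx=5.2,fy=5.2,interpolation=2)[:390]
c1=g(cv2.imread('pics/c1.png')[175:240,255:380]);c1=cv2.resize(c1,(0,0),fx=6,fy=6,interpolation=2)
cv2.imwrite('pics/d1.png',a);cv2.imwrite('pics/d2.png',b);cv2.imwrite('pics/d3.png',c1)
E
```

```text
(no output)
```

View pics/d1.png

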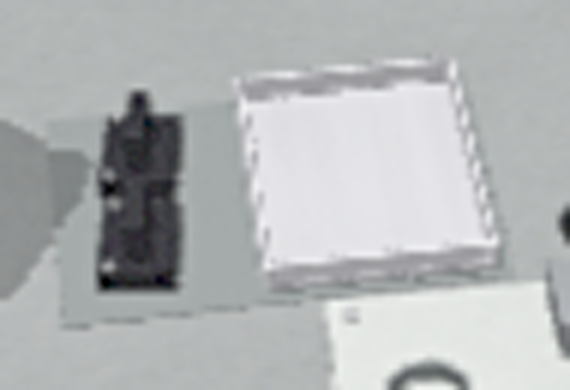

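View pics/d3.png

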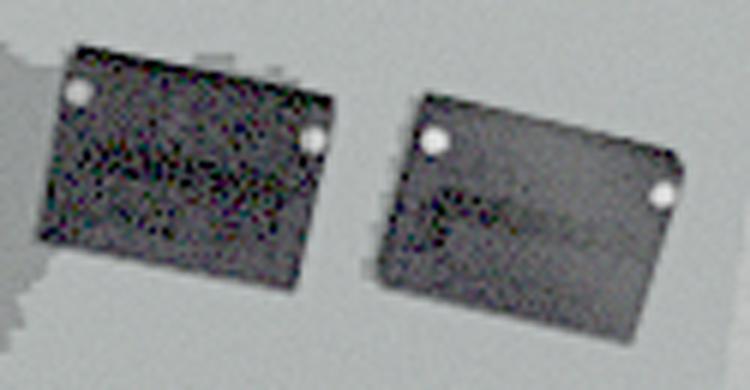

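step_arm(
  targets=[
    [[0,0,0],[-0.2,-3.9,0.7],8.5],
    [[0,0,0],[-0.2,-3.9,0.7],8.5],
    [[0,0,0],[-0.2,-3.9,0.7],8.5],
    [[0,0,0],[-0.2,-3.9,0.7],8.5],
    [[0,0,0],[-0.2,-3.9,0.7],8.5],
    [[0,0,0],[-0.2,-3.9,0.7],8.5],
    [[0,0,0],[-0.2,-3.9,0.7],8.5],
    [[0,0,0],[-0.2,-3.9,0.7],8.5],
    [[0,0,0],[-0.2,-3.9,0.7],8.5],
    [[0,0,0],[0,0,0],8.5],
  ],
)

```text
clock: 3.35
tcp_pos: [0.4237, -0.0203, 0.3183]
orientation: [0.707, 0.001, 0.707, -0.001]
wrist_force: [-0.1, -0.5, -0.4]
finger_gap: 0.0849
```

```bash
python3 - <<'E'
from h import *
im,c=snap('wrist','e1.png'); s=get_state(); print(s['tcp_pos'],s['qvel'].round(3),s['joint_pos'].round(3))
E
```

```text
[ 0.42301309 -0.01854242  0.31819112] [ 0.051 -0.013 -0.016  0.014  0.011  0.015] [-0.234  0.005 -0.112  1.453  0.    -0.233]
```

View pics/e1.png

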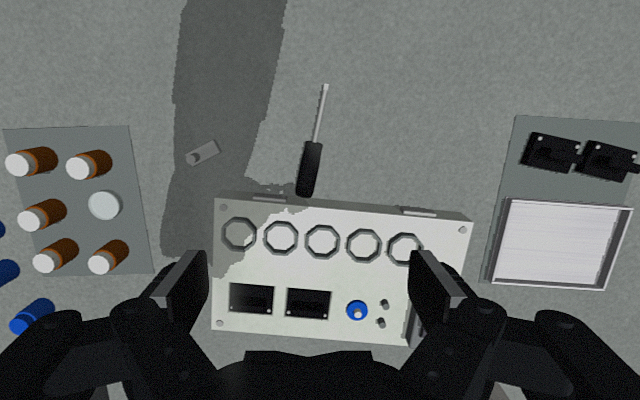

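```bash
python3 - <<'E'
import cv2,numpy as np
g=lambda a:(255*(a/255.)**0.6).astype(np.uint8)
a=g(cv2.imread('pics/e1.png')[185:350,200:480]);a=cv2.resize(a,(0,0),fx=2.85,fy=2.85,interpolation=2)
cv2.imwrite('pics/e2.png',a)
E
```

```text
(no output)
```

View pics/e2.png

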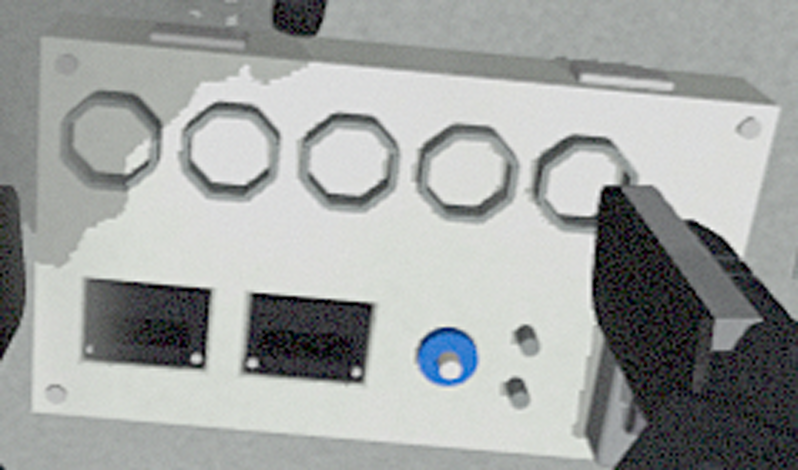

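```bash
python3 - <<'E'
from h import *
from scipy.optimize import least_squares
c=cam('wrist')
f=lambda u:(200+u[0]/2.85,185+u[1]/2.85)
pts=[((42,38),(-.1,-.17,.042)),((778,104),(-.1,.17,.042)),((33,412),(.1,-.17,.042))]
W=[unproj(c,f(p),l[2])[:2] for p,l in pts]; L=[l[:2] for p,l in pts]
rc=[(111,137),(231,150),(349,161),(468,173)]
for i,p in enumerate(rc): W.append(unproj(c,f(p),.051)[:2]); L.append((-.055,-.11+.055*i))
W=np.array(W);L=np.array(L)
def T(v,L): cs,sn=np.cos(v[2]),np.sin(v[2]); return v[:2]+L@np.array([[cs,sn],[-sn,cs]])
r=least_squares(lambda v:(T(v,L)-W).ravel(),[.6,0,0]); print(r.x, (r.fun.reshape(-1,2)*1000).round(1).tolist())
cs,sn=np.cos(r.x[2]),np.sin(r.x[2]); inv=lambda P:(P-r.x[:2])@np.array([[cs,-sn],[sn,cs]])
for q in ([(84,278),(213,290),(208,370),(82,360)],[(247,292),(375,304),(368,384),(242,375)]):
    P=np.array([unproj(c,f(p),.042)[:2] for p in q]); print(inv(P).round(4).tolist(),inv(P).mean(0),P.mean(0))
for q in ([(89,349),(196,358)],[(252,363),(357,373)]):
    P=np.array([unproj(c,f(p),.042)[:2] for p in q]); print(inv(P).round(4).tolist(),P.mean(0))
print(inv(unproj(c,f((448,355)),.045)[:2]))
E
```

```text
[ 0.59019465  0.0070188  -0.08903733] [[-2.1, -15.4], [-4.1, -13.5], [-1.3, -13.3], [3.6, 10.0], [2.1, 10.3], [1.4, 11.0], [0.3, 10.9]]
[[0.0211, -0.1326], [0.0222, -0.0697], [0.0676, -0.0695], [0.0673, -0.1325]] [ 0.0445578  -0.10109098] [ 0.62558696 -0.09763381]
[[0.0218, -0.0531], [0.023, 0.0099], [0.0687, 0.0113], [0.069, -0.0523]] [ 0.04564343 -0.0210296 ] [ 0.63378733 -0.0179861 ]
[[0.0607, -0.1292], [0.0612, -0.0758]] [ 0.64177792 -0.10052109]
[[0.0616, -0.0478], [0.0628, 0.0051]] [ 0.65027558 -0.01974675]
[0.04646466 0.04863869]
```

```bash
cat > unit.py <<'E'
from h import *
from scipy.optimize import least_squares
import sys
E
python3 - <<'E'
from h import *
from scipy.optimize import least_squares
c=cam('wrist')
f=lambda u:(200+u[0]/2.85,185+u[1]/2.85)
pts=[((42,38),(-.1,-.17,.042)),((778,104),(-.1,.17,.042)),((33,412),(.1,-.17,.042)),((448,357),(.045,.035,.045))]
W=[unproj(c,f(p),l[2])[:2] for p,l in pts]; L=[l[:2] for p,l in pts]; S=[0,0,0,0]
rc=[(111,137),(231,150),(349,161),(468,173)]
for i,p in enumerate(rc): W.append(unproj(c,f(p),.051)[:2]); L.append((-.055,-.11+.055*i)); S.append(1)
for q,y0 in (([(84,278),(213,290),(208,370),(82,360)],0),([(247,292),(375,304),(368,384),(242,375)],.08)):
    for p,l in zip(q,[(-.0235,-.0315),(-.0235,.0315),(.0235,.0315),(.0235,-.0315)]):
        W.append(unproj(c,f(p),.042)[:2]);L.append((l[0],l[1]+y0)); S.append(2)
W=np.array(W);L=np.array(L);S=np.array(S)
def T(v):
    LL=L.copy(); LL[S==1,1]+=v[3]; LL[S==2]+=v[4:6]
    cs,sn=np.cos(v[2]),np.sin(v[2]); return v[:2]+LL@np.array([[cs,sn],[-sn,cs]])
r=least_squares(lambda v:(T(v)-W).ravel(),[.6,0,0,0,.04,-.1],loss='soft_l1',f_scale=.002); print(r.x.round(4).tolist(), ((T(r.x)-W)*1000).round(1).tolist())
v=r.x; cs,sn=np.cos(v[2]),np.sin(v[2]); M=np.array([[cs,sn],[-sn,cs]])
w=lambda p:(v[:2]+np.array(p)@M).round(4)
print('recess',w(v[4:6]),w(v[4:6]+[0,.08])); print('rings',[w((-.055,-.11+.055*i+v[3])) for i in range(5)]); print('toggle axle',w((.05,.135)))
E
```

```text
[0.5922, 0.0209, -0.098, -0.0252, 0.045, -0.1147] [[-1.5, -0.4], [-0.5, 1.1], [-0.9, -0.2], [-1.6, -0.0], [2.2, -0.6], [1.2, -0.4], [1.0, 0.4], [0.3, 0.2], [-0.1, 0.3], [-0.6, 0.4], [0.9, -0.4], [0.6, -0.3], [-0.1, 0.8], [-0.7, 0.8], [0.4, -1.1], [-0.4, -0.5]]
recess [ 0.6258 -0.0976] [ 0.6336 -0.018 ]
rings [array([ 0.5242, -0.1082]), array([ 0.5296, -0.0535]), array([0.535 , 0.0012]), array([0.5404, 0.056 ]), array([0.5457, 0.1107])]
toggle axle [0.6552 0.1504]
```

step_arm(
  targets=[
    [[0,0,0],[0,-1.58,4.05],6],
    [[0,0,0],[0,-1.58,4.05],6],
    [[0,0,0],[0,-1.58,4.05],6],
    [[0,0,0],[0,-1.58,4.05],6],
    [[0,0,0],[0,-1.58,4.05],6],
    [[8,0,0],[1.5,0,0],6],
    [[8,0,0],[1.5,0,0],6],
    [[8,0,0],[1.5,0,0],6],
    [[8,0,0],[1.5,0,0],6],
    [[8,0,0],[1.5,0,0],6],
  ],
)

```text
clock: 4.4
tcp_pos: [0.6253, -0.0934, 0.2424]
orientation: [0.664, 0.242, 0.665, -0.242]
wrist_force: [0.5, -0.0, 0.4]
finger_gap: 0.0597
```

step_arm(
  targets=[
    [[8,0,0],[1.5,0,0],6],
    [[8,0,0],[1.5,0,0],6],
    [[8,0,0],[1.5,0,0],6],
    [[8,0,0],[1.5,0,0],6],
    [[8,0,0],[1.5,0,0],6],
    [[8,0,0],[1.5,0,0],6],
    [[7.6,0,0],[1.5,0,0],6],
    [[0,0,0],[0,0,0],6],
    [[0,0,0],[0,0,0],6],
    [[0,0,0],[0,0,0],6],
  ],
)

```text
clock: 5.4
tcp_pos: [0.6257, -0.0957, 0.1393]
orientation: [0.476, 0.523, 0.476, -0.522]
wrist_force: [0.2, -0.6, -0.3]
finger_gap: 0.0601
```

```bash
cat >> h.py <<'E'
def go(x,y,z,zyaw=None):
    "tool-frame shift cm from the present pose to a world point; zyaw in deg: needed turn about tool x"
    s=get_state(); M=q2R(s['orientation']); d=np.array([x,y,z])-s['tcp_pos']
    yw=np.degrees(np.arctan2(M[1,2],M[0,2])); 
    print('t',round(s['clock'],2),'tcp',s['tcp_pos'].round(4),'zyaw',yw.round(2),'gap',round(s['finger_gap'],4),'F',s['wrist_force'].round(1),'j',s['joint_pos'].round(2),'tilt',(np.degrees(np.arccos(-M[2,0]))).round(2))
    if zyaw is not None: 
        print('turn x',round(-(zyaw-yw),2)); a=np.radians(zyaw); Mn=np.array([[0,-np.sin(a),np.cos(a)],[0,np.cos(a),np.sin(a)],[-1,0,0]]); print('shift before turn cm',(M.T@d*100).round(2),'after turn',(Mn.T@d*100).round(2))
    else: print('shift cm',(M.T@d*100).round(2))
E
python3 - <<'E'
from h import *
im,c=snap('wrist','f1.png'); go(.6258,-.0976,.045,-95.6)
E
```

```text
t 5.45 tcp [ 0.6257 -0.096   0.1394] zyaw -95.4 gap 0.0599 F [ 0.3 -0.3  0.7] j [-0.28  0.46  0.04  1.15  0.    1.39] tilt 0.1
turn x 0.2
shift before turn cm [9.44 0.   0.15] after turn [9.44 0.02 0.15]
```

View pics/f1.png

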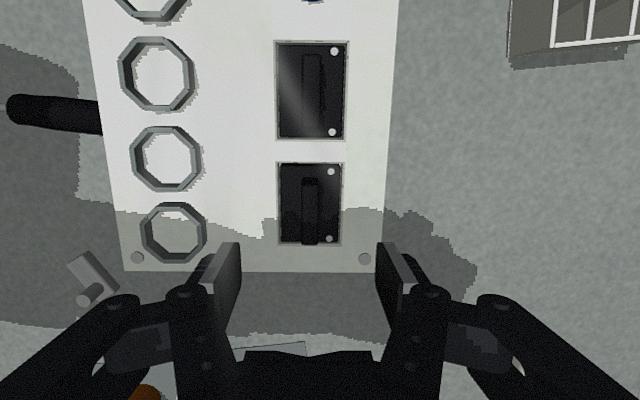

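```bash
python3 - <<'E'
from h import *
c=cam('wrist')
for q in ([(279,163),(344,163),(342,244),(277,243)],[(275,41),(346,40),(346,140),(276,140)]):
    P=np.array([unproj(c,p,.042)[:2] for p in q]); print(P.round(4).tolist(),P.mean(0),np.linalg.norm(P[0]-P[1]),np.linalg.norm(P[1]-P[2]))
E
```

```text
[[0.608, -0.0688], [0.6544, -0.0732], [0.6488, -0.1359], [0.5993, -0.1303]] [ 0.62761728 -0.10205253] 0.046541382734235845 0.06292417526236002
[[0.6149, 0.0113], [0.6609, 0.0076], [0.6568, -0.057], [0.6079, -0.0524]] [ 0.63511538 -0.02263144] 0.04619573341511516 0.06468130158103272
```

step_arm(
  targets=[
    [[0.2,0,0],[0,0,0.5],6],
    [[0,0,0],[2.4,0,0],6],
    [[0,0,0],[2.4,0,0],6],
    [[0,0,0],[2.4,0,0],6],
    [[0,0,0],[1.2,0,0],6],
    [[0,0,0],[1.0,0,0],6],
    [[0,0,0],[0,0,0],0],
    [[0,0,0],[0,0,0],0],
    [[0,0,0],[0,0,0],0],
    [[0,0,0],[0,0,0],0],
  ],
  force=60,
)

```text
clock: 6.45
tcp_pos: [0.6256, -0.1021, 0.0457]
orientation: [0.475, 0.525, 0.473, -0.524]
wrist_force: [0.5, -0.1, 3.1]
finger_gap: 0.0108
```

```bash
python3 - <<'E'
from h import *
im,c=snap('wrist','f2.png'); go(.6258,-.1010,.045,-95.6)
E
```

```text
t 6.5 tcp [ 0.6257 -0.1021  0.0458] zyaw -95.76 gap 0.0102 F [0.4 0.9 3.2] j [-0.29  0.53 -0.09  0.94  0.    1.38] tilt 0.17
turn x -0.16
shift before turn cm [ 0.08  0.   -0.11] after turn [ 0.08  0.   -0.11]
```

View pics/f2.png

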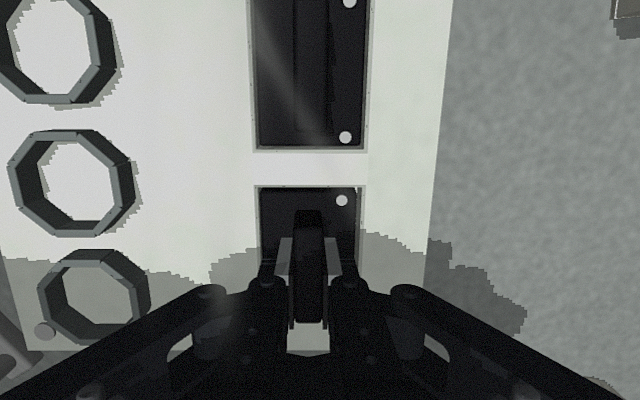

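step_arm(
  targets=[
    [[0,0,0],[-2.4,0,0],0],
    [[0,0,0],[-4.0,0,0],0],
    [[0,0,0],[-4.0,0,0],0],
    [[0,0,0],[-4.0,0,0],0],
    [[0,0,0],[0,-1.1,-3.9],0],
    [[0,0,0],[0,-1.1,-3.9],0],
    [[0,0,0],[0,-1.1,-3.9],0],
    [[0,0,0],[0,-1.1,-3.9],0],
    [[0,0,0],[0,-1.1,-3.9],0],
    [[0,0,0],[0,-1.1,-3.9],0],
  ],
)

```text
clock: 7.5
tcp_pos: [0.5817, 0.1392, 0.1886]
orientation: [0.474, 0.525, 0.474, -0.524]
wrist_force: [0.3, -0.3, -1.3]
finger_gap: 0.0106
```

step_arm(
  targets=[
    [[0,0,0],[0,-1.1,-3.9],0],
    [[0,0,0],[0,-1.1,-3.9],0],
    [[0,0,0],[0,-1.1,-3.9],0],
    [[0,0,0],[0,-1.1,-3.9],0],
    [[0,0,0],[1,0,0],0],
    [[0,0,0],[2,0,0],0],
    [[0,0,0],[2,0,0],0],
    [[0,0,0],[0,0,0],0],
    [[0,0,0],[0,0,0],0],
    [[0,0,0],[0,0,0],0],
  ],
)

```text
clock: 8.5
tcp_pos: [0.555, 0.2971, 0.1396]
orientation: [0.474, 0.525, 0.474, -0.524]
wrist_force: [0.7, 0.2, -0.4]
finger_gap: 0.0106
```

```bash
python3 - <<'E'
from h import *
im,c=snap('wrist','f3.png'); go(.5548,.3003,.025,-95.6)
E
```

```text
t 8.55 tcp [0.5552 0.2972 0.1397] zyaw -95.8 gap 0.0107 F [ 0.   0.7 -0.4] j [0.36 0.45 0.03 1.14 0.   2.04] tilt 0.13
turn x -0.2
shift before turn cm [11.47 -0.09 -0.29] after turn [11.47 -0.07 -0.3 ]
```

View pics/f3.png

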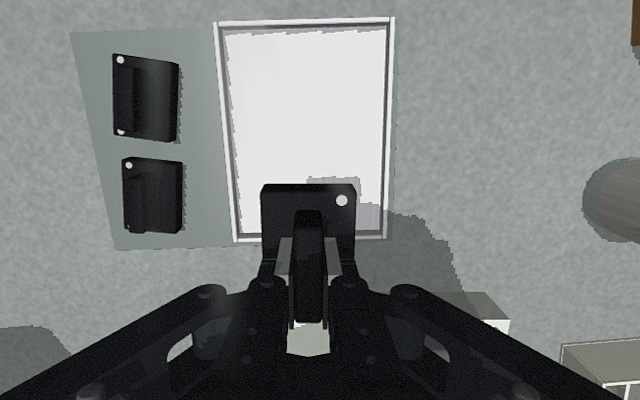

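```bash
python3 - <<'E'
from h import *
c=cam('wrist')
P=np.array([unproj(c,p,.018)[:2] for p in [(214,22),(395,17),(386,240),(234,243)]]);print(P.round(4).tolist(),P.mean(0),[np.linalg.norm(P[i]-P[(i+1)%4]).round(4) for i in range(4)])
for q in [[(113,52),(182,64),(178,142),(113,136)],[(121,157),(184,160),(183,234),(125,234)]]:
    P=np.array([unproj(c,p,.016)[:2] for p in q]);print(P.round(4).tolist(),P.mean(0),[np.linalg.norm(P[i]-P[(i+1)%4]).round(4) for i in range(4)])
for p in [(120,59),(121,131),(129,165),(130,230)]:print(unproj(c,p,.016)[:2].round(4))
E
```

```text
[[0.502, 0.4252], [0.6295, 0.4156], [0.6168, 0.2461], [0.4891, 0.2565]] [0.55934226 0.33584848] [np.float64(0.1278), np.float64(0.1699), np.float64(0.1281), np.float64(0.1692)]
[[0.4251, 0.4134], [0.4733, 0.4003], [0.4587, 0.3445], [0.4096, 0.3542]] [0.44167521 0.37810005] [np.float64(0.05), np.float64(0.0577), np.float64(0.0501), np.float64(0.0612)]
[[0.4116, 0.3375], [0.4605, 0.3301], [0.4471, 0.2682], [0.3986, 0.2731]] [0.42947335 0.30220709] [np.float64(0.0495), np.float64(0.0633), np.float64(0.0488), np.float64(0.0656)]
[0.429  0.4082]
[0.4167 0.3573]
[0.4163 0.3305]
[0.4037 0.2762]
```

step_arm(
  targets=[
    [[0,0,0],[2.5,-0.1,-0.3],0],
    [[0,0,0],[3,0,0],0],
    [[0,0,0],[3,0,0],0],
    [[0,0,0],[1.5,0,0],0],
    [[0,0,0],[1,0,0],0],
    [[0,0,0],[0.5,0,0],0],
    [[0,0,0],[0,0,0],0],
    [[0,0,0],[0,0,0],4],
    [[0,0,0],[0,0,0],4],
    [[0,0,0],[0,0,0],4],
  ],
)

```text
clock: 9.55
tcp_pos: [0.5542, 0.3006, 0.0241]
orientation: [0.474, 0.525, 0.474, -0.524]
wrist_force: [0.0, 0.8, 0.1]
finger_gap: 0.04
```

step_arm(
  targets=[
    [[0,0,0],[-3,0,0],4],
    [[0,0,0],[-4,0,0],4],
    [[0,0,0],[-4.5,0,0],4],
    [[0,0,0],[-4.5,0,0],4],
    [[0,0,0],[0,1.1,3.3],5],
    [[0,0,0],[0,1.1,3.3],5],
    [[0,0,0],[0,1.1,3.3],5],
    [[0,0,0],[0,1.1,3.3],5],
    [[0,0,0],[0,1.1,3.3],5],
    [[0,0,0],[0,1.1,3.3],5],
  ],
)

```text
clock: 10.55
tcp_pos: [0.5996, 0.0954, 0.1838]
orientation: [0.474, 0.525, 0.474, -0.524]
wrist_force: [0.1, 0.7, 0.2]
finger_gap: 0.0499
```

```bash
python3 - <<'E'
from h import *
go(.6336,-.0216,.045,-95.6); im,c=snap('scene','f4.png'); 
a=im[165:275,270:470]; cv2.imwrite('pics/f5.png',cv2.resize(a,None,fx=3.5,fy=3.5,interpolation=2))
E
```

```text
t 10.55 tcp [0.5996 0.0954 0.1838] zyaw -95.76 gap 0.0499 F [0.1 0.7 0.2] j [0.03 0.39 0.04 1.22 0.   1.7 ] tilt 0.05
turn x -0.16
shift before turn cm [13.88  4.54 11.3 ] after turn [13.88  4.53 11.31]
```

View pics/f5.png

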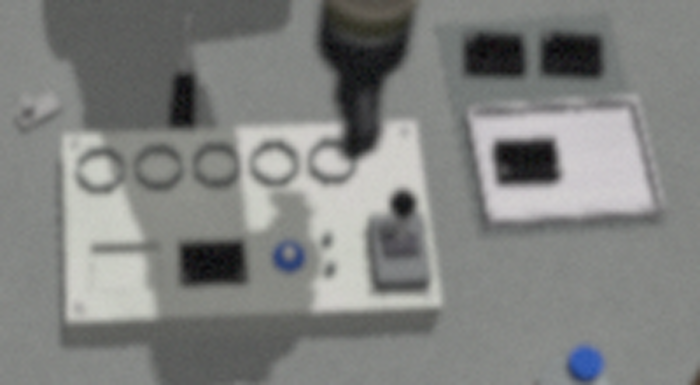

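step_arm(
  targets=[
    [[0,0,0],[0,1.1,2.8],5],
    [[0,0,0],[0,1.1,2.8],5],
    [[0,0,0],[0,1.1,2.8],5],
    [[0,0,0],[0,1.2,2.9],5],
    [[0,0,0],[2,0,0],5],
    [[0,0,0],[4,0,0],5],
    [[0,0,0],[3.5,0,0],5],
    [[0,0,0],[0,0,0],5],
    [[0,0,0],[0,0,0],5],
    [[0,0,0],[0,0,0],5],
  ],
)

```text
clock: 11.6
tcp_pos: [0.6343, -0.0202, 0.0907]
orientation: [0.475, 0.525, 0.473, -0.524]
wrist_force: [0.2, 0.1, 0.8]
finger_gap: 0.0498
```

```bash
python3 - <<'E'
from h import *
im,c=snap('wrist','g1.png'); go(.6336,-.0216,.045,-95.6)
E
```

```text
t 11.65 tcp [ 0.6345 -0.0203  0.091 ] zyaw -95.75 gap 0.0502 F [ 0.  -0.3 -0.3] j [-0.16  0.49 -0.03  1.04  0.    1.51] tilt 0.25
turn x -0.15
shift before turn cm [ 4.6  -0.1   0.14] after turn [ 4.6  -0.08  0.14]
```

View pics/g1.png

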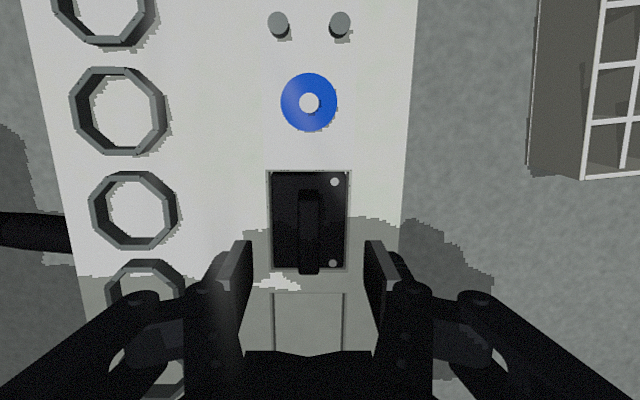

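step_arm(
  targets=[
    [[0,0,0],[1.5,-0.1,0.1],5],
    [[0,0,0],[1.5,0,0],5],
    [[0,0,0],[1.6,0,0],5],
    [[0,0,0],[0,0,0],5],
    [[0,0,0],[0,0,0],0],
    [[0,0,0],[0,0,0],0],
    [[0,0,0],[0,0,0],0],
    [[0,0,0],[0,0,0],0],
    [[0,0,0],[-2.4,0,0],0],
    [[0,0,0],[-4,0,0],0],
  ],
)

```text
clock: 12.65
tcp_pos: [0.6295, -0.0208, 0.104]
orientation: [-0.473, -0.523, -0.476, 0.526]
wrist_force: [-0.5, -0.3, -0.7]
finger_gap: 0.0107
```

```bash
python3 - <<'E'
from h import *
go(.5602,.3726,.18,-95.6)
E
```

```text
t 12.65 tcp [ 0.6295 -0.0208  0.104 ] zyaw -95.78 gap 0.0107 F [-0.5 -0.3 -0.7] j [-0.16  0.48 -0.02  1.08  0.    1.51] tilt 0.34
turn x -0.18
shift before turn cm [ -7.52 -10.9  -38.45] after turn [ -7.6  -10.74 -38.48]
```

step_arm(
  targets=[
    [[0,0,0],[-4,0,0],0],
    [[0,0,0],[-4,0,0],0],
    [[0,0,0],[0,-1.1,-3.85],0],
    [[0,0,0],[0,-1.1,-3.85],0],
    [[0,0,0],[0,-1.1,-3.85],0],
    [[0,0,0],[0,-1.1,-3.85],0],
    [[0,0,0],[0,-1.1,-3.85],0],
    [[0,0,0],[0,-1.1,-3.85],0],
    [[0,0,0],[0,-1.1,-3.85],0],
    [[0,0,0],[0,-1.1,-3.85],0],
  ],
)

```text
clock: 13.65
tcp_pos: [0.5741, 0.2956, 0.1862]
orientation: [-0.474, -0.524, -0.474, 0.525]
wrist_force: [0.7, 0.2, -1.2]
finger_gap: 0.0106
```

step_arm(
  targets=[
    [[0,0,0],[0,-1.1,-3.85],0],
    [[0,0,0],[0,-1.1,-3.85],0],
    [[0,0,0],[2,0,0],0],
    [[0,0,0],[3,0,0],0],
    [[0,0,0],[3,0,0],0],
    [[0,0,0],[1,0,0],0],
    [[0,0,0],[0,0,0],0],
    [[0,0,0],[0,0,0],0],
    [[0,0,0],[0,0,0],0],
    [[0,0,0],[0,0,0],0],
  ],
)

```text
clock: 14.65
tcp_pos: [0.562, 0.3734, 0.0982]
orientation: [0.474, 0.526, 0.474, -0.524]
wrist_force: [-0.1, -0.5, -1.0]
finger_gap: 0.0106
```

```bash
python3 - <<'E'
from h import *
im,c=snap('wrist','g2.png');go(.5602,.3726,.0242,-95.6)
E
```

```text
t 14.7 tcp [0.5617 0.3733 0.0979] zyaw -95.78 gap 0.0105 F [ 0.1 -0.2 -0.2] j [0.47 0.56 0.1  1.11 0.   2.14] tilt 0.15
turn x -0.18
shift before turn cm [ 7.37 -0.16  0.1 ] after turn [ 7.37 -0.15  0.09]
```

View pics/g2.png

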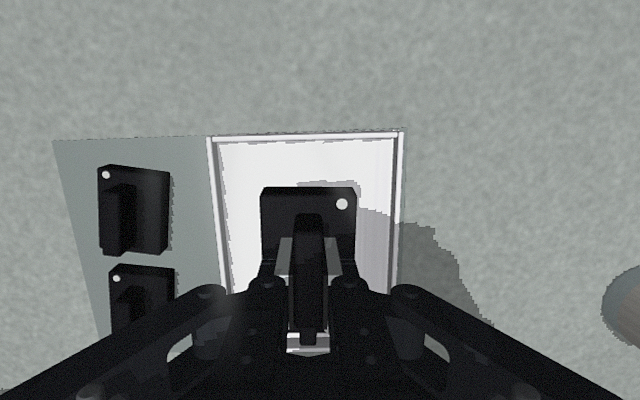

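step_arm(
  targets=[
    [[0,0,0],[2.0,-0.1,0.1],0],
    [[0,0,0],[3,0,0],0],
    [[0,0,0],[1.5,0,0],0],
    [[0,0,0],[0.8,0,0],0],
    [[0,0,0],[0,0,0],0],
    [[0,0,0],[0,0,0],4],
    [[0,0,0],[0,0,0],4],
    [[0,0,0],[0,0,0],4],
    [[0,0,0],[-3,0,0],4],
    [[0,0,0],[-4,0,0],4],
  ],
)

```text
clock: 15.7
tcp_pos: [0.558, 0.3712, 0.0917]
orientation: [-0.474, -0.523, -0.475, 0.526]
wrist_force: [0.9, 0.8, 0.7]
finger_gap: 0.0398
```

```bash
python3 - <<'E'
from h import *
go(.43,.38,.16,-95.6)
E
```

```text
t 15.7 tcp [0.558  0.3712 0.0917] zyaw -95.77 gap 0.0398 F [0.9 0.8 0.7] j [0.47 0.57 0.09 1.1  0.   2.14] tilt 0.3
turn x -0.17
shift before turn cm [ -6.77 -12.85   0.43] after turn [ -6.83 -12.83   0.37]
```

step_arm(
  targets=[
    [[0,0,0],[-3.5,0,0],5],
    [[0,0,0],[-3.3,0,0],5],
    [[0,0,0],[0,-3.2,0],5],
    [[0,0,0],[0,-3.2,0],5],
    [[0,0,0],[0,-3.2,0],5],
    [[0,0,0],[0,-3.2,0],5],
    [[7.4,0,0],[0,0,0],5],
    [[0,0,0],[0,0,0],5],
    [[0,0,0],[0,0,0],5],
    [[0,0,0],[0,0,0],5],
  ],
)

```text
clock: 16.7
tcp_pos: [0.4332, 0.385, 0.1615]
orientation: [0.44, 0.554, 0.44, -0.553]
wrist_force: [0.8, 1.0, 0.6]
finger_gap: 0.0501
```

```bash
python3 - <<'E'
from h import *
im,c=snap('wrist','h1.png');go(.43,.38,.16,-103)
g=lambda a:(255*(a/255.)**0.45).astype(np.uint8)
cv2.imwrite('pics/h2.png',cv2.resize(g(im[60:300,200:460]),None,fx=2.5,fy=2.5,interpolation=2))
E
```

```text
t 16.75 tcp [0.4332 0.3849 0.1613] zyaw -103.12 gap 0.0498 F [-0.4 -0.   0.8] j [ 0.59  0.35 -0.08  1.15  0.    2.39] tilt 0.03
turn x -0.12
shift before turn cm [ 0.13 -0.2   0.55] after turn [ 0.13 -0.2   0.55]
```

View pics/h2.png

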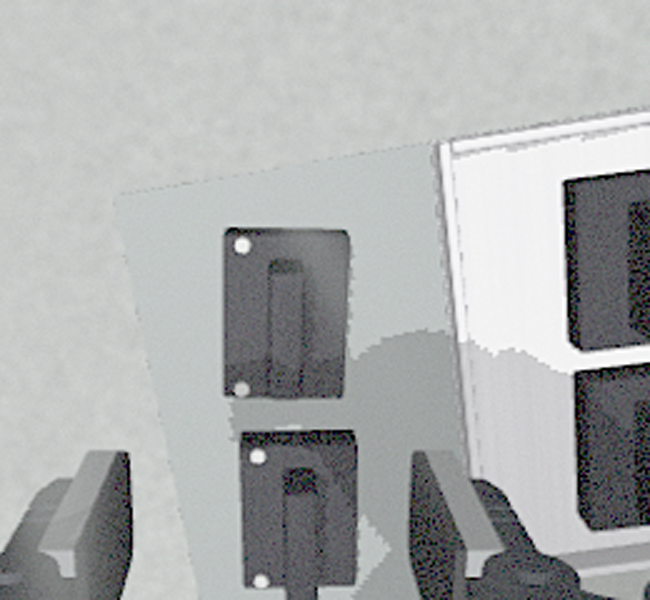

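```bash
python3 - <<'E'
from h import *
c=cam('wrist'); f=lambda u:(200+u[0]/2.5,60+u[1]/2.5)
def rep(n,q,z):
    P=np.array([unproj(c,f(p),z)[:2] for p in q]); 
    if len(q)==4: print(n,P.round(4).tolist(),P.mean(0).round(4),[np.linalg.norm(P[i]-P[(i+1)%4]).round(4) for i in range(4)], 'yaw',np.degrees(np.arctan2(-(P[0]-P[3])[0],(P[0]-P[3])[1])))
    else:
        d=P[0]-P[1]; d/=np.linalg.norm(d); n_=np.array([d[1],-d[0]])
        print(n,P.round(4).tolist(),np.linalg.norm(P[0]-P[1]),'yaw',np.degrees(np.arctan2(-d[0],d[1])),'mid',P.mean(0).round(4),'c(13)',(P.mean(0)+n_*.016).round(4))
rep('B',[(225,229),(350,229),(344,398),(225,397)],.016); rep('Bdots',[(242,245),(241,389)],.016)
rep('A',[(240,431),(357,431),(355,585),(243,585)],.016); rep('Adots',[(258,457),(260,581)],.016)
rep('Bribtop',[(270,272),(302,272)],.040)
print((np.array(f((287,350)))),unproj(c,f((287,272)),.04))
E
```

```text
B [[0.4247, 0.4141], [0.4662, 0.4044], [0.4518, 0.3451], [0.4101, 0.3552]] [0.4382 0.3797] [np.float64(0.0426), np.float64(0.0611), np.float64(0.0429), np.float64(0.0607)] yaw -13.927593240751523
Bdots [[0.4291, 0.4074], [0.4165, 0.3568]] 0.05213272899364639 yaw -14.007163749214113 mid [0.4228 0.3821] c(13) [0.4383 0.3783]
A [[0.4123, 0.3412], [0.4538, 0.3315], [0.4404, 0.2693], [0.3984, 0.2791]] [0.4262 0.3053] [np.float64(0.0426), np.float64(0.0636), np.float64(0.0431), np.float64(0.0636)] yaw -12.60995158525962
Adots [[0.4163, 0.3297], [0.4052, 0.2793]] 0.05161719626426846 yaw -12.463037353823484 mid [0.4108 0.3045] c(13) [0.4264 0.3011]
Bribtop [[0.4373, 0.4008], [0.4472, 0.3985]] 0.01012615997688297 yaw 76.87944641341439 mid [0.4423 0.3997] c(13) [0.4459 0.4153]
[314.8 200. ] [0.44257934 0.3996239  0.04      ]
```

```bash
python3 - <<'E'
from h import *
go(.4367,.38,.0197,-104)
E
```

```text
t 16.75 tcp [0.4332 0.3849 0.1613] zyaw -103.12 gap 0.0498 F [-0.4 -0.   0.8] j [ 0.59  0.35 -0.08  1.15  0.    2.39] tilt 0.03
turn x 0.88
shift before turn cm [14.16  0.45  0.4 ] after turn [14.16  0.46  0.39]
```

step_arm(
  targets=[
    [[0.9,0,0],[0,0,0],5],
    [[0,0,0],[3,0.46,0.4],5],
    [[0,0,0],[4,0,0],5],
    [[0,0,0],[4,0,0],5],
    [[0,0,0],[2,0,0],5],
    [[0,0,0],[1.1,0,0],5],
    [[0,0,0],[0,0,0],5],
    [[0,0,0],[0,0,0],0],
    [[0,0,0],[0,0,0],0],
    [[0,0,0],[0,0,0],0],
  ],
)

```text
clock: 17.75
tcp_pos: [0.4372, 0.3807, 0.022]
orientation: [0.435, 0.559, 0.435, -0.556]
wrist_force: [-0.3, 0.6, 1.9]
finger_gap: 0.0102
```

```bash
python3 - <<'E'
from h import *
im,c=snap('wrist','i1.png');go(.4367,.38,.0197,-104)
E
```

```text
t 17.8 tcp [0.4372 0.3808 0.022 ] zyaw -104.07 gap 0.0105 F [ 0.4 -0.1  4.4] j [ 0.58  0.46 -0.27  0.83 -0.    2.39] tilt 0.2
turn x -0.07
shift before turn cm [ 0.23 -0.03  0.09] after turn [ 0.23 -0.03  0.09]
```

View pics/i1.png

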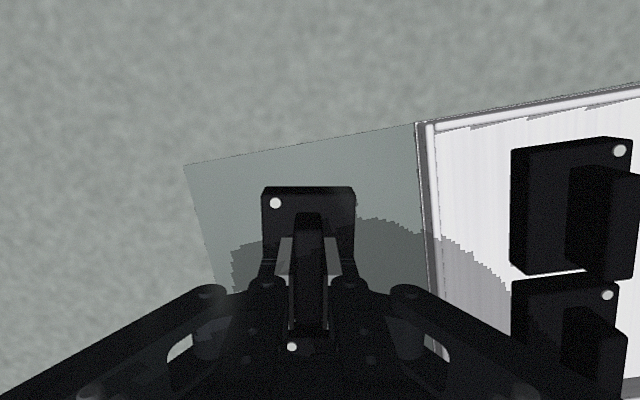

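step_arm(
  targets=[
    [[0,0,0],[-2,0,0],0],
    [[0,0,0],[-4,0,0],0],
    [[0,0,0],[-4,0,0],0],
    [[0,0,0],[-4,0,0],0],
    [[0,0,0],[-2.5,0,0],0],
    [[-8.4,0,0],[0,0,0],0],
    [[0,0,0],[0,0,0],0],
    [[0,0,0],[0,0,0],0],
    [[0,0,0],[0,0,0],0],
    [[0,0,0],[0,0,0],0],
  ],
)

```text
clock: 18.8
tcp_pos: [0.4354, 0.3797, 0.1845]
orientation: [-0.474, -0.524, -0.474, 0.525]
wrist_force: [-0.2, -0.0, -0.5]
finger_gap: 0.0105
```

```bash
python3 - <<'E'
from h import *
im,c=snap('wrist','i2.png');go(.6258,-.1012,.2,-95.6)
m=camera_model('wrist');T=np.array(m['T_tool_cam']);K=c[0]
def ut(uv,X):
    d=T[:3,:3]@np.linalg.solve(K,np.array([uv[0],uv[1],1.]));t=(X-T[0,3])/d[0];return (T[:3,3]+t*d)[1:]*1000
g=cv2.cvtColor(im,6)
def dot(f,box):
    a=cv2.cvtColor(cv2.imread('pics/'+f),6).astype(float)[box[1]:box[3],box[0]:box[2]]; a=np.clip(a-100,0,None); ys,xs=np.mgrid[0:a.shape[0],0:a.shape[1]]; return (xs*a).sum()/a.sum()+box[0],(ys*a).sum()/a.sum()+box[1]
for f,box,X in [('f3.png',(332,191,351,210),.0037),('g2.png',(332,194,351,213),.0037),('i1.png',(266,194,285,213),.006),('i2.png',(266,194,285,213),.006)]:
    d=dot(f,box); print(f,d,ut(d,X))
E
```

```text
t 18.85 tcp [0.4355 0.3798 0.1846] zyaw -95.73 gap 0.0106 F [ 0.1 -0.5 -0.5] j [ 0.58  0.34 -0.04  1.2   0.    2.25] tilt 0.08
turn x -0.13
shift before turn cm [-1.53 23.73 45.96] after turn [-1.54 23.63 46.01]
f3.png (np.float64(341.3015708970649), np.float64(200.01560562215792)) [ 15.21152108 -25.98651038]
g2.png (np.float64(341.4833880625845), np.float64(203.51284527718755)) [ 15.3389374  -24.33849283]
i1.png (np.float64(274.82658900470057), np.float64(202.6766809728183)) [-14.95770139 -24.02246123]
i2.png (np.float64(274.90986003760185), np.float64(202.58355964069355)) [-14.91840307 -24.0670848 ]
```

View pics/i2.png

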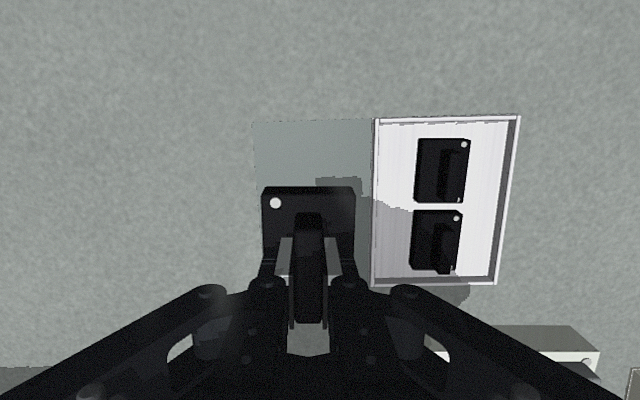

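step_arm(
  targets=[
    [[0,0,0],[-0.3,1.8,3.5],0],
    [[0,0,0],[-0.3,1.8,3.5],0],
    [[0,0,0],[0,1.8,3.5],0],
    [[0,0,0],[0,1.8,3.5],0],
    [[0,0,0],[0,1.8,3.5],0],
    [[0,0,0],[0,1.8,3.5],0],
    [[0,0,0],[0,1.8,3.5],0],
    [[0,0,0],[0,1.8,3.5],0],
    [[0,0,0],[0,1.8,3.5],0],
    [[0,0,0],[0,1.8,3.5],0],
  ],
)

```text
clock: 19.85
tcp_pos: [0.5807, 0.0123, 0.1909]
orientation: [-0.474, -0.524, -0.475, 0.524]
wrist_force: [1.1, 0.7, -0.8]
finger_gap: 0.0106
```

step_arm(
  targets=[
    [[0,0,0],[0,1.8,3.5],0],
    [[0,0,0],[0,1.9,3.6],0],
    [[0,0,0],[0,1.9,3.6],0],
    [[0,0,0],[2,0,0],0],
    [[0,0,0],[4,0,0],0],
    [[0,0,0],[3,0,0],0],
    [[0,0,0],[1,0,0],0],
    [[0,0,0],[0,0,0],0],
    [[0,0,0],[0,0,0],0],
    [[0,0,0],[0,0,0],0],
  ],
)

```text
clock: 20.85
tcp_pos: [0.6271, -0.0983, 0.0935]
orientation: [0.476, 0.525, 0.474, -0.523]
wrist_force: [-0.6, -0.1, -1.3]
finger_gap: 0.0103
```

```bash
python3 - <<'E'
from h import *
im,c=snap('wrist','i3.png');go(.6257,-.1001,.048,-95.7)
E
```

```text
t 20.9 tcp [ 0.6271 -0.0984  0.0934] zyaw -95.66 gap 0.0102 F [-0.   0.1 -1.3] j [-0.28  0.49 -0.03  1.05  0.    1.39] tilt 0.21
turn x 0.04
shift before turn cm [ 4.54 -0.13  0.18] after turn [ 4.54 -0.12  0.19]
```

View pics/i3.png

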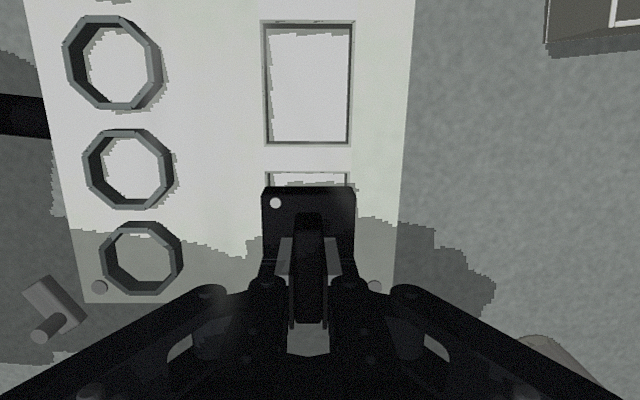

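step_arm(
  targets=[
    [[0,0,0],[0,-0.12,0.19],0],
    [[0,0,0],[1,0,0],0],
    [[0,0,0],[1,0,0],0],
    [[0,0,0],[0.5,0,0],0],
    [[0,0,0],[0,0,0],0],
    [[0,0,0],[0,0,0],0],
    [[0,0,0],[0,0,0],0],
    [[0,0,0],[0,0,0],0],
    [[0,0,0],[0,0,0],0],
    [[0,0,0],[0,0,0],0],
  ],
)

```text
clock: 21.9
tcp_pos: [0.6243, -0.0999, 0.0665]
orientation: [0.475, 0.524, 0.475, -0.524]
wrist_force: [-0.3, -0.2, -0.5]
finger_gap: 0.0109
```

```bash
python3 - <<'E'
from h import *
go(.6257,-.1001,.048,-95.7)
im,c=snap('wrist','i4.png')
cv2.imwrite('pics/i5.png',cv2.resize(im[100:300,200:420],None,fx=3,fy=3,interpolation=2))
E
```

```text
t 21.9 tcp [ 0.6243 -0.0999  0.0665] zyaw -95.66 gap 0.0109 F [-0.3 -0.2 -0.5] j [-0.29  0.51 -0.07  0.99  0.    1.38] tilt 0.02
turn x 0.04
shift before turn cm [1.85 0.14 0.01] after turn [1.85 0.14 0.01]
```

View pics/i5.png

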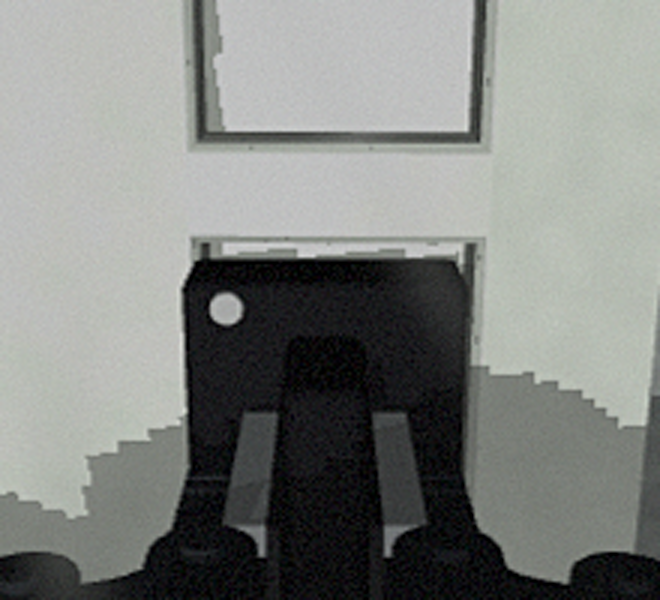

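step_arm(
  targets=[
    [[0,0,0],[0,0.14,0],0],
    [[0,0,0],[0,0,0],0],
    [[0,0,0],[0.3,0,0],0],
    [[0,0,0],[0.3,0,0],0],
    [[0,0,0],[0.3,0,0],0],
    [[0,0,0],[0.3,0,0],0],
    [[0,0,0],[0,0,0],0],
    [[0,0,0],[0,0,0],0],
    [[0,0,0],[0,0,0],0],
    [[0,0,0],[0,0,0],0],
  ],
)

```text
clock: 22.95
tcp_pos: [0.6257, -0.1, 0.0545]
orientation: [0.475, 0.524, 0.475, -0.524]
wrist_force: [-0.1, -0.2, -0.6]
finger_gap: 0.0106
```

```bash
python3 - <<'E'
from h import *
go(.6257,-.1001,.048,-95.7)
im,c=snap('wrist','i6.png')
cv2.imwrite('pics/i7.png',cv2.resize(im[100:300,200:420],None,fx=3,fy=3,interpolation=2))
E
```

```text
t 22.95 tcp [ 0.6257 -0.1     0.0545] zyaw -95.67 gap 0.0106 F [-0.1 -0.2 -0.6] j [-0.29  0.52 -0.08  0.97  0.    1.38] tilt 0.02
turn x 0.03
shift before turn cm [ 0.65 -0.    0.01] after turn [ 0.65 -0.    0.01]
```

View pics/i7.png

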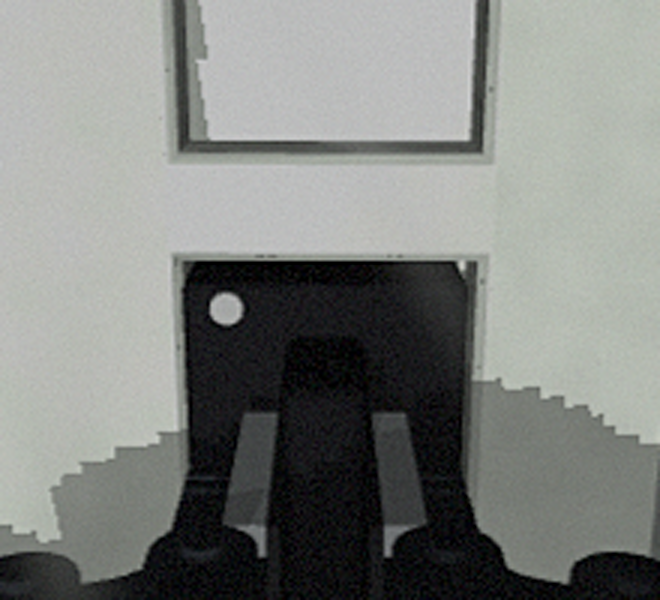

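step_arm(
  targets=[
    [[0,0,0],[0.3,0,0],0],
    [[0,0,0],[0.3,0,0],0],
    [[0,0,0],[0.3,0,0],0],
    [[0,0,0],[0.2,0,0],0],
    [[0,0,0],[0,0,0],0],
    [[0,0,0],[0,0,0],0],
    [[0,0,0],[0,0,0],0],
    [[0,0,0],[0,0,0],0],
    [[0,0,0],[0,0,0],0],
    [[0,0,0],[0,0,0],0],
  ],
)

```text
clock: 24.0
tcp_pos: [0.6259, -0.1001, 0.0479]
orientation: [0.476, 0.525, 0.474, -0.524]
wrist_force: [-8.9, 2.0, 26.0]
finger_gap: 0.0105
```

step_arm(
  targets=[
    [[0,0,0],[-0.2,0,0],5],
    [[0,0,0],[0,0,0],5],
    [[0,0,0],[0,0,0],5],
    [[0,0,0],[-3,0,0],5],
    [[0,0,0],[-4,0,0],5],
    [[0,0,0],[-4,0,0],5],
    [[0,0,0],[-3,0,0],5],
    [[0,0,0],[0,0,0],5],
    [[0,0,0],[0,0,0],5],
    [[0,0,0],[0,0,0],5],
  ],
)

```text
clock: 25.0
tcp_pos: [0.6248, -0.0998, 0.1834]
orientation: [-0.474, -0.524, -0.476, 0.525]
wrist_force: [-0.5, 0.5, -0.1]
finger_gap: 0.0499
```

```bash
python3 - <<'E'
from h import *
im,c=snap('wrist','j1.png');go(.425,.32,.16,-102.5)
cv2.imwrite('pics/j2.png',cv2.resize(im[60:300,180:440],None,fx=3,fy=3,interpolation=2)[:600])
E
```

```text
t 25.05 tcp [ 0.6246 -0.0997  0.1832] zyaw -95.67 gap 0.0499 F [-0.6 -0.1 -0.9] j [-0.29  0.44  0.12  1.25  0.    1.38] tilt 0.2
turn x 6.83
shift before turn cm [  2.43 -24.   -39.79] after turn [  2.32 -28.57 -36.66]
```

View pics/j2.png

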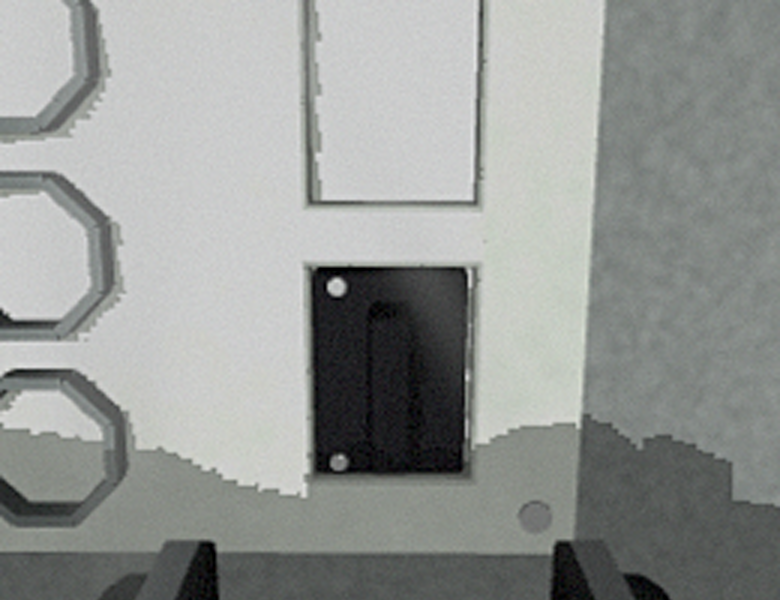

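step_arm(
  targets=[
    [[0,0,0],[0,-2,-3.3],5],
    [[0,0,0],[0,-2,-3.3],5],
    [[0,0,0],[0,-2,-3.3],5],
    [[0,0,0],[0,-2,-3.3],5],
    [[0,0,0],[0,-2,-3.3],5],
    [[0,0,0],[0,-2,-3.3],5],
    [[0,0,0],[0,-2,-3.3],5],
    [[0,0,0],[0,-2,-3.3],5],
    [[0,0,0],[0,-2,-3.3],5],
    [[0,0,0],[0,-2,-3.3],5],
  ],
)

```text
clock: 26.05
tcp_pos: [0.4575, 0.2491, 0.1838]
orientation: [-0.474, -0.523, -0.475, 0.525]
wrist_force: [1.0, 0.3, 0.2]
finger_gap: 0.0498
```

step_arm(
  targets=[
    [[0,0,0],[0,-2,-3.3],5],
    [[0,0,0],[0,-2,-3.3],5],
    [[6.8,0,0],[2,0,0],5],
    [[0,0,0],[0,0,0],5],
    [[0,0,0],[0,0,0],5],
    [[0,0,0],[0,0,0],5],
    [[0,0,0],[0,0,0],5],
    [[0,0,0],[0,0,0],5],
    [[0,0,0],[0,0,0],5],
    [[0,0,0],[0,0,0],5],
  ],
)

```text
clock: 27.05
tcp_pos: [0.4262, 0.3176, 0.1655]
orientation: [0.443, 0.552, 0.443, -0.551]
wrist_force: [-0.1, -0.0, -0.8]
finger_gap: 0.0503
```

```bash
python3 - <<'E'
from h import *
im,c=snap('wrist','j3.png');go(.4248,.3023,.0197,-102.5)
g=lambda a:(255*(a/255.)**0.45).astype(np.uint8)
cv2.imwrite('pics/j4.png',cv2.resize(g(im[60:300,200:460]),None,fx=2.5,fy=2.5,interpolation=2))
E
```

```text
t 27.1 tcp [0.4261 0.3176 0.1655] zyaw -102.48 gap 0.05 F [ 0.2 -1.   0.4] j [ 0.49  0.26 -0.19  1.12  0.    2.28] tilt 0.02
turn x 0.02
shift before turn cm [14.58  0.2   1.53] after turn [14.58  0.21  1.52]
```

View pics/j4.png

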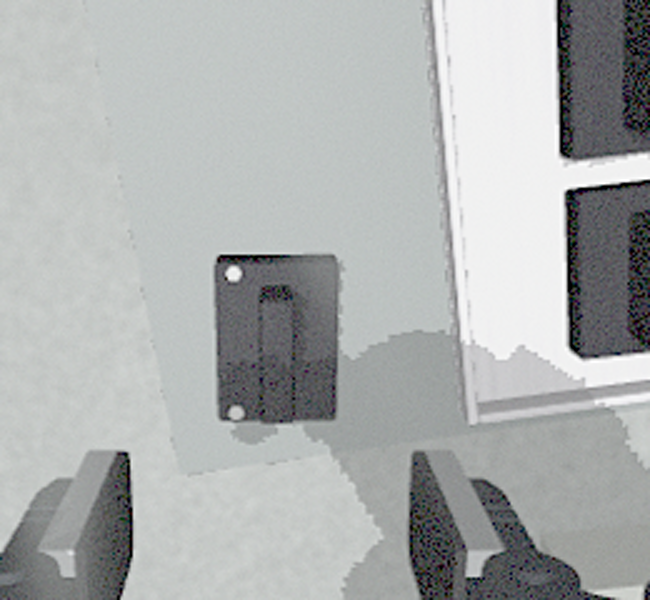

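```bash
python3 - <<'E'
from h import *
c=cam('wrist'); f=lambda u:(200+u[0]/2.5,60+u[1]/2.5)
P=np.array([unproj(c,f(p),.016)[:2] for p in [(234,274),(236,412)]]);d=P[0]-P[1];print(np.linalg.norm(d));d/=np.linalg.norm(d)
yaw=np.degrees(np.arctan2(-d[0],d[1])); n=np.array([d[1],-d[0]]); z=-d;y=n
ctr=P.mean(0)+n*.016+z*-.0008+y*-.0018; print(yaw,ctr); go(*ctr,.0215,yaw-90)
E
```

```text
0.05157223457827712
-12.30106195049245 [0.4249913  0.30256917]
t 27.1 tcp [0.4261 0.3176 0.1655] zyaw -102.48 gap 0.05 F [ 0.2 -1.   0.4] j [ 0.49  0.26 -0.19  1.12  0.    2.28] tilt 0.02
turn x -0.18
shift before turn cm [14.4   0.21  1.5 ] after turn [14.4   0.21  1.49]
```

step_arm(
  targets=[
    [[-0.2,0,0],[0,0.2,1.5],5],
    [[0,0,0],[3.4,0,0],5],
    [[0,0,0],[4,0,0],5],
    [[0,0,0],[4,0,0],5],
    [[0,0,0],[2,0,0],5],
    [[0,0,0],[1.0,0,0],5],
    [[0,0,0],[0,0,0],5],
    [[0,0,0],[0,0,0],0],
    [[0,0,0],[0,0,0],0],
    [[0,0,0],[0,0,0],0],
  ],
)

```text
clock: 28.1
tcp_pos: [0.426, 0.3033, 0.023]
orientation: [0.444, 0.552, 0.443, -0.549]
wrist_force: [0.7, 0.9, -1.0]
finger_gap: 0.0102
```

step_arm(
  targets=[
    [[0,0,0],[0,0,0],0],
    [[0,0,0],[-2,0,0],0],
    [[0,0,0],[-4,0,0],0],
    [[0,0,0],[-4,0,0],0],
    [[0,0,0],[-4,0,0],0],
    [[0,0,0],[-3,0,0],0],
    [[-6.7,0,0],[0,0,0],0],
    [[0,0,0],[0,0,0],0],
    [[0,0,0],[0,0,0],0],
    [[0,0,0],[0,0,0],0],
  ],
)

```text
clock: 29.1
tcp_pos: [0.4239, 0.3024, 0.1903]
orientation: [-0.474, -0.523, -0.475, 0.525]
wrist_force: [-0.3, -0.0, -1.2]
finger_gap: 0.0105
```

```bash
python3 - <<'E'
from h import *
im,c=snap('wrist','k1.png');go(.6335,-.0210,.19,-95.6)
E
```

```text
t 29.15 tcp [0.4239 0.3024 0.1903] zyaw -95.64 gap 0.0107 F [-0.3 -0.5 -0.7] j [ 0.47  0.23 -0.17  1.17  0.    2.13] tilt 0.12
turn x -0.04
shift before turn cm [2.000e-02 2.403e+01 3.012e+01] after turn [3.000e-02 2.401e+01 3.014e+01]
```

View pics/k1.png

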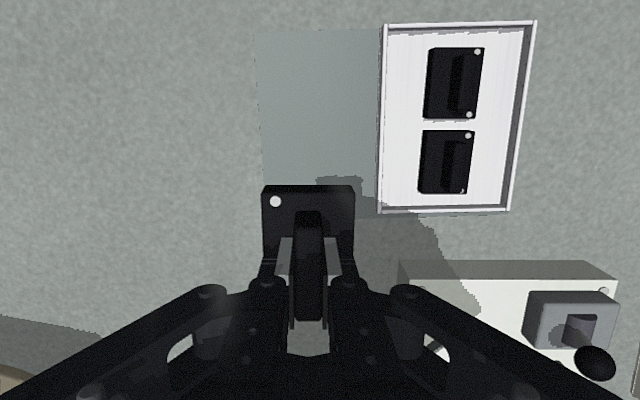

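```bash
python3 - <<'E'
from h import *
m=camera_model('wrist');T=np.array(m['T_tool_cam']);K=cam('wrist')[0]
a=cv2.cvtColor(cv2.imread('pics/k1.png'),6).astype(float)[192:211,266:285];a=np.clip(a-100,0,None);ys,xs=np.mgrid[0:19,0:19];uv=((xs*a).sum()/a.sum()+266,(ys*a).sum()/a.sum()+192)
d=T[:3,:3]@np.linalg.solve(K,np.array([uv[0],uv[1],1.]));t=(.007-T[0,3])/d[0];print(uv,(T[:3,3]+t*d)[1:]*1000)
E
```

```text
(np.float64(274.8826310380267), np.float64(200.95344295991777)) [-15.00989166 -24.5428587 ]
```

step_arm(
  targets=[
    [[0,0,0],[0,2.4,3.0],0],
    [[0,0,0],[0,2.4,3.0],0],
    [[0,0,0],[0,2.4,3.0],0],
    [[0,0,0],[0,2.4,3.0],0],
    [[0,0,0],[0,2.4,3.0],0],
    [[0,0,0],[0,2.4,3.0],0],
    [[0,0,0],[0,2.4,3.0],0],
    [[0,0,0],[0,2.4,3.0],0],
    [[0,0,0],[0,2.4,3.0],0],
    [[0,0,0],[0,2.4,3.0],0],
  ],
)

```text
clock: 30.15
tcp_pos: [0.6346, -0.0206, 0.1902]
orientation: [-0.474, -0.524, -0.475, 0.524]
wrist_force: [1.0, 0.1, -0.8]
finger_gap: 0.0107
```

step_arm(
  targets=[
    [[0,0,0],[3,0,0],0],
    [[0,0,0],[4,0,0],0],
    [[0,0,0],[3,0,0],0],
    [[0,0,0],[2,0,0],0],
    [[0,0,0],[0,0,0],0],
    [[0,0,0],[0,0,0],0],
    [[0,0,0],[0,0,0],0],
    [[0,0,0],[0,0,0],0],
    [[0,0,0],[0,0,0],0],
    [[0,0,0],[0,0,0],0],
  ],
)

```text
clock: 31.15
tcp_pos: [0.6347, -0.0192, 0.072]
orientation: [0.475, 0.524, 0.475, -0.523]
wrist_force: [0.0, 0.5, -1.2]
finger_gap: 0.0104
```

```bash
python3 - <<'E'
from h import *
im,c=snap('wrist','k2.png');go(.6336,-.0212,.067,-95.7)
cv2.imwrite('pics/k3.png',cv2.resize(im[100:300,200:420],None,fx=3,fy=3,interpolation=2))
E
```

```text
t 31.2 tcp [ 0.6346 -0.0192  0.0719] zyaw -95.57 gap 0.0105 F [ 0.3 -0.5 -1.9] j [-0.16  0.51 -0.05  1.    0.    1.51] tilt 0.05
turn x 0.13
shift before turn cm [ 0.49 -0.08  0.21] after turn [ 0.49 -0.08  0.21]
```

View pics/k3.png

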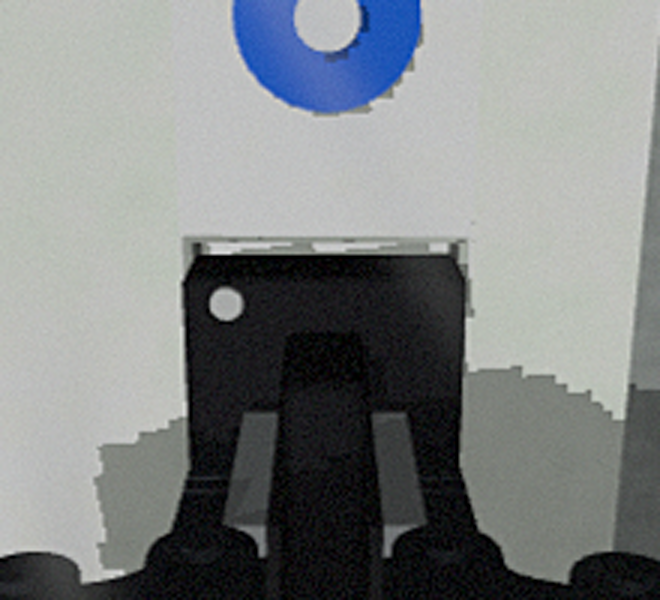

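step_arm(
  targets=[
    [[0,0,0],[0.3,-0.08,0.21],0],
    [[0,0,0],[0.2,0,0],0],
    [[0,0,0],[0,0,0],0],
    [[0,0,0],[0,0,0],0],
    [[0,0,0],[0,0,0],0],
    [[0,0,0],[0,0,0],0],
    [[0,0,0],[0,0,0],0],
    [[0,0,0],[0,0,0],0],
    [[0,0,0],[0,0,0],0],
    [[0,0,0],[0,0,0],0],
  ],
)

```text
clock: 32.2
tcp_pos: [0.6334, -0.0212, 0.0663]
orientation: [0.475, 0.524, 0.475, -0.524]
wrist_force: [-0.6, 0.1, -1.7]
finger_gap: 0.0106
```

```bash
python3 - <<'E'
from h import *
go(.6336,-.0212,.049,-95.7)
E
```

```text
t 32.2 tcp [ 0.6334 -0.0212  0.0663] zyaw -95.57 gap 0.0106 F [-0.6  0.1 -1.7] j [-0.16  0.52 -0.06  0.99  0.    1.51] tilt 0.01
turn x 0.13
shift before turn cm [ 1.73  0.02 -0.  ] after turn [ 1.73  0.02 -0.  ]
```

Aligned; descend in small steps.

step_arm(
  targets=[
    [[0,0,0],[0.3,0.02,0],0],
    [[0,0,0],[0.3,0,0],0],
    [[0,0,0],[0.3,0,0],0],
    [[0,0,0],[0.3,0,0],0],
    [[0,0,0],[0.3,0,0],0],
    [[0,0,0],[0.3,0,0],0],
    [[0,0,0],[0.2,0,0],0],
    [[0,0,0],[0,0,0],0],
    [[0,0,0],[0,0,0],0],
    [[0,0,0],[0,0,0],0],
  ],
)

```text
clock: 33.2
tcp_pos: [0.6335, -0.0212, 0.0489]
orientation: [0.476, 0.524, 0.475, -0.523]
wrist_force: [-6.5, 0.2, 14.7]
finger_gap: 0.0104
```

step_arm(
  targets=[
    [[0,0,0],[-0.2,0,0],5],
    [[0,0,0],[0,0,0],5],
    [[0,0,0],[0,0,0],5],
    [[0,0,0],[-3,0,0],5],
    [[0,0,0],[-4,0,0],5],
    [[0,0,0],[-4,0,0],5],
    [[0,0,0],[-4,0,0],5],
    [[0,0,0],[-3,0,0],5],
    [[0,0,0],[0,0,0],5],
    [[0,0,0],[0,0,0],5],
  ],
)

```text
clock: 34.2
tcp_pos: [0.634, -0.0213, 0.2285]
orientation: [0.475, 0.524, 0.475, -0.523]
wrist_force: [0.1, -0.3, -0.5]
finger_gap: 0.0499
```

```bash
python3 - <<'E'
from h import *
im,c=snap('wrist','l1.png');go(.50,-.27,.23,-95.7)
E
```

```text
t 34.25 tcp [ 0.6333 -0.0212  0.2271] zyaw -95.57 gap 0.05 F [-0.3 -0.7 -0.9] j [-0.16  0.43  0.21  1.35  0.    1.51] tilt 0.08
turn x 0.13
shift before turn cm [ -0.28 -10.85  26.06] after turn [ -0.29 -10.79  26.08]
```

View pics/l1.png

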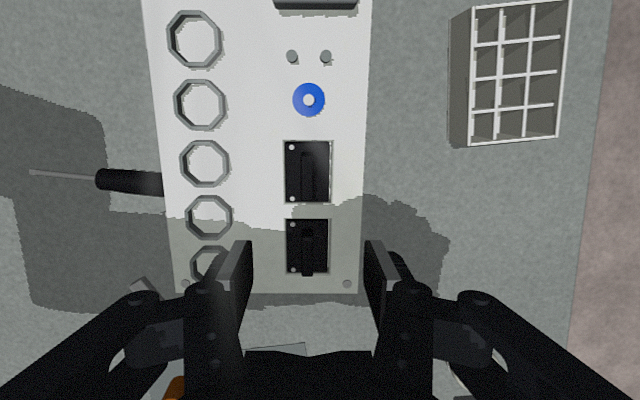

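step_arm(
  targets=[
    [[0,0,0],[0,-1.55,3.7],5],
    [[0,0,0],[0,-1.55,3.7],5],
    [[0,0,0],[0,-1.55,3.7],5],
    [[0,0,0],[0,-1.55,3.7],5],
    [[0,0,0],[0,-1.55,3.7],5],
    [[0,0,0],[0,-1.55,3.7],5],
    [[0,0,0],[0,-1.55,3.7],5],
    [[0,0,0],[0,0,0],5],
    [[0,0,0],[0,0,0],5],
    [[0,0,0],[0,0,0],5],
  ],
)

```text
clock: 35.25
tcp_pos: [0.5002, -0.2675, 0.227]
orientation: [-0.474, -0.524, -0.476, 0.524]
wrist_force: [0.4, 1.1, 0.5]
finger_gap: 0.0502
```

```bash
python3 - <<'E'
from h import *
im,c=snap('wrist','l2.png');go(.50,-.27,.23,-95.7)
np.savez('l2.npz',K=c[0],R=c[1],p=c[2])
E
```

```text
t 35.3 tcp [ 0.5006 -0.2673  0.2273] zyaw -95.5 gap 0.0503 F [-0.2  0.  -0.2] j [-0.63  0.3   0.02  1.29  0.    1.03] tilt 0.1
turn x 0.2
shift before turn cm [-0.27 -0.03  0.27] after turn [-0.27 -0.03  0.27]
```

View pics/l2.png

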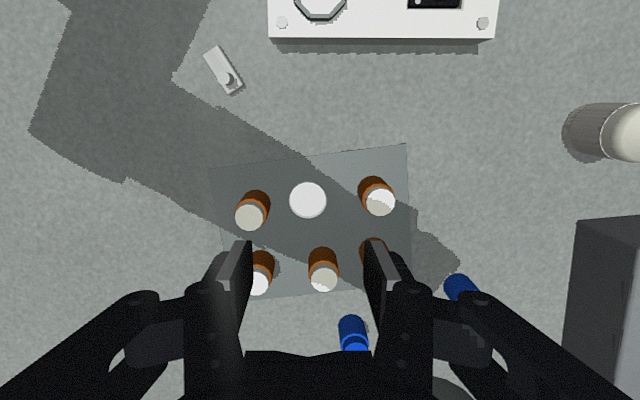

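```bash
cat >> h.py <<'E'
def corr(c):
    "shift (world xy) for the wrist camera's lateral bias"
    s=get_state(); M=q2R(s['orientation']); return (M[:,2]*-.0008+M[:,1]*-.0018)[:2]
E
python3 - <<'E'
from h import *
im=cv2.imread('pics/l2.png'); c=cam('wrist')
cv2.imwrite('pics/l3.png',cv2.resize(im[160:330,200:420],None,fx=3.5,fy=3.5,interpolation=2))
for n,p,z in [('V1',(251,211),.05),('V2',(380,202),.05),('V3',(321.5,279),.05),('V4',(257,283),.05),('petri',(308,200),.016)]: print(n,(unproj(c,p,z)[:2]+corr(c)).round(4))
im1=cv2.imread('pics/l1.png')
E
```

```text
V1 [ 0.4392 -0.2982]
V2 [ 0.5672 -0.3011]
V3 [ 0.5026 -0.3802]
V4 [ 0.4342 -0.3784]
petri [ 0.4957 -0.3024]
```

View pics/l3.png

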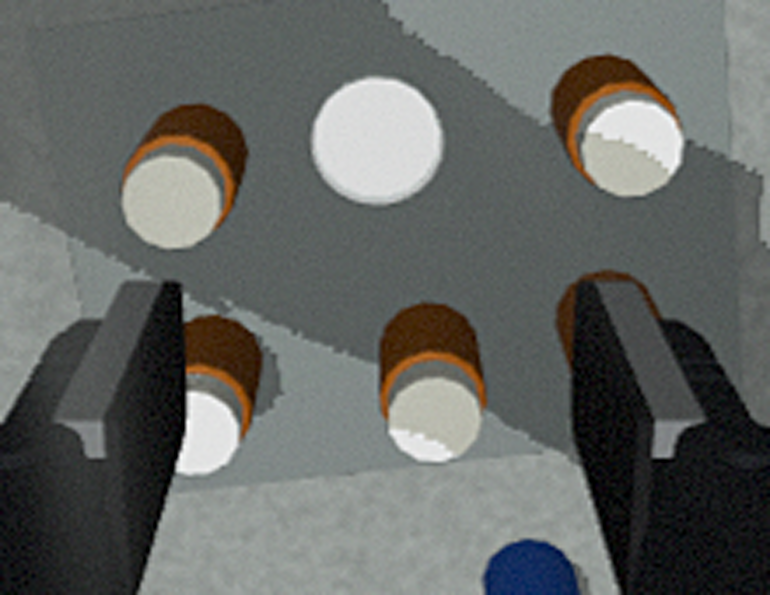

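```bash
python3 - <<'E'
from h import *
c=cam('wrist'); f=lambda u:(200+u[0]/3.5,160+u[1]/3.5)
for n,p,z in [('V1',(173,201),.05),('V2',(632,147),.05),('V3',(434,420),.05),('V4',(190,433),.05),('petri',(377,140),.016)]: P=(unproj(c,f(p),z)[:2]+corr(c)).round(4);print(n,P);
P=(unproj(c,f((632,147)),.05)[:2]+corr(c)); go(P[0],P[1],.018,-95.6)
im=read_camera('side')
for d in find_in('side','vial0')[:9]:
    e=d['extent']; u=(e[0]+e[2]/2,e[1]+e[3]/2); print(round(d['p'],2),np.round(e),unproj(cam('side'),u,.025)[:2].round(3))
E
```

```text
V1 [ 0.4367 -0.3048]
V2 [ 0.5677 -0.3012]
V3 [ 0.5051 -0.3816]
V4 [ 0.4313 -0.379 ]
petri [ 0.4954 -0.3024]
t 35.3 tcp [ 0.5006 -0.2673  0.2273] zyaw -95.5 gap 0.0503 F [-0.2  0.  -0.2] j [-0.63  0.3   0.02  1.29  0.    1.03] tilt 0.1
turn x 0.1
shift before turn cm [20.92  7.04  2.75] after turn [20.93  7.02  2.71]
0.86 [421. 321.  14.  23.] [ 0.664 -0.435]
0.78 [345. 313.  17.  25.] [ 0.503 -0.38 ]
0.71 [315. 320.  13.  24.] [ 0.429 -0.38 ]
0.68 [372. 310.  15.  22.] [ 0.565 -0.383]
0.62 [365. 281.  12.  21.] [ 0.569 -0.304]
0.61 [372. 352.  14.  27.] [ 0.535 -0.481]
0.61 [402. 345.  14.  19.] [ 0.604 -0.473]
0.57 [308. 290.  18.  25.] [ 0.434 -0.303]
```

step_arm(
  targets=[
    [[0,0,0],[0,3.5,1.35],5.5],
    [[0,0,0],[0,3.5,1.35],5.5],
    [[0,0,0],[4,0,0],5.5],
    [[0,0,0],[4,0,0],5.5],
    [[0,0,0],[4,0,0],5.5],
    [[0,0,0],[2,0,0],5.5],
    [[0,0,0],[0,0,0],5.5],
    [[0,0,0],[0,0,0],5.5],
    [[0,0,0],[0,0,0],5.5],
    [[0,0,0],[0,0,0],5.5],
  ],
)

```text
clock: 36.4
tcp_pos: [0.5688, -0.3028, 0.0905]
orientation: [0.476, 0.524, 0.474, -0.523]
wrist_force: [-0.7, -0.5, -1.2]
finger_gap: 0.0553
```

```bash
python3 - <<'E'
from h import *
im,c=snap('wrist','l4.png');go(.5677,-.3012,.018,-95.6)
E
```

```text
t 36.45 tcp [ 0.5686 -0.3027  0.0902] zyaw -95.56 gap 0.0553 F [-0.4  1.8 -0.4] j [-0.61  0.51 -0.    1.05  0.    1.05] tilt 0.19
turn x 0.04
shift before turn cm [ 7.22 -0.13 -0.16] after turn [ 7.22 -0.11 -0.14]
```

View pics/l4.png

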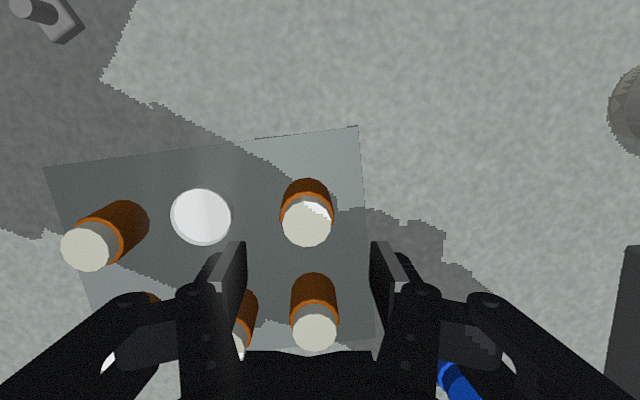

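step_arm(
  targets=[
    [[0,0,0],[2,-0.1,-0.1],5.5],
    [[0,0,0],[3,0,0],5.5],
    [[0,0,0],[2.2,0,0],5.5],
    [[0,0,0],[0,0,0],5.5],
    [[0,0,0],[0,0,0],2],
    [[0,0,0],[0,0,0],2],
    [[0,0,0],[0,0,0],2],
    [[0,0,0],[0,0,0],2],
    [[0,0,0],[0,0,0],2],
    [[0,0,0],[0,0,0],2],
  ],
  force=40,
)

```text
clock: 37.45
tcp_pos: [0.5678, -0.3019, 0.0181]
orientation: [0.476, 0.524, 0.474, -0.523]
wrist_force: [0.0, -0.4, 6.2]
finger_gap: 0.0325
```

```bash
python3 - <<'E'
from h import *
c=cam('wrist')
im,c2=snap('wrist','l5.png');go(.5677,-.3012,.018,-95.6)
E
```

```text
t 37.5 tcp [ 0.5678 -0.3019  0.0181] zyaw -95.57 gap 0.0327 F [ 0.1 -0.   7.2] j [-0.61  0.57 -0.1   0.9   0.    1.05] tilt 0.19
turn x 0.03
shift before turn cm [ 0.01 -0.02 -0.07] after turn [ 0.01 -0.02 -0.07]
```

View pics/l5.png

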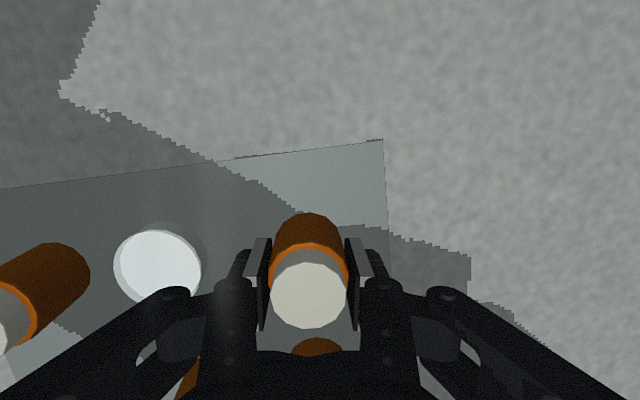

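step_arm(
  targets=[
    [[0,0,0],[-2,0,0],2],
    [[0,0,0],[-3,0,0],2],
    [[0,0,0],[-4,0,0],2],
    [[0,0,0],[-3,0,0],2],
    [[0,0,0],[0,0,0],2],
    [[0,0,0],[0,0,0],2],
    [[0,0,0],[0,0,0],2],
    [[0,0,0],[0,0,0],2],
    [[0,0,0],[0,0,0],2],
    [[0,0,0],[0,0,0],2],
  ],
)

```text
clock: 38.5
tcp_pos: [0.5662, -0.3008, 0.1353]
orientation: [-0.475, -0.524, -0.476, 0.524]
wrist_force: [-0.7, 0.3, -0.5]
finger_gap: 0.0327
```

```bash
cat >> h.py <<'E'
def held_cap(im,X=-.032):
    "cap centre in tool y,z (mm), held vial; bias applied"
    m=camera_model('wrist');T=np.array(m['T_tool_cam']);K=cam('wrist')[0]
    hsv=cv2.cvtColor(im,cv2.COLOR_BGR2HSV); b=((hsv[...,1]<50)&(hsv[...,2]>150)).astype(np.uint8); b[:220]=0;b[345:]=0;b[:,:262]=0;b[:,356:]=0
    n,l,st,ct=cv2.connectedComponentsWithStats(b); i=1+np.argmax(st[1:,4]); cn,_=cv2.findContours((l==i).astype(np.uint8),0,1); h=cv2.convexHull(max(cn,key=cv2.contourArea)); (e,ax,an)=cv2.fitEllipse(h)
    d=T[:3,:3]@np.linalg.solve(K,np.array([e[0],e[1],1.]));t=(X-T[0,3])/d[0]
    print('cap px',np.round(e,1),np.round(ax,1),st[i].tolist(),'tool yz mm',((T[:3,3]+t*d)[1:]*1000+[-1.8,-.8]).round(2))
E
python3 - <<'E'
from h import *
held_cap(cv2.imread('pics/l5.png'))
im,c2=snap('wrist','l6.png');held_cap(im); go(.5241,-.1118,.13,-95.6)
E
```

```text
cap px [307.7 295.2] [66.3 75.4] [270, 262, 76, 67, 3890] tool yz mm [-1.74 -0.8 ]
cap px [307.6 320.1] [ 94.2 116. ] [262, 262, 94, 83, 5602] tool yz mm [-1.79  9.91]
t 38.55 tcp [ 0.5664 -0.3009  0.1355] zyaw -95.57 gap 0.0325 F [ 0.1 -0.5 -0.1] j [-0.61  0.48  0.06  1.15  0.    1.05] tilt 0.07
turn x 0.03
shift before turn cm [  0.57  -6.04 -18.41] after turn [  0.55  -6.05 -18.4 ]
```

View pics/l6.png

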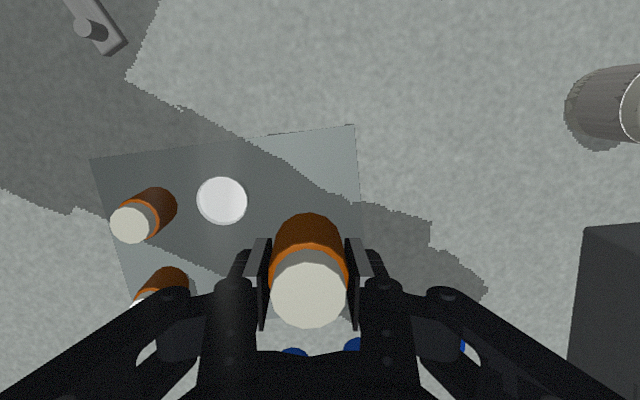

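step_arm(
  targets=[
    [[0,0,0],[0,-1,-3.0],2],
    [[0,0,0],[0,-1,-3.1],2],
    [[0,0,0],[0,-1,-3.1],2],
    [[0,0,0],[0,-1,-3.1],2],
    [[0,0,0],[0,-1,-3.1],2],
    [[0,0,0],[0,-1,-3],2],
    [[0,0,0],[3,0,0],2],
    [[0,0,0],[2,0,0],2],
    [[0,0,0],[0,0,0],2],
    [[0,0,0],[0,0,0],2],
  ],
)

```text
clock: 39.55
tcp_pos: [0.5246, -0.112, 0.0864]
orientation: [-0.475, -0.524, -0.475, 0.524]
wrist_force: [-0.2, -0.3, 0.4]
finger_gap: 0.033
```

step_arm(
  targets=[
    [[0,0,0],[0.4,0,0],2],
    [[0,0,0],[0,0,0],2],
    [[0,0,0],[0,0,0],2],
    [[0,0,0],[0,0,0],2],
    [[0,0,0],[0,0,0],2],
    [[0,0,0],[0,0,0],2],
    [[0,0,0],[0,0,0],2],
    [[0,0,0],[0,0,0],2],
    [[0,0,0],[0,0,0],2],
    [[0,0,0],[0,0,0],2],
  ],
)

```text
clock: 40.55
tcp_pos: [0.5247, -0.1121, 0.0823]
orientation: [0.475, 0.524, 0.475, -0.524]
wrist_force: [-0.1, 0.3, -1.4]
finger_gap: 0.0323
```

```bash
python3 - <<'E'
from h import *
im,c2=snap('wrist','m1.png'); go(.5241,-.1120,.06,-95.6)
E
```

```text
t 40.6 tcp [ 0.5247 -0.1121  0.0823] zyaw -95.56 gap 0.0324 F [ 0.3  0.8 -0.6] j [-0.36  0.33 -0.31  0.93  0.    1.31] tilt 0.01
turn x 0.04
shift before turn cm [ 2.23 -0.06  0.  ] after turn [ 2.23 -0.06  0.  ]
```

View pics/m1.png

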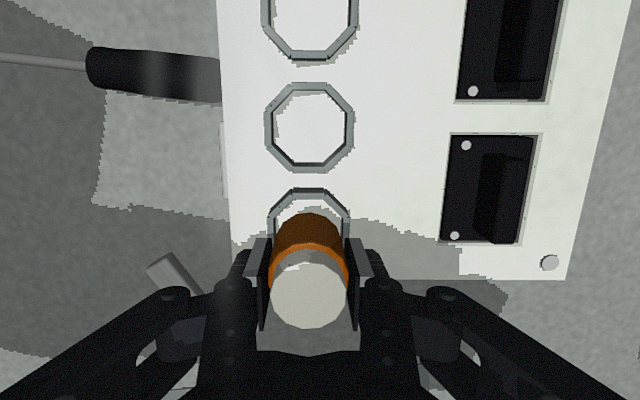

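```bash
python3 - <<'E'
from h import *
c=cam('wrist')
for p in [(309,127.5)]:
    P=unproj(c,p,.054)[:2]; print(P, P-[.0054,.0547])
g=cv2.imread('pics/m1.png')
P=np.array([.5241,-.1120,.054])
for P in ([.5241,-.1120,.054],[.5295,-.0573,.054]): 
  for r in (.0185,.022):
    q=proj(c,[[P[0]+r*np.cos(a),P[1]+r*np.sin(a),.054] for a in np.linspace(0,6.28,41)])
    for i in range(40): cv2.line(g,tuple(int(v*16) for v in q[i]),tuple(int(v*16) for v in q[i+1]),(0,0,255),1,cv2.LINE_AA,4)
cv2.imwrite('pics/m2.png',cv2.resize(g[70:300,220:400],None,fx=3,fy=3)[:600])
E
```

```text
[ 0.53093226 -0.05630466] [ 0.52553226 -0.11100466]
```

View pics/m2.png

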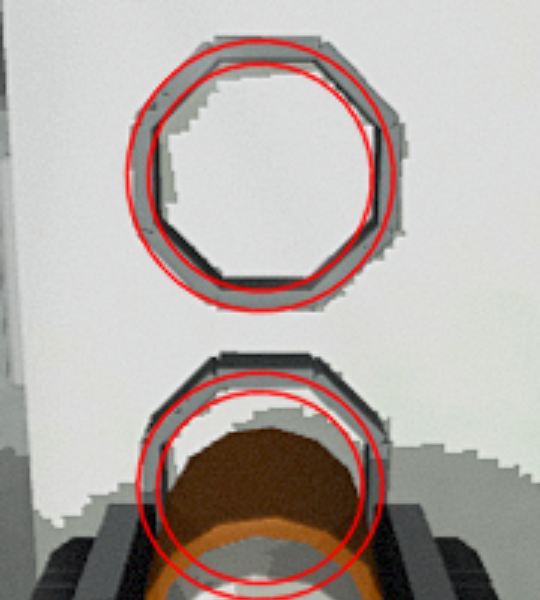

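step_arm(
  targets=[
    [[0,0,0],[0.3,0.0,-0.08],2],
    [[0,0,0],[0.4,0,0],2],
    [[0,0,0],[0.4,0,0],2],
    [[0,0,0],[0.3,0,0],2],
    [[0,0,0],[0.3,0,0],2],
    [[0,0,0],[0,0,0],2],
    [[0,0,0],[0,0,0],2],
    [[0,0,0],[0,0,0],2],
    [[0,0,0],[0,0,0],2],
    [[0,0,0],[0,0,0],2],
  ],
)

```text
clock: 41.6
tcp_pos: [0.5249, -0.1113, 0.0655]
orientation: [0.475, 0.524, 0.475, -0.524]
wrist_force: [0.6, 0.8, -1.1]
finger_gap: 0.0327
```

```bash
python3 - <<'E'
from h import *
im,c2=snap('wrist','m3.png'); go(.5249,-.1113,.06,-95.6);held_cap(im)
E
```

```text
t 41.65 tcp [ 0.5249 -0.1113  0.0654] zyaw -95.57 gap 0.0329 F [ 0.1  0.1 -0.7] j [-0.36  0.35 -0.33  0.89  0.    1.31] tilt 0.02
turn x 0.03
shift before turn cm [ 0.54 -0.   -0.  ] after turn [ 0.54 -0.   -0.  ]
cap px [307.7 295.1] [66.4 75.1] [270, 262, 76, 67, 3879] tool yz mm [-1.75 -0.82]
```

View pics/m3.png

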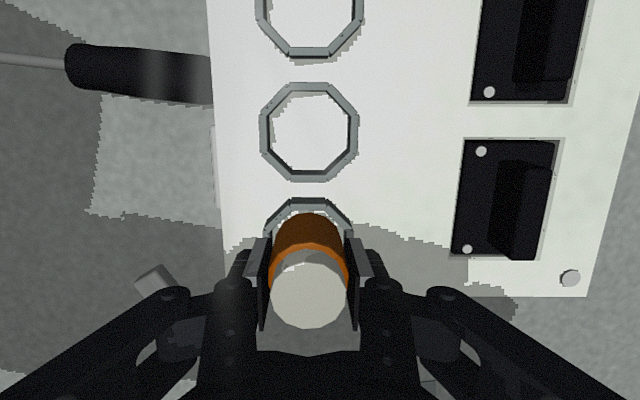

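step_arm(
  targets=[
    [[0,0,0],[0.3,0,0],2],
    [[0,0,0],[0.25,0,0],2],
    [[0,0,0],[0,0,0],2],
    [[0,0,0],[0,0,0],5],
    [[0,0,0],[0,0,0],5],
    [[0,0,0],[0,0,0],5],
    [[0,0,0],[-3,0,0],5],
    [[0,0,0],[-4,0,0],5],
    [[0,0,0],[-3,0,0],5],
    [[0,0,0],[0,0,0],5],
  ],
)

```text
clock: 42.65
tcp_pos: [0.5277, -0.1123, 0.1644]
orientation: [0.478, 0.525, 0.473, -0.522]
wrist_force: [-0.2, -0.4, 0.1]
finger_gap: 0.0498
```

```bash
python3 - <<'E'
from h import *
im,c2=snap('wrist','m4.png'); go(.565,-.383,.14,-95.6)
E
```

```text
t 42.7 tcp [ 0.5265 -0.1119  0.162 ] zyaw -95.57 gap 0.0502 F [-0.3 -0.1 -0.7] j [-0.36  0.27 -0.19  1.11  0.    1.31] tilt 0.28
turn x 0.03
shift before turn cm [ 2.26  6.45 26.61] after turn [ 2.2   6.48 26.61]
```

View pics/m4.png

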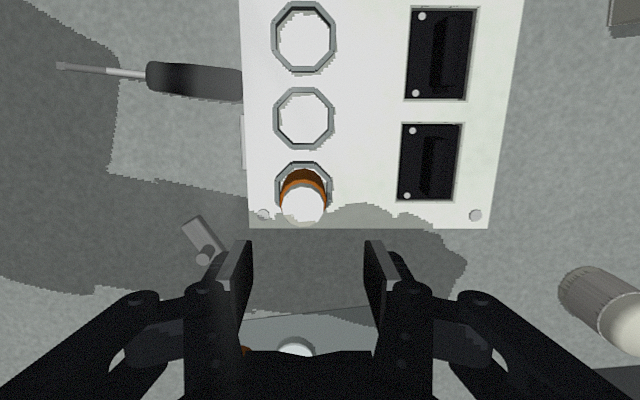

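step_arm(
  targets=[
    [[0,0,0],[0,0.9,3.8],5],
    [[0,0,0],[0,0.9,3.8],5],
    [[0,0,0],[0,0.9,3.8],5],
    [[0,0,0],[0,0.9,3.8],5],
    [[0,0,0],[0,0.9,3.8],5],
    [[0,0,0],[0,0.9,3.6],5],
    [[0,0,0],[1.5,0.9,3.0],5],
    [[0,0,0],[1.5,0,0],5],
    [[0,0,0],[0,0,0],5],
    [[0,0,0],[0,0,0],5],
  ],
)

```text
clock: 43.7
tcp_pos: [0.5617, -0.3712, 0.1281]
orientation: [-0.474, -0.524, -0.476, 0.524]
wrist_force: [0.7, 0.3, 1.0]
finger_gap: 0.0499
```

```bash
cat >> h.py <<'E'
def circ(c,uv,z): return unproj(c,uv,z)[:2]
E
python3 - <<'E'
from h import *
im,c2=snap('wrist','n1.png'); go(.565,-.383,.018,-95.6)
cv2.imwrite('pics/n2.png',cv2.resize(im[150:370,180:440],None,fx=2.7,fy=2.7,interpolation=2))
E
```

```text
t 43.75 tcp [ 0.5624 -0.3713  0.1292] zyaw -95.53 gap 0.0497 F [-0.   0.5  0.8] j [-0.7   0.55  0.15  1.18  0.    0.96] tilt 0.1
turn x 0.07
shift before turn cm [11.12  0.39  1.15] after turn [11.12  0.38  1.14]
```

View pics/n2.png

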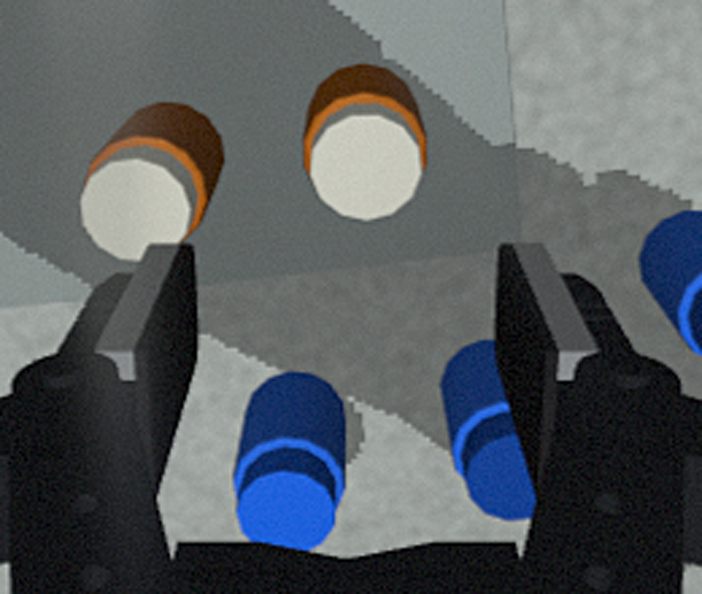

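```bash
python3 - <<'E'
from h import *
c=cam('wrist')
for p in [(315.9,211.5),(230.4,227.4)]: P=unproj(c,p,.05)[:2]+corr(c)*.6; print(P)
P=unproj(c,(315.9,211.5),.05)[:2]+corr(c)*.6; go(P[0],P[1],.018,-95.6)
E
```

```text
[ 0.56658019 -0.37618289]
[ 0.50608365 -0.38210286]
t 43.75 tcp [ 0.5624 -0.3713  0.1292] zyaw -95.53 gap 0.0497 F [-0.   0.5  0.8] j [-0.7   0.55  0.15  1.18  0.    0.96] tilt 0.1
turn x 0.07
shift before turn cm [11.12  0.48  0.46] after turn [11.12  0.47  0.44]
```

step_arm(
  targets=[
    [[0,0,0],[0,0.48,0.5],4.8],
    [[0,0,0],[3,0,0],4.8],
    [[0,0,0],[4,0,0],4.8],
    [[0,0,0],[3,0,0],4.8],
    [[0,0,0],[1.1,0,0],4.8],
    [[0,0,0],[0,0,0],4.8],
    [[0,0,0],[0,0,0],2],
    [[0,0,0],[0,0,0],2],
    [[0,0,0],[0,0,0],2],
    [[0,0,0],[0,0,0],2],
  ],
)

```text
clock: 44.75
tcp_pos: [0.5682, -0.3786, 0.0209]
orientation: [0.476, 0.524, 0.474, -0.523]
wrist_force: [-0.0, 0.6, 5.2]
finger_gap: 0.0322
```

step_arm(
  targets=[
    [[0,0,0],[0,0,0],2],
    [[0,0,0],[-2,0,0],2],
    [[0,0,0],[-3,0,0],2],
    [[0,0,0],[-4,0,0],2],
    [[0,0,0],[-3,0,0],2],
    [[0,0,0],[0,0,0],2],
    [[0,0,0],[0,0,0],2],
    [[0,0,0],[0,0,0],2],
    [[0,0,0],[0,0,0],2],
    [[0,0,0],[0,0,0],2],
  ],
)

```text
clock: 45.75
tcp_pos: [0.5663, -0.3771, 0.1371]
orientation: [-0.474, -0.524, -0.476, 0.524]
wrist_force: [-0.0, -0.2, -1.1]
finger_gap: 0.0326
```

```bash
python3 - <<'E'
from h import *
im,c2=snap('wrist','n3.png');held_cap(im); go(.5303,-.0566,.13,-95.6)
E
```

```text
cap px [313.9 309. ] [ 85.6 117.4] [271, 253, 85, 92, 5372] tool yz mm [0.57 5.08]
t 45.8 tcp [ 0.5665 -0.3772  0.1374] zyaw -95.57 gap 0.0324 F [-0.2  0.2 -0. ] j [-0.71  0.56  0.19  1.21  0.    0.96] tilt 0.13
turn x 0.03
shift before turn cm [  0.8   -6.71 -31.56] after turn [  0.74  -6.73 -31.56]
```

View pics/n3.png

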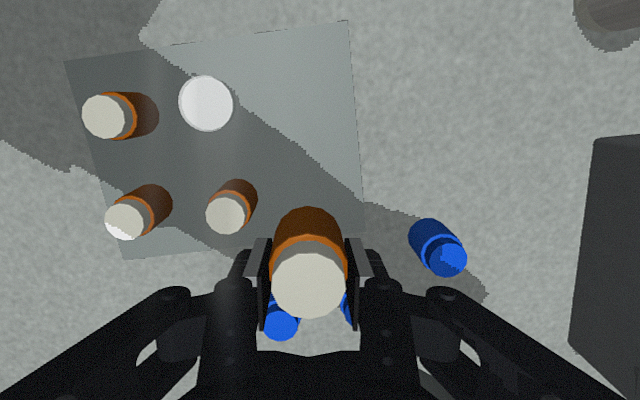

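```bash
cat >> h.py <<'E'
def hc(uv,X):
    m=camera_model('wrist');T=np.array(m['T_tool_cam']);K=np.array([[m['fx'],0,m['cx']],[0,m['fy'],m['cy']],[0,0,1]])
    d=T[:3,:3]@np.linalg.solve(K,np.array([uv[0],uv[1],1.]));t=(X-T[0,3])/d[0]; return ((T[:3,3]+t*d)[1:]*1000).round(2)
def tp(P):
    m=camera_model('wrist');T=np.linalg.inv(np.array(m['T_tool_cam']));K=np.array([[m['fx'],0,m['cx']],[0,m['fy'],m['cy']],[0,0,1]])
    q=(np.c_[P,np.ones(len(P))]@T.T)[:,:3]@K.T; return q[:,:2]/q[:,2:]
def overlay(im,z,X,f):
    "draw the held vial's cap circle at tool z (m), top plane X"
    g=im.copy(); a=np.linspace(0,2*np.pi,41); q=tp(np.c_[np.full(41,X),.0145*np.cos(a),z+.0145*np.sin(a)])
    cv2.polylines(g,[np.int32(q*16)],True,(0,0,255),1,cv2.LINE_AA,4); cv2.imwrite('pics/'+f,cv2.resize(g[200:360,230:390],None,fx=3.5,fy=3.5,interpolation=2))
E
python3 - <<'E'
from h import *
print(hc((308,284.5),-.0291),hc((308,295.2),-.0319)); im=cv2.imread('pics/n3.png'); overlay(im,-.003,-.0291,'n4.png')
E
```

```text
[ 0.18 -2.71] [0.18 0.08]
```

View pics/n4.png

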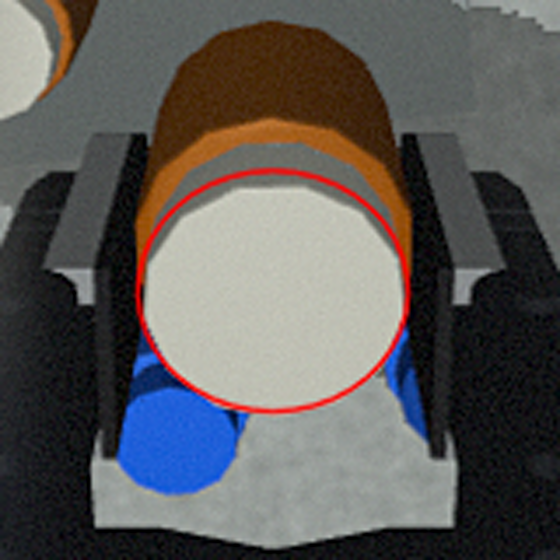

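step_arm(
  targets=[
    [[0,0,0],[0,-0.75,-3.4],2],
    [[0,0,0],[0,-0.75,-3.5],2],
    [[0,0,0],[0,-0.75,-3.5],2],
    [[0,0,0],[0,-0.75,-3.5],2],
    [[0,0,0],[0,-0.75,-3.5],2],
    [[0,0,0],[0,-0.75,-3.5],2],
    [[0,0,0],[0,-0.75,-3.5],2],
    [[0,0,0],[0,-0.75,-3.5],2],
    [[0,0,0],[0,-0.75,-3.4],2],
    [[0,0,0],[0,0,0],2],
  ],
)

```text
clock: 46.8
tcp_pos: [0.5287, -0.0557, 0.1385]
orientation: [-0.475, -0.523, -0.477, 0.523]
wrist_force: [-0.1, -0.3, -0.8]
finger_gap: 0.0323
```

step_arm(
  targets=[
    [[0,0,0],[2,0,0],2],
    [[0,0,0],[2,0,0],2],
    [[0,0,0],[1.2,0,0],2],
    [[0,0,0],[0,0,0],2],
    [[0,0,0],[0,0,0],2],
    [[0,0,0],[0,0,0],2],
    [[0,0,0],[0,0,0],2],
    [[0,0,0],[0,0,0],2],
    [[0,0,0],[0,0,0],2],
    [[0,0,0],[0,0,0],2],
  ],
)

```text
clock: 47.8
tcp_pos: [0.5303, -0.0596, 0.087]
orientation: [0.475, 0.524, 0.475, -0.524]
wrist_force: [-0.6, 0.3, -0.6]
finger_gap: 0.0322
```

```bash
cat >> h.py <<'E'
RINGS=np.array([[.5249+.0054*i,-.1113+.0547*i] for i in range(5)])
def ringview(im,c,k,f,dz=0,X=-.032):
    g=im.copy(); a=np.linspace(0,2*np.pi,41)
    for i in range(5):
        for r in (.0185,.022): 
            q=proj(c,np.c_[RINGS[i,0]+r*np.cos(a),RINGS[i,1]+r*np.sin(a),np.full(41,.054)])
            if np.isfinite(q).all() and abs(q).max()<2000: cv2.polylines(g,[np.int32(q*16)],True,(0,0,255),1,cv2.LINE_AA,4)
    cv2.imwrite('pics/'+f,cv2.resize(g[50:350,220:400],None,fx=3,fy=3,interpolation=2)[:600])
E
python3 - <<'E'
from h import *
im,c2=snap('wrist','n5.png'); go(.5301,-.0591,.063,-95.6); ringview(im,c2,1,'n6.png')
E
```

```text
t 47.85 tcp [ 0.5302 -0.0595  0.0869] zyaw -95.57 gap 0.0322 F [ 1.2 -0.1 -1.5] j [-0.26  0.32 -0.31  0.94  0.    1.41] tilt 0.01
turn x 0.03
shift before turn cm [ 2.39 -0.01 -0.04] after turn [ 2.39 -0.01 -0.04]
```

View pics/n6.png

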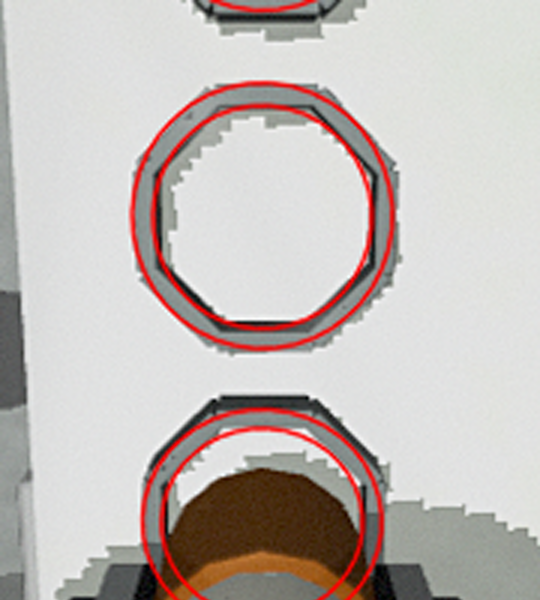

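step_arm(
  targets=[
    [[0,0,0],[0.5,0.02,-0.04],2],
    [[0,0,0],[0.4,0,0],2],
    [[0,0,0],[0.4,0,0],2],
    [[0,0,0],[0.4,0,0],2],
    [[0,0,0],[0.2,0,0],2],
    [[0,0,0],[0,0,0],2],
    [[0,0,0],[0,0,0],2],
    [[0,0,0],[0,0,0],2],
    [[0,0,0],[0,0,0],2],
    [[0,0,0],[0,0,0],2],
  ],
)

```text
clock: 48.85
tcp_pos: [0.5305, -0.0592, 0.068]
orientation: [0.475, 0.524, 0.475, -0.524]
wrist_force: [0.2, -1.6, -0.6]
finger_gap: 0.0326
```

step_arm(
  targets=[
    [[0,0,0],[0.3,0,0],2],
    [[0,0,0],[0.2,0,0],2],
    [[0,0,0],[0,0,0],2],
    [[0,0,0],[0,0,0],5],
    [[0,0,0],[0,0,0],5],
    [[0,0,0],[0,0,0],5],
    [[0,0,0],[-3,0,0],5],
    [[0,0,0],[-4,0,0],5],
    [[0,0,0],[-3,0,0],5],
    [[0,0,0],[0,0,0],5],
  ],
)

```text
clock: 49.85
tcp_pos: [0.5333, -0.0599, 0.1674]
orientation: [0.478, 0.525, 0.473, -0.522]
wrist_force: [1.3, -0.2, 0.1]
finger_gap: 0.0496
```

```bash
python3 - <<'E'
from h import *
go(.504,-.372,.135,-95.6); im,c2=snap('wrist','n7.png')
cv2.imwrite('pics/n8.png',cv2.resize(im[0:300,180:480],None,fx=2,fy=2))
E
```

```text
t 49.85 tcp [ 0.5333 -0.0599  0.1674] zyaw -95.57 gap 0.0496 F [ 1.3 -0.2  0.1] j [-0.26  0.26 -0.18  1.12  0.    1.41] tilt 0.48
turn x 0.03
shift before turn cm [ 3.28  0.08 31.34] after turn [ 3.24  0.13 31.34]
```

View pics/n8.png

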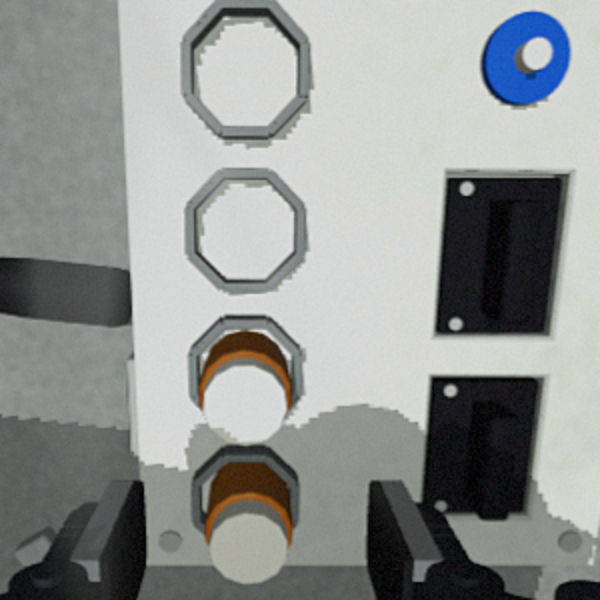

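Both vials stand in their collars. Next vial (V3).

step_arm(
  targets=[
    [[0,0,0],[0,0,3.9],5],
    [[0,0,0],[0,0,3.9],5],
    [[0,0,0],[0,0,3.9],5],
    [[0,0,0],[0,0,3.9],5],
    [[0,0,0],[0,0,3.9],5],
    [[0,0,0],[0,0,3.9],5],
    [[0,0,0],[0,0,3.9],5],
    [[0,0,0],[1.5,0,3.8],5],
    [[0,0,0],[1.5,0,0],5],
    [[0,0,0],[0,0,0],5],
  ],
)

```text
clock: 50.9
tcp_pos: [0.4978, -0.3682, 0.1284]
orientation: [-0.472, -0.524, -0.477, 0.524]
wrist_force: [-0.4, -0.2, -0.5]
finger_gap: 0.0501
```

```bash
python3 - <<'E'
from h import *
im,c2=snap('wrist','o1.png'); go(.506,-.382,.02,-95.6); np.savez('o1.npz',K=c2[0],R=c2[1],p=c2[2])
cv2.imwrite('pics/o2.png',cv2.resize(im[100:370,150:450],None,fx=2.2,fy=2.2,interpolation=2))
E
```

```text
t 50.95 tcp [ 0.4985 -0.3677  0.1299] zyaw -95.62 gap 0.05 F [-0.6  0.   0. ] j [-0.77  0.45 -0.01  1.12  0.    0.9 ] tilt 0.33
turn x -0.02
shift before turn cm [10.99  0.93  1.39] after turn [10.99  0.88  1.35]
```

View pics/o2.png

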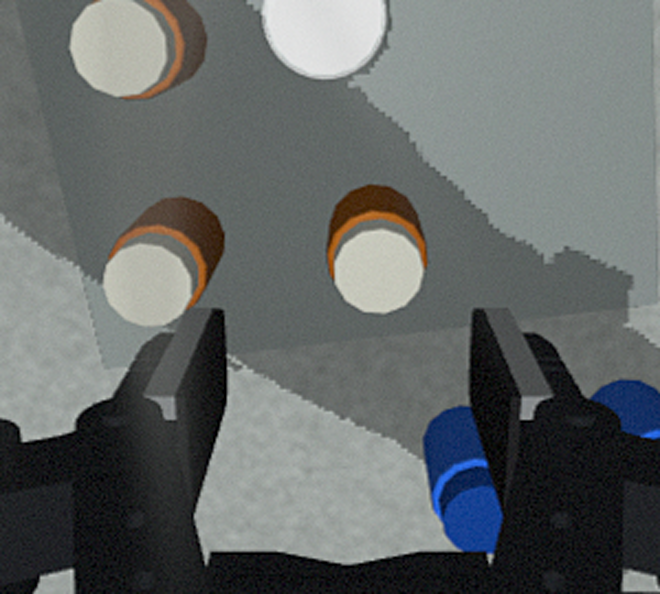

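```bash
python3 - <<'E'
from h import *
d=np.load('o1.npz'); c=(d['K'],d['R'],d['p'])
for p in [(321.8,223.2),(216.8,229.1),(204.1,120.9)]: P=unproj(c,p,.05)[:2]+corr(c)*.6; print(P)
P=unproj(c,(321.8,223.2),.05)[:2]+corr(c)*.6; go(P[0],P[1],.02,-95.6)
E
```

```text
[ 0.50501422 -0.38138469]
[ 0.43173893 -0.37862091]
[ 0.43629141 -0.30485379]
t 50.95 tcp [ 0.4985 -0.3677  0.1299] zyaw -95.62 gap 0.05 F [-0.6  0.   0. ] j [-0.77  0.45 -0.01  1.12  0.    0.9 ] tilt 0.33
turn x -0.02
shift before turn cm [10.99  0.83  1.34] after turn [10.99  0.78  1.3 ]
```

step_arm(
  targets=[
    [[0,0,0],[0,0.7,1.2],5],
    [[0,0,0],[3,0,0],5],
    [[0,0,0],[4,0,0],5],
    [[0,0,0],[3,0,0],5],
    [[0,0,0],[1.0,0,0],5],
    [[0,0,0],[0,0,0],5],
    [[0,0,0],[0,0,0],2],
    [[0,0,0],[0,0,0],2],
    [[0,0,0],[0,0,0],2],
    [[0,0,0],[0,0,0],2],
  ],
)

```text
clock: 51.95
tcp_pos: [0.5073, -0.3823, 0.0249]
orientation: [0.476, 0.524, 0.474, -0.523]
wrist_force: [0.2, 0.8, 6.2]
finger_gap: 0.0323
```

step_arm(
  targets=[
    [[0,0,0],[0,0,0],2],
    [[0,0,0],[-2,0,0],2],
    [[0,0,0],[-3,0,0],2],
    [[0,0,0],[-4,0,0],2],
    [[0,0,0],[-3,0,0],2],
    [[0,0,0],[0,0,0],2],
    [[0,0,0],[0,0,0],2],
    [[0,0,0],[0,0,0],2],
    [[0,0,0],[0,0,0],2],
    [[0,0,0],[0,0,0],2],
  ],
)

```text
clock: 52.95
tcp_pos: [0.5054, -0.3808, 0.1413]
orientation: [-0.474, -0.524, -0.476, 0.524]
wrist_force: [-0.6, 0.0, -1.1]
finger_gap: 0.0323
```

```bash
python3 - <<'E'
from h import *
im,c2=snap('wrist','o3.png'); go(*RINGS[2],.13,-95.6); overlay(im,0,-.030,'o4.png')
E
```

```text
t 53.0 tcp [ 0.5055 -0.3809  0.1415] zyaw -95.57 gap 0.0321 F [ 0.1 -0.2 -1. ] j [-0.77  0.46  0.05  1.16  0.    0.9 ] tilt 0.13
turn x 0.03
shift before turn cm [  1.21  -0.67 -38.01] after turn [  1.15  -0.7  -38.01]
```

View pics/o4.png

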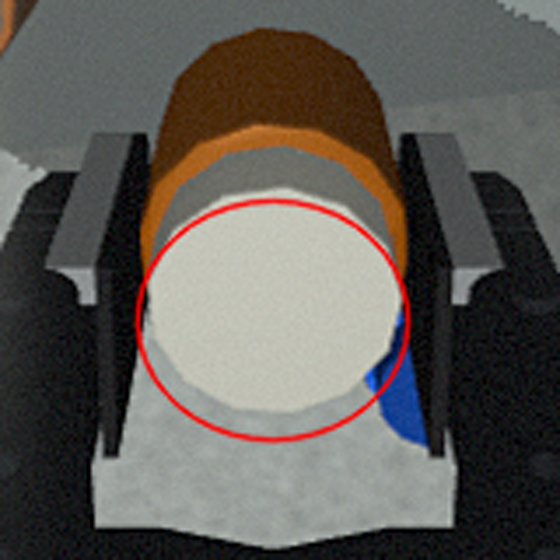

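```bash
python3 - <<'E'
from h import *
r=hc((308.3,285.6),-.0251); print(r)
s=get_state(); M=q2R(s['orientation']); off=M[:2,2]*r[1]/1000; print('TCP target',RINGS[2]-off); go(*(RINGS[2]-off),.0915,-95.6)
E
```

```text
[0.3  0.15]
TCP target [ 0.53571456 -0.00175071]
t 53.0 tcp [ 0.5055 -0.3809  0.1415] zyaw -95.57 gap 0.0321 F [ 0.1 -0.2 -1. ] j [-0.77  0.46  0.05  1.16  0.    0.9 ] tilt 0.13
turn x 0.03
shift before turn cm [  5.06  -0.67 -38.02] after turn [  5.    -0.7  -38.02]
```

step_arm(
  targets=[
    [[0,0,0],[0,-0.07,-3.8],2],
    [[0,0,0],[0,-0.07,-3.8],2],
    [[0,0,0],[0,-0.07,-3.8],2],
    [[0,0,0],[0,-0.07,-3.8],2],
    [[0,0,0],[0,-0.07,-3.8],2],
    [[0,0,0],[0,-0.07,-3.8],2],
    [[0,0,0],[0,-0.07,-3.8],2],
    [[0,0,0],[0,-0.07,-3.8],2],
    [[0,0,0],[0,-0.07,-3.8],2],
    [[0,0,0],[0,-0.07,-3.8],2],
  ],
)

```text
clock: 54.0
tcp_pos: [0.5357, -0.0009, 0.1425]
orientation: [-0.475, -0.524, -0.475, 0.524]
wrist_force: [1.1, -0.1, -0.7]
finger_gap: 0.0321
```

step_arm(
  targets=[
    [[0,0,0],[2,0,0],2],
    [[0,0,0],[2,0,0],2],
    [[0,0,0],[1,0,0],2],
    [[0,0,0],[0,0,0],2],
    [[0,0,0],[0,0,0],2],
    [[0,0,0],[0,0,0],2],
    [[0,0,0],[0,0,0],2],
    [[0,0,0],[0,0,0],2],
    [[0,0,0],[0,0,0],2],
    [[0,0,0],[0,0,0],2],
  ],
)

```text
clock: 55.0
tcp_pos: [0.5361, -0.0025, 0.093]
orientation: [0.475, 0.524, 0.475, -0.524]
wrist_force: [-0.3, 1.3, -1.0]
finger_gap: 0.0323
```

```bash
python3 - <<'E'
from h import *
im,c2=snap('wrist','o5.png'); go(.5357,-.0018,.0675,-95.6); ringview(im,c2,1,'o6.png')
E
```

```text
t 55.05 tcp [ 0.536  -0.0025  0.0929] zyaw -95.57 gap 0.0321 F [-0.1 -0.5 -1.3] j [-0.15  0.32 -0.3   0.95  0.    1.51] tilt 0.01
turn x 0.03
shift before turn cm [ 2.54 -0.04 -0.06] after turn [ 2.54 -0.03 -0.06]
```

View pics/o6.png

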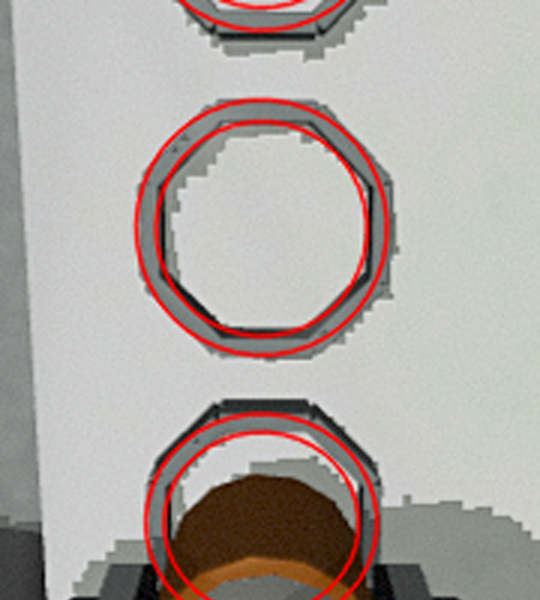

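step_arm(
  targets=[
    [[0,0,0],[0.5,0,-0.05],2],
    [[0,0,0],[0.4,0,0],2],
    [[0,0,0],[0.4,0,0],2],
    [[0,0,0],[0.4,0,0],2],
    [[0,0,0],[0.3,0,0],2],
    [[0,0,0],[0.3,0,0],2],
    [[0,0,0],[0.2,0,0],2],
    [[0,0,0],[0,0,0],2],
    [[0,0,0],[0,0,0],2],
    [[0,0,0],[0,0,0],2],
  ],
)

```text
clock: 56.05
tcp_pos: [0.5362, -0.002, 0.068]
orientation: [0.475, 0.524, 0.475, -0.524]
wrist_force: [0.7, -0.7, -1.5]
finger_gap: 0.0321
```

step_arm(
  targets=[
    [[0,0,0],[0.1,0,0],2],
    [[0,0,0],[0,0,0],5],
    [[0,0,0],[0,0,0],5],
    [[0,0,0],[0,0,0],5],
    [[0,0,0],[-3,0,0],5],
    [[0,0,0],[-4,0,0],5],
    [[0,0,0],[-3,0,0],5],
    [[0,0,0],[0,0,0],5],
    [[0,0,0],[0,0,0],5],
    [[0,0,0],[0,0,0],5],
  ],
)

```text
clock: 57.05
tcp_pos: [0.5352, -0.0018, 0.1656]
orientation: [-0.475, -0.523, -0.476, 0.524]
wrist_force: [0.4, -0.6, -0.8]
finger_gap: 0.0496
```

```bash
python3 - <<'E'
from h import *
go(.4317,-.365,.135,-95.6); im,c2=snap('wrist','o7.png')
cv2.imwrite('pics/o8.png',cv2.resize(im[0:300,180:480],None,fx=2,fy=2))
E
```

```text
t 57.05 tcp [ 0.5352 -0.0018  0.1656] zyaw -95.57 gap 0.0496 F [ 0.4 -0.6 -0.8] j [-0.15  0.27 -0.18  1.13  0.    1.51] tilt 0.11
turn x 0.03
shift before turn cm [ 3.07 -6.77 37.15] after turn [ 3.06 -6.75 37.15]
```

View pics/o8.png

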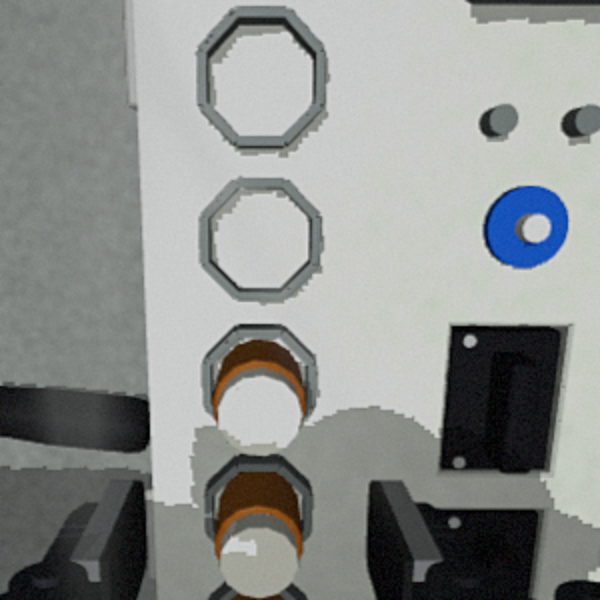

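step_arm(
  targets=[
    [[0,0,0],[0,-0.7,3.7],5],
    [[0,0,0],[0,-0.7,3.7],5],
    [[0,0,0],[0,-0.7,3.7],5],
    [[0,0,0],[0,-0.7,3.7],5],
    [[0,0,0],[0,-0.7,3.7],5],
    [[0,0,0],[0,-0.7,3.7],5],
    [[0,0,0],[0,-0.7,3.7],5],
    [[0,0,0],[0,-0.7,3.7],5],
    [[0,0,0],[0,-0.7,3.7],5],
    [[0,0,0],[0,-0.5,3.7],5],
  ],
)

```text
clock: 58.1
tcp_pos: [0.431, -0.3643, 0.1652]
orientation: [0.474, 0.524, 0.476, -0.524]
wrist_force: [1.2, 0.5, 0.7]
finger_gap: 0.0499
```

step_arm(
  targets=[
    [[0,0,0],[1.5,0,0],5],
    [[0,0,0],[1.5,0,0],5],
    [[0,0,0],[0,0,0],5],
    [[0,0,0],[0,0,0],5],
    [[0,0,0],[0,0,0],5],
    [[0,0,0],[0,0,0],5],
    [[0,0,0],[0,0,0],5],
    [[0,0,0],[0,0,0],5],
    [[0,0,0],[0,0,0],5],
    [[0,0,0],[0,0,0],5],
  ],
)

```text
clock: 59.1
tcp_pos: [0.4325, -0.3636, 0.1369]
orientation: [0.475, 0.524, 0.475, -0.524]
wrist_force: [0.4, -0.6, 0.3]
finger_gap: 0.05
```

```bash
python3 - <<'E'
from h import *
im,c2=snap('wrist','p1.png'); go(.4317,-.3786,.02,-95.6); np.savez('p1.npz',K=c2[0],R=c2[1],p=c2[2])
cv2.imwrite('pics/p2.png',cv2.resize(im[100:370,150:450],None,fx=2.2,fy=2.2,interpolation=2))
E
```

```text
t 59.15 tcp [ 0.4324 -0.3636  0.1369] zyaw -95.56 gap 0.05 F [0.2 0.7 0.2] j [-0.84  0.34 -0.15  1.08  0.    0.83] tilt 0.01
turn x 0.04
shift before turn cm [11.69  0.07  1.5 ] after turn [11.69  0.07  1.5 ]
```

View pics/p2.png

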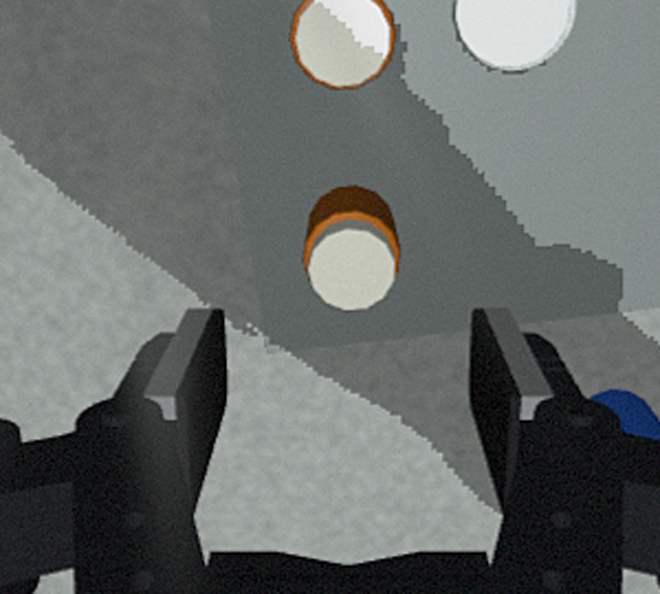

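```bash
python3 - <<'E'
from h import *
d=np.load('p1.npz'); c=(d['K'],d['R'],d['p'])
P=unproj(c,(310,222.7),.05)[:2]+corr(c)*.6; print(P); go(P[0],P[1],.02,-95.6)
P=unproj(c,(306.4,115),.05)[:2]+corr(c)*.6; print('V1',P)
E
```

```text
[ 0.43175703 -0.37923568]
t 59.15 tcp [ 0.4324 -0.3636  0.1369] zyaw -95.56 gap 0.05 F [0.2 0.7 0.2] j [-0.84  0.34 -0.15  1.08  0.    0.83] tilt 0.01
turn x 0.04
shift before turn cm [11.69  0.08  1.56] after turn [11.69  0.08  1.56]
V1 [ 0.43655178 -0.30382258]
```

step_arm(
  targets=[
    [[0,0,0],[0,0.1,1.55],5],
    [[0,0,0],[3,0,0],5],
    [[0,0,0],[4,0,0],5],
    [[0,0,0],[3,0,0],5],
    [[0,0,0],[1.6,0,0],5],
    [[0,0,0],[0,0,0],5],
    [[0,0,0],[0,0,0],2],
    [[0,0,0],[0,0,0],2],
    [[0,0,0],[0,0,0],2],
    [[0,0,0],[0,0,0],2],
  ],
)

```text
clock: 60.15
tcp_pos: [0.4324, -0.3798, 0.0218]
orientation: [0.476, 0.524, 0.474, -0.524]
wrist_force: [-0.6, 0.4, -1.3]
finger_gap: 0.0326
```

step_arm(
  targets=[
    [[0,0,0],[0,0,0],2],
    [[0,0,0],[-2,0,0],2],
    [[0,0,0],[-3,0,0],2],
    [[0,0,0],[-4,0,0],2],
    [[0,0,0],[-3,0,0],2],
    [[0,0,0],[0,0,0],2],
    [[0,0,0],[0,0,0],2],
    [[0,0,0],[0,0,0],2],
    [[0,0,0],[0,0,0],2],
    [[0,0,0],[0,0,0],2],
  ],
)

```text
clock: 61.15
tcp_pos: [0.4313, -0.3785, 0.1394]
orientation: [0.474, 0.524, 0.476, -0.524]
wrist_force: [-0.6, -0.2, -0.2]
finger_gap: 0.0322
```

```bash
python3 - <<'E'
from h import *
im,c2=snap('wrist','p3.png'); go(*RINGS[3],.13,-95.6); overlay(im,0,-.030,'p4.png')
E
```

```text
t 61.2 tcp [ 0.4315 -0.3786  0.1396] zyaw -95.57 gap 0.0323 F [-0.2 -0.6 -0.6] j [-0.86  0.35 -0.12  1.09  0.    0.81] tilt 0.12
turn x 0.03
shift before turn cm [  1.02   6.73 -44.  ] after turn [  0.96   6.7  -44.01]
```

View pics/p4.png

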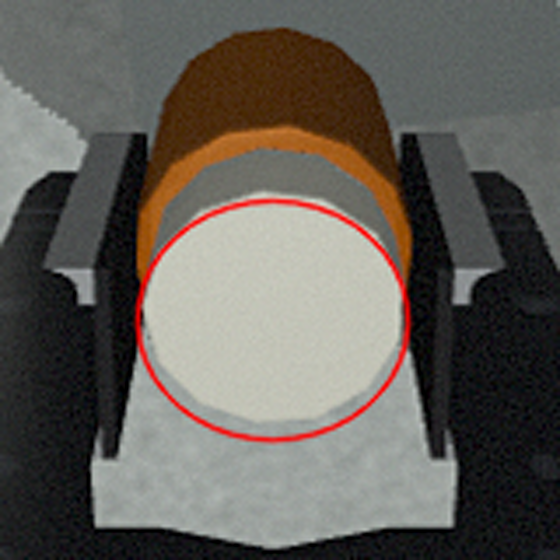

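```bash
python3 - <<'E'
from h import *
r=hc((308.3,287.7),-.0284); print(r)
s=get_state(); M=q2R(s['orientation']); off=M[:2,2]*r[1]/1000; print('TCP target',RINGS[3]-off); go(*(RINGS[3]-off),.0885,-95.6)
E
```

```text
[ 0.29 -0.93]
TCP target [0.54100978 0.05187439]
t 61.2 tcp [ 0.4315 -0.3786  0.1396] zyaw -95.57 gap 0.0323 F [-0.2 -0.6 -0.6] j [-0.86  0.35 -0.12  1.09  0.    0.81] tilt 0.12
turn x 0.03
shift before turn cm [  5.17   6.73 -43.9 ] after turn [  5.11   6.7  -43.91]
```

step_arm(
  targets=[
    [[0,0,0],[-0.2,0.56,-3.66],2],
    [[0,0,0],[0,0.56,-3.66],2],
    [[0,0,0],[0,0.56,-3.66],2],
    [[0,0,0],[0,0.56,-3.66],2],
    [[0,0,0],[0,0.56,-3.66],2],
    [[0,0,0],[0,0.56,-3.66],2],
    [[0,0,0],[0,0.56,-3.66],2],
    [[0,0,0],[0,0.56,-3.66],2],
    [[0,0,0],[0,0.56,-3.66],2],
    [[0,0,0],[0,0.56,-3.66],2],
  ],
)

```text
clock: 62.2
tcp_pos: [0.5231, -0.0188, 0.1424]
orientation: [-0.475, -0.524, -0.475, 0.524]
wrist_force: [0.6, -0.1, -1.7]
finger_gap: 0.0323
```

step_arm(
  targets=[
    [[0,0,0],[0,0.56,-3.66],2],
    [[0,0,0],[0,0.56,-3.66],2],
    [[0,0,0],[2,0,0],2],
    [[0,0,0],[2,0,0],2],
    [[0,0,0],[1.1,0,0],2],
    [[0,0,0],[0,0,0],2],
    [[0,0,0],[0,0,0],2],
    [[0,0,0],[0,0,0],2],
    [[0,0,0],[0,0,0],2],
    [[0,0,0],[0,0,0],2],
  ],
)

```text
clock: 63.2
tcp_pos: [0.5419, 0.0512, 0.0926]
orientation: [0.475, 0.524, 0.475, -0.523]
wrist_force: [0.5, -0.3, -0.5]
finger_gap: 0.0324
```

```bash
python3 - <<'E'
from h import *
im,c2=snap('wrist','p5.png'); go(.5413,.0519,.0645,-95.6); ringview(im,c2,1,'p6.png')
E
```

```text
t 63.25 tcp [0.5418 0.0513 0.0924] zyaw -95.58 gap 0.0321 F [-0.5  0.2 -1. ] j [-0.05  0.34 -0.28  0.96  0.    1.62] tilt 0.06
turn x 0.02
shift before turn cm [ 2.79 -0.06 -0.05] after turn [ 2.79 -0.05 -0.05]
```

View pics/p6.png

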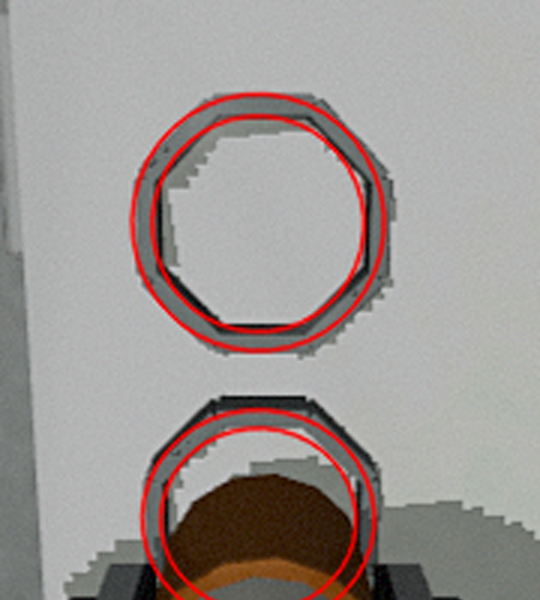

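step_arm(
  targets=[
    [[0,0,0],[0.5,0,-0.04],2],
    [[0,0,0],[0.4,0,0],2],
    [[0,0,0],[0.4,0,0],2],
    [[0,0,0],[0.4,0,0],2],
    [[0,0,0],[0.4,0,0],2],
    [[0,0,0],[0.3,0,0],2],
    [[0,0,0],[0.3,0,0],2],
    [[0,0,0],[0,0,0],2],
    [[0,0,0],[0,0,0],2],
    [[0,0,0],[0,0,0],2],
  ],
)

```text
clock: 64.25
tcp_pos: [0.5416, 0.0518, 0.065]
orientation: [0.475, 0.524, 0.475, -0.524]
wrist_force: [-0.7, 0.3, 0.2]
finger_gap: 0.0326
```

step_arm(
  targets=[
    [[0,0,0],[0.1,0,0],2],
    [[0,0,0],[0,0,0],5],
    [[0,0,0],[0,0,0],5],
    [[0,0,0],[0,0,0],5],
    [[0,0,0],[-3,0,0],5],
    [[0,0,0],[-4,0,0],5],
    [[0,0,0],[-3,0,0],5],
    [[0,0,0],[0,0,0],5],
    [[0,0,0],[0,0,0],5],
    [[0,0,0],[0,0,0],5],
  ],
)

```text
clock: 65.25
tcp_pos: [0.5406, 0.0519, 0.1626]
orientation: [-0.475, -0.523, -0.476, 0.524]
wrist_force: [-0.3, -0.0, -0.5]
finger_gap: 0.0503
```

```bash
python3 - <<'E'
from h import *
go(.4366,-.292,.135,-95.6); im,c2=snap('wrist','p7.png')
cv2.imwrite('pics/p8.png',cv2.resize(im[0:300,180:480],None,fx=2,fy=2))
E
```

```text
t 65.25 tcp [0.5406 0.0519 0.1626] zyaw -95.57 gap 0.0503 F [-0.3 -0.  -0.5] j [-0.05  0.28 -0.17  1.12  0.    1.62] tilt 0.11
turn x 0.03
shift before turn cm [ 2.78 -7.01 35.24] after turn [ 2.76 -7.   35.24]
```

View pics/p8.png

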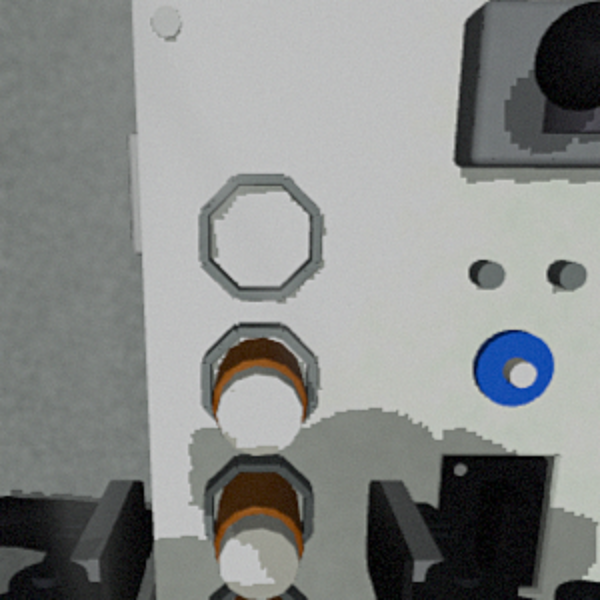

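step_arm(
  targets=[
    [[0,0,0],[0,-0.7,3.5],5],
    [[0,0,0],[0,-0.7,3.5],5],
    [[0,0,0],[0,-0.7,3.5],5],
    [[0,0,0],[0,-0.7,3.5],5],
    [[0,0,0],[0,-0.7,3.5],5],
    [[0,0,0],[0,-0.7,3.5],5],
    [[0,0,0],[0,-0.7,3.5],5],
    [[0,0,0],[0,-0.7,3.5],5],
    [[0,0,0],[0,-0.7,3.5],5],
    [[0,0,0],[0,-0.7,3.7],5],
  ],
)

```text
clock: 66.3
tcp_pos: [0.4363, -0.2922, 0.1623]
orientation: [0.474, 0.524, 0.476, -0.524]
wrist_force: [0.4, -0.2, -0.7]
finger_gap: 0.05
```

step_arm(
  targets=[
    [[0,0,0],[1.5,0,0],5],
    [[0,0,0],[1.5,0,0],5],
    [[0,0,0],[0,0,0],5],
    [[0,0,0],[0,0,0],5],
    [[0,0,0],[0,0,0],5],
    [[0,0,0],[0,0,0],5],
    [[0,0,0],[0,0,0],5],
    [[0,0,0],[0,0,0],5],
    [[0,0,0],[0,0,0],5],
    [[0,0,0],[0,0,0],5],
  ],
)

```text
clock: 67.3
tcp_pos: [0.4377, -0.2917, 0.1339]
orientation: [0.475, 0.524, 0.475, -0.524]
wrist_force: [1.0, 0.4, -0.1]
finger_gap: 0.05
```

```bash
python3 - <<'E'
from h import *
im,c2=snap('wrist','q1.png'); go(.4366,-.304,.023,-95.6); np.savez('q1.npz',K=c2[0],R=c2[1],p=c2[2])
cv2.imwrite('pics/q2.png',cv2.resize(im[100:370,150:450],None,fx=2.2,fy=2.2,interpolation=2))
E
```

```text
t 67.35 tcp [ 0.4376 -0.2917  0.1339] zyaw -95.56 gap 0.0501 F [-0.1  0.1 -0.4] j [-0.74  0.27 -0.26  1.04  0.    0.93] tilt 0.01
turn x 0.04
shift before turn cm [1.109e+01 1.000e-02 1.240e+00] after turn [11.09  0.02  1.24]
```

View pics/q2.png

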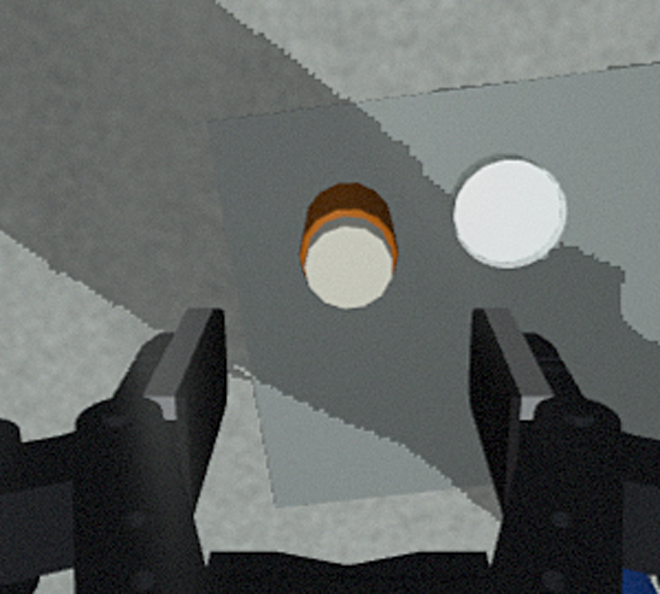

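step_arm(
  targets=[
    [[0,0,0],[0,0,1.45],4.8],
    [[0,0,0],[3,0,0],4.8],
    [[0,0,0],[4,0,0],4.8],
    [[0,0,0],[3,0,0],4.8],
    [[0,0,0],[1.2,0,0],4.8],
    [[0,0,0],[0,0,0],4.8],
    [[0,0,0],[0,0,0],2],
    [[0,0,0],[0,0,0],2],
    [[0,0,0],[0,0,0],2],
    [[0,0,0],[0,0,0],2],
  ],
)

```text
clock: 68.35
tcp_pos: [0.437, -0.3069, 0.023]
orientation: [0.476, 0.524, 0.474, -0.524]
wrist_force: [0.3, -0.3, 3.2]
finger_gap: 0.0323
```

step_arm(
  targets=[
    [[0,0,0],[0,0,0],2],
    [[0,0,0],[-2,0,0],2],
    [[0,0,0],[-3,0,0],2],
    [[0,0,0],[-4,0,0],2],
    [[0,0,0],[-3,0,0],2],
    [[0,0,0],[0,0,0],2],
    [[0,0,0],[0,0,0],2],
    [[0,0,0],[0,0,0],2],
    [[0,0,0],[0,0,0],2],
    [[0,0,0],[0,0,0],2],
  ],
)

```text
clock: 69.35
tcp_pos: [0.4356, -0.3055, 0.1405]
orientation: [-0.474, -0.524, -0.476, 0.524]
wrist_force: [-0.2, 0.1, -0.8]
finger_gap: 0.0324
```

```bash
python3 - <<'E'
from h import *
im,c2=snap('wrist','q3.png'); go(*RINGS[4],.13,-95.6); overlay(im,0,-.028,'q4.png')
E
```

```text
t 69.4 tcp [ 0.4357 -0.3056  0.1407] zyaw -95.57 gap 0.0319 F [ 0.4  0.2 -0. ] j [-0.76  0.28 -0.23  1.07  0.    0.91] tilt 0.12
turn x 0.03
shift before turn cm [  1.12   7.02 -42.19] after turn [  1.07   7.   -42.2 ]
```

View pics/q4.png

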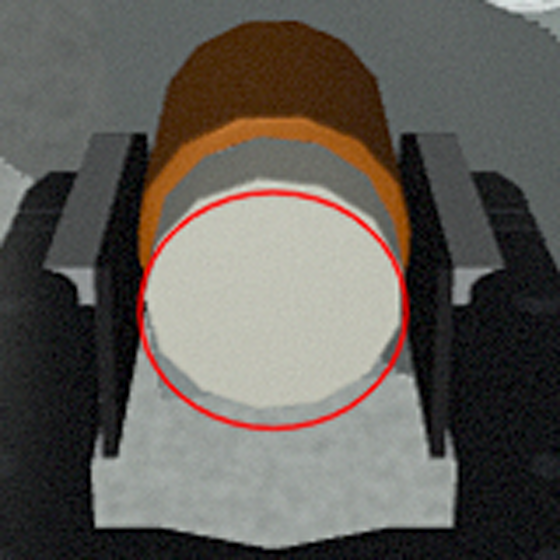

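```bash
python3 - <<'E'
from h import *
r=hc((308.3,283.9),-.027); print(r)
s=get_state(); M=q2R(s['orientation']); off=M[:2,2]*r[1]/1000; t=RINGS[4]+[.0004,0]-off; print('TCP target',t); go(*t,.09,-95.6)
E
```

```text
[ 0.3  -1.72]
TCP target [0.54673303 0.10578812]
t 69.4 tcp [ 0.4357 -0.3056  0.1407] zyaw -95.57 gap 0.0319 F [ 0.4  0.2 -0. ] j [-0.76  0.28 -0.23  1.07  0.    0.91] tilt 0.12
turn x 0.03
shift before turn cm [  5.12   7.07 -42.02] after turn [  5.07   7.04 -42.03]
```

step_arm(
  targets=[
    [[0,0,0],[-0.2,0.59,-3.5],2],
    [[0,0,0],[0,0.59,-3.5],2],
    [[0,0,0],[0,0.59,-3.5],2],
    [[0,0,0],[0,0.59,-3.5],2],
    [[0,0,0],[0,0.59,-3.5],2],
    [[0,0,0],[0,0.59,-3.5],2],
    [[0,0,0],[0,0.59,-3.5],2],
    [[0,0,0],[0,0.59,-3.5],2],
    [[0,0,0],[0,0.59,-3.5],2],
    [[0,0,0],[0,0.59,-3.5],2],
  ],
)

```text
clock: 70.4
tcp_pos: [0.5289, 0.038, 0.1434]
orientation: [-0.475, -0.524, -0.475, 0.524]
wrist_force: [-0.3, -0.2, -1.0]
finger_gap: 0.032
```

step_arm(
  targets=[
    [[0,0,0],[0,0.59,-3.5],2],
    [[0,0,0],[0,0.59,-3.5],2],
    [[0,0,0],[2,0,0],2],
    [[0,0,0],[2,0,0],2],
    [[0,0,0],[1.1,0,0],2],
    [[0,0,0],[0,0,0],2],
    [[0,0,0],[0,0,0],2],
    [[0,0,0],[0,0,0],2],
    [[0,0,0],[0,0,0],2],
    [[0,0,0],[0,0,0],2],
  ],
)

```text
clock: 71.4
tcp_pos: [0.548, 0.1049, 0.0936]
orientation: [0.475, 0.524, 0.475, -0.523]
wrist_force: [1.1, 0.0, -1.7]
finger_gap: 0.0319
```

```bash
python3 - <<'E'
from h import *
im,c2=snap('wrist','q5.png'); go(.5467,.1058,.0655,-95.6); ringview(im,c2,1,'q6.png')
E
```

```text
t 71.45 tcp [0.5478 0.1049 0.0934] zyaw -95.58 gap 0.0326 F [-0.5  0.   0.2] j [ 0.05  0.36 -0.24  0.97  0.    1.71] tilt 0.07
turn x 0.02
shift before turn cm [ 2.79 -0.12 -0.08] after turn [ 2.79 -0.12 -0.08]
```

View pics/q6.png

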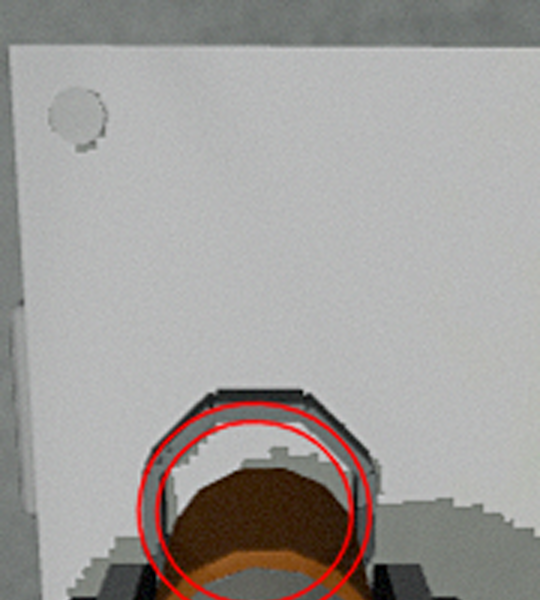

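step_arm(
  targets=[
    [[0,0,0],[0.5,-0.07,-0.08],2],
    [[0,0,0],[0.4,0,0],2],
    [[0,0,0],[0.4,0,0],2],
    [[0,0,0],[0.4,0,0],2],
    [[0,0,0],[0.4,0,0],2],
    [[0,0,0],[0.3,0,0],2],
    [[0,0,0],[0.3,0,0],2],
    [[0,0,0],[0,0,0],2],
    [[0,0,0],[0,0,0],2],
    [[0,0,0],[0,0,0],2],
  ],
)

```text
clock: 72.45
tcp_pos: [0.5469, 0.1059, 0.066]
orientation: [0.475, 0.524, 0.475, -0.524]
wrist_force: [-0.3, -0.2, -1.1]
finger_gap: 0.032
```

step_arm(
  targets=[
    [[0,0,0],[0.1,0,0],2],
    [[0,0,0],[0,0,0],5],
    [[0,0,0],[0,0,0],5],
    [[0,0,0],[0,0,0],5],
    [[0,0,0],[-3,0,0],5],
    [[0,0,0],[-4,0,0],5],
    [[0,0,0],[-4,0,0],5],
    [[0,0,0],[-4,0,0],5],
    [[0,0,0],[0,0,0],5],
    [[0,0,0],[0,0,0],5],
  ],
)

```text
clock: 73.45
tcp_pos: [0.5476, 0.106, 0.216]
orientation: [0.476, 0.525, 0.474, -0.523]
wrist_force: [-0.7, 0.1, -0.4]
finger_gap: 0.0499
```

```bash
python3 - <<'E'
from h import *
im,c2=snap('wrist','r1.png'); go(.5467,.1058,.0655,-95.6)
im,_=snap('side','r2.png');cv2.imwrite('pics/r3.png',cv2.resize(im[100:380,200:450],None,fx=2.1,fy=2.1,interpolation=2))
im,_=snap('scene','r4.png');cv2.imwrite('pics/r5.png',cv2.resize(im[165:280,180:480],None,fx=2.6,fy=2.6,interpolation=2))
E
```

```text
t 73.5 tcp [0.5467 0.1059 0.2146] zyaw -95.57 gap 0.05 F [ 1.  -0.9 -0.3] j [ 0.05  0.28 -0.04  1.25  0.    1.72] tilt 0.01
turn x 0.03
shift before turn cm [1.491e+01 0.000e+00 1.000e-02] after turn [1.491e+01 0.000e+00 1.000e-02]
```

View pics/r1.png

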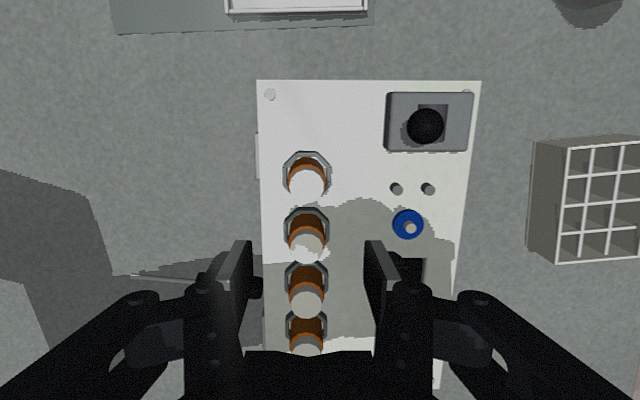

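View pics/r3.png

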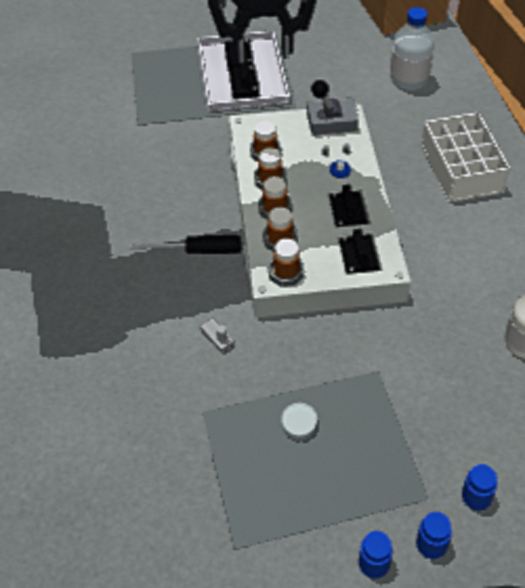

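View pics/r5.png

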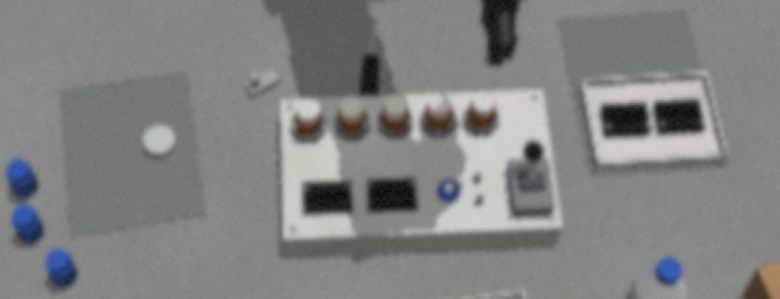

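```bash
python3 - <<'E'
from h import *
c=cam('wrist'); P=unproj(c,(425,125.5),.109); 
o=np.array([.5925,.0169]); ex=np.array([.9952,-.0978]); ey=np.array([.0978,.9952])
d=P[:2]-o; print(P,'unit',d@ex,d@ey)
for lx,z in [(-.015,.20),(-.015,.098),(.05,.098)]: go(*(o+ex*lx+ey*.135),z,-95.6)
E
```

```text
[0.63409602 0.14882355 0.109     ] unit 0.028494233223700427 0.13535840694990012
t 73.6 tcp [0.5458 0.1059 0.2133] zyaw -95.57 gap 0.0501 F [-0.4 -0.7  0.9] j [ 0.05  0.28 -0.04  1.25  0.    1.72] tilt 0.15
turn x 0.03
shift before turn cm [ 1.31  4.02 -5.1 ] after turn [ 1.33  4.01 -5.1 ]
t 73.6 tcp [0.5458 0.1059 0.2133] zyaw -95.57 gap 0.0501 F [-0.4 -0.7  0.9] j [ 0.05  0.28 -0.04  1.25  0.    1.72] tilt 0.15
turn x 0.03
shift before turn cm [11.51  4.05 -5.1 ] after turn [11.53  4.01 -5.1 ]
t 73.6 tcp [0.5458 0.1059 0.2133] zyaw -95.57 gap 0.0501 F [-0.4 -0.7  0.9] j [ 0.05  0.28 -0.04  1.25  0.    1.72] tilt 0.15
turn x 0.03
shift before turn cm [11.5  10.55 -5.1 ] after turn [11.53 10.51 -5.1 ]
```

step_arm(
  targets=[
    [[0,0,0],[0,2.0,-2.5],0],
    [[0,0,0],[0,1.9,-2.6],0],
    [[0,0,0],[0,0,0],0],
    [[0,0,0],[0,0,0],0],
    [[0,0,0],[0,0,0],0],
    [[0,0,0],[3,0,0],0],
    [[0,0,0],[4,0,0],0],
    [[0,0,0],[3.5,0,0],0],
    [[0,0,0],[0.9,0,0],0],
    [[0,0,0],[0,0,0],0],
  ],
)

```text
clock: 74.6
tcp_pos: [0.5888, 0.1522, 0.0996]
orientation: [-0.474, -0.523, -0.476, 0.525]
wrist_force: [0.2, -0.3, 1.0]
finger_gap: -0.0001
```

```bash
python3 - <<'E'
from h import *
im,_=snap('wrist','s1.png'); s=get_state(); d=s['tcp_pos'][:2]-np.array([.5925,.0169]); print(d@[.9952,-.0978],d@[.0978,.9952],s['tcp_pos'],s['finger_gap'])
E
```

```text
-0.015375874631535868 0.13467553387846717 [0.59036917 0.15243449 0.10140903] 0.00010874007301690214
```

View pics/s1.png

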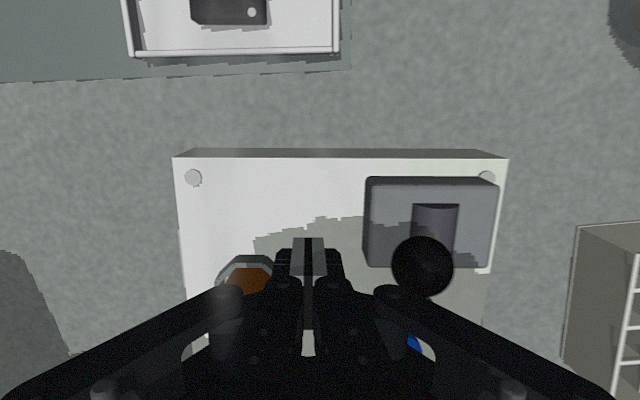

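step_arm(
  targets=[
    [[0,0,0],[0,0.7,0],0],
    [[0,0,0],[0,0.7,0],0],
    [[0,0,0],[0,0.7,0],0],
    [[0,0,0],[0,0.7,0],0],
    [[0,0,0],[0,0.7,0],0],
    [[0,0,0],[0,0.7,0],0],
    [[0,0,0],[0,0.7,0],0],
    [[0,0,0],[0,0.6,0],0],
    [[0,0,0],[0,0,0],0],
    [[0,0,0],[0,0,0],0],
  ],
)

```text
clock: 75.65
tcp_pos: [0.6456, 0.1474, 0.1004]
orientation: [-0.475, -0.524, -0.475, 0.524]
wrist_force: [0.0, 0.6, 0.1]
finger_gap: -0.0
```

```bash
python3 - <<'E'
from h import *
im,_=snap('wrist','s2.png'); s=get_state(); d=s['tcp_pos'][:2]-np.array([.5925,.0169]); print(d@[.9952,-.0978],d@[.0978,.9952],s['tcp_pos'],s['wrist_force'])
E
```

```text
0.039827003392425335 0.13507432576628253 [0.64534674 0.14743247 0.10044253] [-1.02266063  0.07064357  0.30350727]
```

View pics/s2.png

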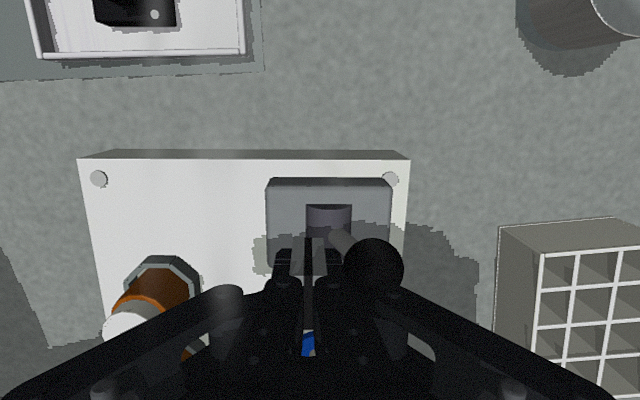

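step_arm(
  targets=[
    [[0,0,0],[0,0.4,0],0],
    [[0,0,0],[0,0.4,0],0],
    [[0,0,0],[0,0.3,0],0],
    [[0,0,0],[0,0,0],0],
    [[0,0,0],[0,0,0],0],
    [[0,0,0],[0,0,0],0],
    [[0,0,0],[0,0,0],0],
    [[0,0,0],[0,0,0],0],
    [[0,0,0],[0,0,0],0],
    [[0,0,0],[0,0,0],0],
  ],
)

```text
clock: 76.7
tcp_pos: [0.6554, 0.1465, 0.1005]
orientation: [-0.475, -0.523, -0.476, 0.524]
wrist_force: [-5.4, 0.4, -0.3]
finger_gap: 0.0002
```

```bash
python3 - <<'E'
from h import *
st=get_state();im,c=snap('wrist','s3.png'); s=get_state(); o=np.array([.5925,.0169]);d=s['tcp_pos'][:2]-o; print(d@[.9952,-.0978],s['tcp_pos'],s['wrist_force'])
cv2.imwrite('pics/s4.png',cv2.resize(im[150:350,220:480],None,fx=3,fy=3))
E
```

```text
0.04991973063899695 [0.65539907 0.14652602 0.1004598 ] [-5.96878183  0.33655312  0.35615398]
```

View pics/s4.png

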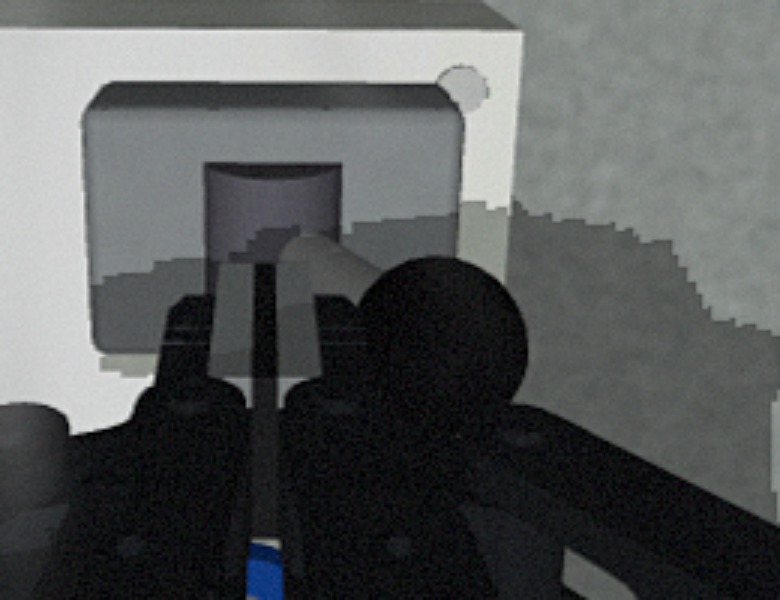

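step_arm(
  targets=[
    [[0,0,0],[0,0.3,0],0],
    [[0,0,0],[0,0,0],0],
    [[0,0,0],[0,0,0],0],
    [[0,0,0],[0,-1.5,0],0],
    [[0,0,0],[0,-2,0],0],
    [[0,0,0],[-2,-1,0],0],
    [[0,0,0],[-4,0,0],0],
    [[0,0,0],[-4,0,0],0],
    [[0,0,0],[-4,0,0],0],
    [[0,0,0],[0,-2,-2],0],
  ],
)

```text
clock: 77.75
tcp_pos: [0.6028, 0.171, 0.2483]
orientation: [0.478, 0.529, 0.471, -0.52]
wrist_force: [0.6, 1.0, 0.4]
finger_gap: 0.0
```

step_arm(
  targets=[
    [[0,0,0],[0,-4,0],0],
    [[0,0,0],[0,-4,0],0],
    [[0,0,0],[0,-4,0],0],
    [[0,0,0],[0,0,0],0],
    [[0,0,0],[0,0,0],0],
    [[0,0,0],[0,0,0],0],
    [[0,0,0],[0,0,0],0],
    [[0,0,0],[0,0,0],0],
    [[0,0,0],[0,0,0],0],
    [[0,0,0],[0,0,0],0],
  ],
)

```text
clock: 78.75
tcp_pos: [0.4774, 0.1839, 0.2405]
orientation: [-0.475, -0.524, -0.475, 0.524]
wrist_force: [-0.4, -0.0, -0.7]
finger_gap: -0.0
```

```bash
python3 - <<'E'
from h import *
im,c=snap('wrist','t1.png'); go(.55,.1,.2)
im,_=snap('side','t2.png');cv2.imwrite('pics/t3.png',cv2.resize(im[100:330,230:450],None,fx=2.6,fy=2.6,interpolation=2))
im,_=snap('scene','t4.png');cv2.imwrite('pics/t5.png',cv2.resize(im[165:280,270:470],None,fx=3.9,fy=3.9,interpolation=2))
E
```

```text
t 78.8 tcp [0.4773 0.1839 0.2406] zyaw -95.58 gap -0.0001 F [-0.1  1.  -0.2] j [ 0.21  0.19 -0.1   1.29  0.    1.88] tilt 0.02
shift cm [4.05 8.05 7.65]
```

View pics/t1.png

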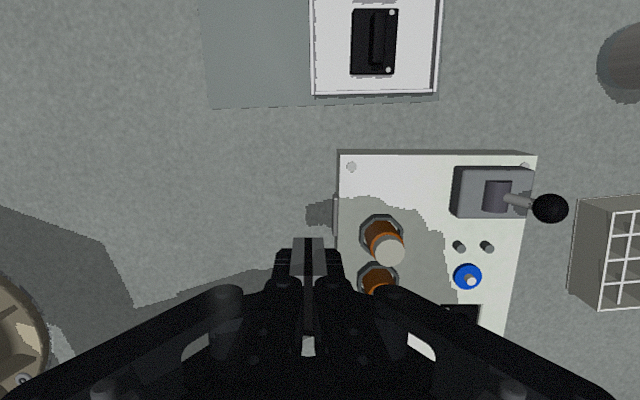

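View pics/t3.png

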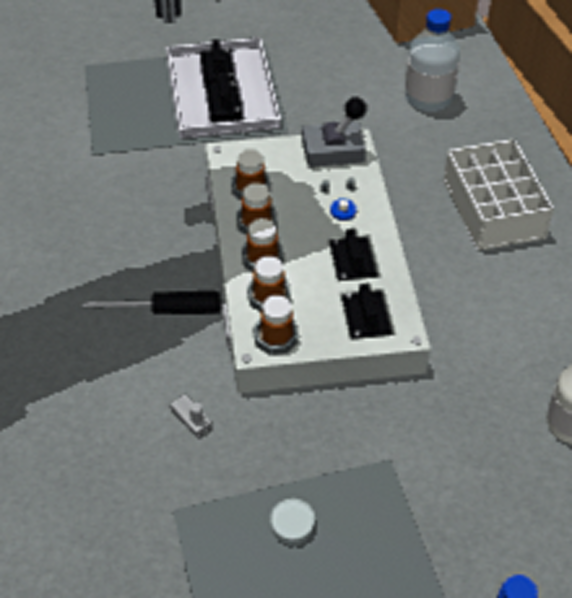

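View pics/t5.png

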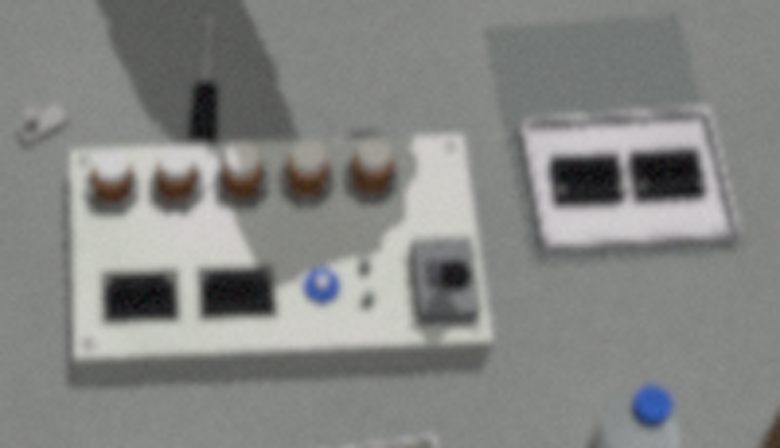

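```bash
python3 - <<'E'
from h import *
o=np.array([.5925,.0169])
for n,uv in [('wrist',(550,208.5)),('side',(230+356/2.6,100+107/2.6)),('scene',(270+455/3.9,165+275/3.9))]:
    P=unproj(cam(n),uv,.108)[:2]-o; x=P@[.9952,-.0978]; print(n,x,P@[.0978,.9952],'lean',np.arcsin((x-.05)/.05)+.45)
E
```

```text
wrist 0.07596108092316738 0.13475015224364428 lean 0.99593992682409
side 0.0768684967482678 0.13607292041693259 lean 1.0173153946145281
scene 0.07615197611437438 0.1382129116353366 lean 1.000413287825763
```

```bash
python3 -c "
from workcell import *
print(hand_in(), get_state()['clock'])"
```

```text
the job is handed in; nothing more can be done
the job is handed in; nothing more can be done
```

The changeover is done and handed in at about 79 s of the 210 s allowed. The hand-in gave no verdict.

- **Spent cartridges:** both lie flat side by side on the tray floor, as the wrist, side and scene pictures show.
- **Fresh cartridges:** both are pressed home. Tool height puts their undersides at about 26 mm, which is the recess floor, and contact forces were 26 N and 15 N. Later pictures show them flush.
- **Vials:** there were five amber vials, and each stands upright in its own collar. The blue look-alikes were not touched.
- **Toggle:** thrown last, pushed until it met its stop at about 6 N. The three cameras put it at about 1.0 rad.
- **Robot and bystanders:** the arm was retracted and clear of everything at hand-in. The dish, screwdriver and clip look unmoved in the pictures.

Three things disagreed along the way:

- **Fresh cartridge orientation:** the task text gave their long axis as along the unit's x, but the pictures showed it along y. I followed the pictures.
- **Wrist camera bias:** views from different angles differed by up to about 4 mm. Part of that was arm motion between picture and pose, and I corrected for the rest.
- **Final vial check:** I checked the vials' final seating only from the pictures and the release heights, about 1 mm above the deck for the last three. I did not measure each one afterwards.

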